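# Put the washed slicer kit away

## Robot

A 6-joint arm with a two-finger parallel gripper is mounted at the origin on the work surface. World frame = base frame: x ahead of the robot, y to its left, z up, the work surface at z = 0. Lengths are in mm, angles in rad, forces in N, time in s.
With the tool pointing down it reaches from about 425 to 950 mm from the base axis. Payload 3.5 kg.
Tool frame: the origin (TCP) lies midway between the tips of the shut fingers; the grasp point (between the pads) lies 19 mm behind it (env.pinch_z is the distance from the TCP to the grasp point, in mm); x points along the fingers, z is the direction in which the jaws open and shut, and the axes are right-handed (so a half turn about x gives the same grasp; the last joint's range is limited). The gripper opens to 85 mm and grips with 20 to 120 N. Pads are 22 mm wide; open, the fingers measure 114 mm over their backs; the gripper's body (76 mm by 85 mm) begins 54 mm behind the grasp point. The pads swing forward as they close: fully open they stand 13 mm farther back than shut.
Start: joints at [-1.467, 0.286, 1.577, -0, 1.279, -0.15], TCP at [169.507, -653.356, 231.325] pointing down, gripper open.
Joint ranges: [-2.77, 2.77], [-0.9, 2.22], [0.21, 2.48], [-1.53, 4.67], [0.24, 2.81], [-2.84, 2.84]. Speed limits (rad/s): [2.79, 2.79, 3.14, 3.14, 3.14, 3.14].

## Interface

Orientations are given as a unit quaternion [x, y, z, w].
In Python, from rig import env, optics gives the robot as it stands.
- The arm moves only by the tool drive_tool, never from a script. Its argument "moves" is a list of rows, each a list of 7 numbers: the shift along the tool's x, y, z in m, then the turn, a rotation vector about the tool's x, y, z in rad, then the opening, from 0 (shut) to 1 (fully open). In form: [[tx, ty, tz, wx, wy, wz, jaw], ...]. A call has 1 to 5 rows; each row is the pose to reach, as a shift and turn from the pose commanded when the call began, along the tool's axes at that moment; what a row does not reach only later rows make up. A row lasts 1/8 s, in which the tool goes at most 62.5 mm and 10.7 degrees, less where a joint would pass 70% of its speed; a pose out of reach is approached as far as the arm can. A call with a gripper value outside its range is refused whole. The fingers move at their own pace and stop on an object; "squeeze" is the grip in N (left out, the last holds). Time passes only in rows, so rows that repeat a pose let the fingers close. It gives the time, the measured TCP pose, the force and the opening at its end, in the units of the state.
- env.get_state(): the state, without advancing time (a new reading comes with each control period).
- optics.snapshot(name): name is "scene" or "top"; returns a dict with "frame" (420x560x3 uint8, red, green, blue), "intrinsics" (3x3 intrinsics, pixels), "R" (3x3) and "t" (3): a world point X has camera coordinates R X + t. Camera axes: x right, y down, z forward; pixel columns grow to the right and rows downward; lengths in mm; the calibration is good to about 2 mm. A picture is of the moment at which its call begins. There is no depth.
- env.hand_in(): hands the job in, once; it reports no verdict.
The state is a dict: "clock": time; "joint_positions": joint angles; "joint_vel": joint speeds; "effort": joint torques, N m; "eef_pos": TCP position; "tcp_rot": TCP orientation; "contact_force": force on the tool from outside, world axes, zero at the start; "ft_torque": the same for the moment, N m; "width": finger opening in mm.
Only numpy, scipy, OpenCV 4.12 (cv2) and the standard library are available. Lean on these libraries where they do the work, as an engineer would, in place of code of your own. Each camera call takes 0.05 s, during which the arm holds its last target.

## Task

The vegetable slicer's kit has been washed up: put it away. Lay every loose slicer insert face up, flat and fully down in its own storage bay, the one whose floor is printed with that insert's pattern, and stand the bottles that are lying on the table upright on the floor of the bottle lane among the ones already there. At the end every bottle must be standing in the lane, and everything must be let go and at rest.

Things in the scene. Friction and masses are not known exactly. Their poses are not given: they have to be found in the camera images.
- insert_slice: slicer insert with one single wide steel blade lying slantwise across a closed deck, in a black frame 100 x 48 x 20 mm (x long, y wide, z up), about 0.11 kg, loose, lying flat on the table, working face up; may be absent. Origin: centre of its underside. The frame is the same after a half turn about z.
- insert_stick: slicer insert with three straight steel bars running the long way, open between them, in a black frame 100 x 48 x 20 mm (x long, y wide, z up), about 0.11 kg, loose, lying flat on the table, working face up; may be absent. Origin: centre of its underside. The frame is the same after a half turn about z.
- insert_dice: slicer insert with an open grid: one long bar crossed by three short bars, in a black frame 100 x 48 x 20 mm (x long, y wide, z up), about 0.11 kg, loose, lying flat on the table, working face up; may be absent. Origin: centre of its underside. The frame is the same after a half turn about z.
- insert_wave: slicer insert with a zigzag (W-shaped) steel blade on a closed deck, in a black frame 100 x 48 x 20 mm (x long, y wide, z up), about 0.11 kg, loose, lying flat on the table, working face up; may be absent. Origin: centre of its underside. The frame is the same after a half turn about z.
- bay_slice_seat (a point): centre of the floor (10 mm above the table) of the fixed storage bay whose white floor is printed in black with the slice insert pattern: one single wide steel blade lying slantwise across a closed deck. x along the bay, y across, z up. Recess 106 x 54 mm inside; 5 mm walls rise 14 mm above the floor (see tray).
- bay_stick_seat (a point): centre of the floor (10 mm above the table) of the fixed storage bay whose white floor is printed in black with the stick insert pattern: three straight steel bars running the long way, open between them. x along the bay, y across, z up. Recess 106 x 54 mm inside; 5 mm walls rise 14 mm above the floor (see tray).
- bay_dice_seat (a point): centre of the floor (10 mm above the table) of the fixed storage bay whose white floor is printed in black with the dice insert pattern: an open grid: one long bar crossed by three short bars. x along the bay, y across, z up. Recess 106 x 54 mm inside; 5 mm walls rise 14 mm above the floor (see tray).
- bay_wave_seat (a point): centre of the floor (10 mm above the table) of the fixed storage bay whose white floor is printed in black with the wave insert pattern: a zigzag (W-shaped) steel blade on a closed deck. x along the bay, y across, z up. Recess 106 x 54 mm inside; 5 mm walls rise 14 mm above the floor (see tray).
- tray: fixed grey storage tray 124 x 340 mm, 6 mm thick, carrying the four bays side by side 84 mm apart along its y, in an order that varies. Each bay has a full wall at both ends of its length; along its long sides only a 20 mm stub at each end: the middle 66 mm is open for fingers, where the tray surface is 4 mm below the bay floor. Origin: centre of its underside.
- lane_floor (a point): centre of the floor (6 mm above the table) of the fixed aluminium bottle lane, a straight open-topped channel; x points away from the robot across the lane (62 mm inside), y along it (378 mm inside), z up. Its 3 mm walls rise 16 mm above the floor on all four sides.
- bottle_a: square white plastic bottle, about 0.15 kg: body 46 x 46 mm and 104 mm high, then a tapering neck and a round grey cap 28 mm wide, 140 mm high in all. Origin: centre of its underside; z runs from the base to the cap. Starts lying on its side on the table near the left end of the row of inserts, base outwards.
- bottle_b: square white plastic bottle, about 0.15 kg: body 46 x 46 mm and 104 mm high, then a tapering neck and a round grey cap 28 mm wide, 140 mm high in all. Origin: centre of its underside; z runs from the base to the cap. Starts lying on its side on the table near the right end of the row of inserts, base outwards.
- bottle_c: square white plastic bottle, about 0.15 kg: body 46 x 46 mm and 104 mm high, then a tapering neck and a round grey cap 28 mm wide, 140 mm high in all. Origin: centre of its underside; z runs from the base to the cap. Starts standing in the lane; it may be absent.
- bottle_d: square white plastic bottle, about 0.15 kg: body 46 x 46 mm and 104 mm high, then a tapering neck and a round grey cap 28 mm wide, 140 mm high in all. Origin: centre of its underside; z runs from the base to the cap. Starts standing in the lane; it may be absent.
- bottle_e: square white plastic bottle, about 0.15 kg: body 46 x 46 mm and 104 mm high, then a tapering neck and a round grey cap 28 mm wide, 140 mm high in all. Origin: centre of its underside; z runs from the base to the cap. Starts standing in the lane; it may be absent.
Not all that is in view belongs to the job. Leave any turquoise or yellow look-alike of the bottle_d alone. What is shaped like the insert_slice but yellow is not meant.

How it is judged:
By the outcome, as a careful person would: the job done as asked, in the order asked, and still so for the second after the job is handed in, with the robot touching nothing.
Of bottle_c, bottle_d, bottle_e only 2 to 3 are there at a start; the rules pass over those that are not, and their reading is None.
Of insert_slice, insert_stick, insert_dice, insert_wave only 3 to 4 are there at a start; the rules pass over those that are not, and their reading is None.
At some moment in a run one of insert_slice, insert_stick, insert_dice, insert_wave may be knocked a few centimetres aside while the robot is not near it.
Once in a run the grip may slacken for a moment while it holds something.
It also fails if it takes over 210 s, if anything falls off the work surface, if the arm or the gripper's body presses on something with over 40 N, if the wrist force passes 120 N, or if a joint passes its speed limit or range.

## Working session

There is one attempt and no reset: what is moved stays moved. The work goes in short steps, Python scripts to look and compute and a tool call to move; the robot and the scene stay as the last step left them, time stands still between calls to the robot, and variables do not carry over. Pictures are saved under pics/ and viewed, and the job is handed in when it is done.

Besides the shell and the picture viewer there is one more tool, called after "Emit:" as name(argument=value, ...) on one line, values as JSON. drive_tool: Moves the arm, as the interface text tells. Its arguments: {"type":"object","properties":{"moves":{"type":"array"},"squeeze":{"type":"number"}},"required":["moves"]}

```bash
ls -la; mkdir -p pics; python3 - <<'E'
from rig import env, optics
import cv2
print(env.get_state()); print(env.pinch_z)
for n in("scene","top"):
    s=optics.snapshot(n); cv2.imwrite(f"pics/{n}0.png",s["frame"][:,:,::-1]); print(n,s["intrinsics"],s["R"],s["t"])
E
```

```text
total 12
drwxr-xr-x  3 agent agent 4096 Dec  7 16:21 .
drwxr-xr-x 23 root  root  4096 Dec  7 16:21 ..
drwxr-xr-x  2 agent agent 4096 Dec  7 16:21 pics
{'clock': 0.0, 'joint_positions': array([-1.46699324e+00,  2.87214903e-01,  1.57819307e+00, -1.83131001e-05,
        1.27862279e+00, -1.50001442e-01]), 'joint_vel': array([-5.03909504e-04,  1.48236341e-04, -7.77758399e-04,  3.72753300e-04,
       -9.66637053e-05, -1.51570896e-03]), 'effort': array([ 4.77471349e-04, -4.05983698e+01, -2.92625248e+01, -1.11389033e-04,
        5.82581299e-03,  2.03506937e-05]), 'eef_pos': array([ 169.43782854, -652.69514866,  229.90566395]), 'tcp_rot': array([ 0.43331575,  0.55986082, -0.43207742,  0.55866128]), 'contact_force': array([-0.50292979,  0.3029162 ,  0.30194174]), 'ft_torque': array([-0.00652843,  0.03541486,  0.01955436]), 'width': 85.32939164478753}
18.700000000000003
scene [[397.76054279   0.         277.00322822]
 [  0.         397.76054279 212.01552092]
 [  0.           0.           1.        ]] [[ 0.36234352  0.93199638  0.00948251]
 [ 0.56296255 -0.21073875 -0.79916353]
 [-0.74281918  0.29491003 -0.60103888]] [-149.72090562 -228.6062185  1488.73864393]
top [[463.42412683   0.         278.01394138]
 [  0.         463.42412683 205.83905278]
 [  0.           0.           1.        ]] [[ 0.02851197 -0.99954624 -0.00971534]
 [-0.9973033  -0.02778777 -0.06792617]
 [ 0.06762538  0.01162585 -0.99764305]] [ -14.42661406  507.40571755 1381.70525914]
```

View pics/scene0.png

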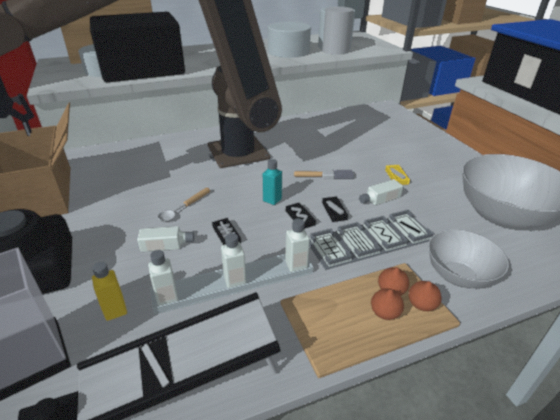

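View pics/top0.png

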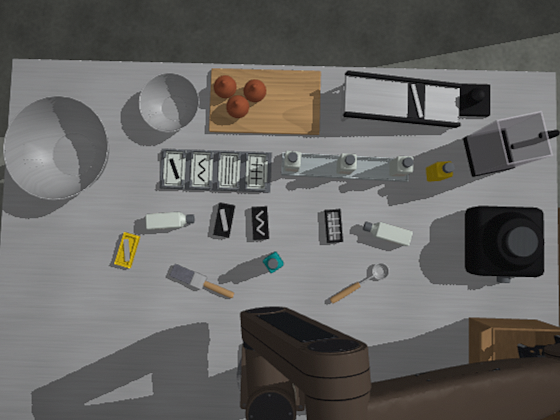

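The top view shows three loose inserts: slice at (223,220), wave at (260,222) and dice at (333,226). Stick seems absent. Bottles lie at (166,221) and (388,234), and three stand in the lane at x≈292, 348 and 405. The bays, left to right, are slice, wave, stick and dice.

```bash
cat > h.py <<'E'
from rig import env, optics
import cv2, numpy as np
from scipy.spatial.transform import Rotation as Ro
def cast(s,uv,z):
    uv=np.atleast_2d(uv).astype(float)
    d=np.linalg.solve(s["intrinsics"],np.c_[uv,np.ones(len(uv))].T)
    d=s["R"].T@d; c=-s["R"].T@s["t"]
    k=(z-c[2])/d[2]
    return (c[:,None]+d*k).T
def proj(s,X):
    p=s["intrinsics"]@(s["R"]@np.atleast_2d(X).T+np.asarray(s["t"])[:,None]); return (p[:2]/p[2]).T
def crop(s,x0,x1,y0,y1,f,name):
    im=s["frame"][y0:y1,x0:x1,::-1]
    cv2.imwrite("pics/"+name,cv2.resize(im,None,fx=f,fy=f,interpolation=cv2.INTER_CUBIC))
E
python3 - <<'E'
from h import *
s=optics.snapshot("top")
crop(s,100,290,130,280,4,"c1.png"); crop(s,265,455,130,280,4,"c2.png")
E
```

```text
(no output)
```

View pics/c1.png

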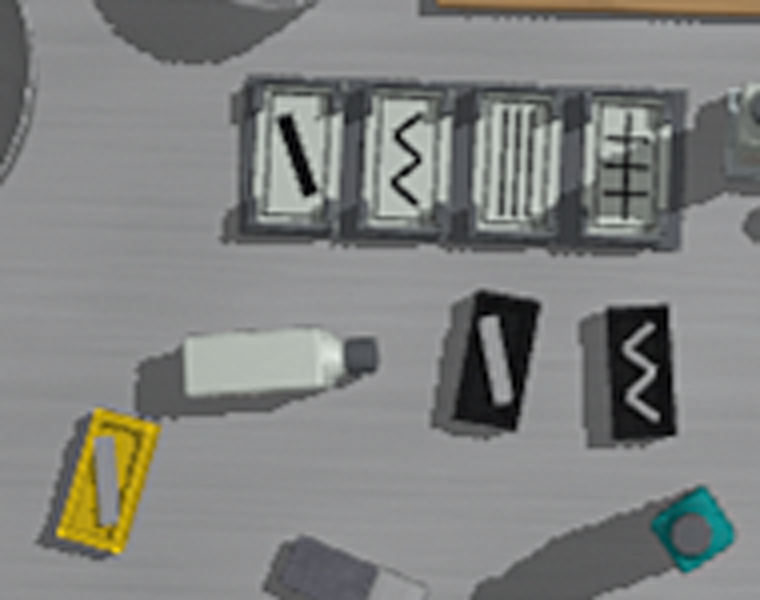

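View pics/c2.png

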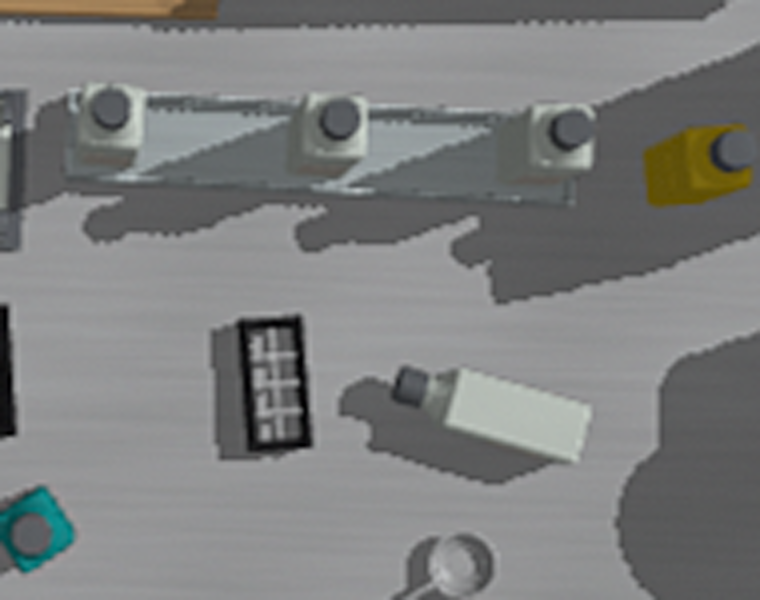

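```bash
python3 - <<'E'
from h import *
print([a for a in dir(env) if a[0]!='_'],[a for a in dir(optics) if a[0]!='_'])
s=optics.snapshot("top"); f=s["frame"]; np.save("top0.npy",f)
print("cam",-s["R"].T@s["t"])
g=f.max(2).astype(int)
np.set_printoptions(linewidth=250)
print(g[200:242,208:238:1][::2])
print(g[205:246,318:348:1][::2])
print(g[150:192,160:190][::2])
E
```

```text
['MotionError', 'get_state', 'hand_in', 'pinch_z'] ['snapshot']
cam [ 413.01038731  -16.38389334 1412.77461067]
[[148 147 148 149 148 148 148 148 147 147 148 147 148 148 147 148 147 146 146 147 148 147 147 147 146 147 147 148 147 149]
 [151 151 151 150 151 150 149 149 151 154 146 116  97 105 124 134 146 159 156 154 151 150 149 149 148 147 147 146 146 146]
 [152 150 150 151 153 155 158 138 115 108  68  22  21  22  23  19  16  25  26  53  70  81  99 102 107 125 146 155 149 148]
 [147 146 146 150 133  97  84  87  91  87  58  20  24  15  15  14  19  20  17  20  19  17  16  21  22  14  33 116 155 150]
 [149 149 149 152 126  84  90  93  96  80  42  21  13   9  29  45  35  24  24  26  28  22  18  17  21  15  75 135 153 149]
 [152 151 152 155 129  85  93  94  96  74  22  53 124 160 161 162 118  13  24  26  29  26  20  20  26  25 115 157 148 147]
 [148 149 151 137 101  88  93  93  91  59  18  41 126 160 152 157 127  49  22  29  25  24  17  21  20  49 123 155 149 148]
 [151 153 137 102  89  92  94  98  76  29  21   7 100 151 153 156 139  78  17  27  23  21  20  22  13  82 140 154 151 149]
 [15
[... 6063 characters left out ...]
185 186 185 184 184 187 182 183 195 196 203 146  61  99 112 108  89  95  97  97  80]
 [ 58  58  82  78 122 123 134 194 197 194 193 193 192 193 193 193 196 174 132 121  92  71 101 109 109  84  73  67  57  66]
 [ 61  61  91  95 148 186 168 167 165 165 168 173 152 128 132 132 133 114  89  94  76  87 103 100  87  57  59  61  59  74]
 [ 57  64  73  75  75  80  91  89  89  88  95 102 108 111 107 110 118 111 107 107 102  93  86 116 111  57  61  61  59  90]
 [ 69  65  66  64  59  61  59  55  55  58  55  53  54  53  47  50  53  53  53  55  53  49  67  96  86  58  60  63  60  62]
 [ 86  86  86  87  87  88  88  89  88  89  88  88  89  89  89  88  89  84 113 141 141 142 117  83  86  86  86  86  87  88]]
```

```bash
cat >> h.py <<'E'
def inserts(s,roi=(100,440,195,260),th=52):
    g=s["frame"].max(2); m=np.zeros(g.shape,np.uint8)
    x0,x1,y0,y1=roi; m[y0:y1,x0:x1]=(g[y0:y1,x0:x1]<th)*255
    m=cv2.morphologyEx(m,cv2.MORPH_OPEN,np.ones((2,2)))
    cs,_=cv2.findContours(m,cv2.RETR_EXTERNAL,cv2.CHAIN_APPROX_NONE); out=[]
    for c in cs:
        if cv2.contourArea(c)<250: continue
        (u,v),wh,a=cv2.minAreaRect(c); b=cv2.boxPoints(((u,v),wh,a))
        W=cast(s,b,10); 
        e1=W[1]-W[0]; e2=W[2]-W[1]
        L=e1 if np.hypot(*e1[:2])>np.hypot(*e2[:2]) else e2
        if L[0]<0:L=-L
        out.append((cast(s,(u,v),10)[0],np.degrees(np.arctan2(L[1],L[0])),np.linalg.norm(e1),np.linalg.norm(e2),(u,v)))
    return out
E
python3 - <<'E'
from h import *
np.set_printoptions(precision=1,suppress=True)
s=optics.snapshot("top"); g=s["frame"].max(2)
for o in inserts(s): print(o)
# bay prints
m=np.zeros(g.shape,np.uint8); m[152:190,160:270]=(g[152:190,160:270]<40)*255
cv2.imwrite("pics/m1.png",cv2.resize(m[140:200,150:280],None,fx=5,fy=5,interpolation=0))
n,lab,st,ce=cv2.connectedComponentsWithStats(m)
for i in range(1,n):
    if st[i,4]>15: print(st[i],ce[i],cast(s,ce[i],10)[0])
E
```

```text
(array([452.1,  51. ,  10. ]), np.float64(5.0842475096578665), np.float64(45.98486044639919), np.float64(98.2805217539156), (260.6361999511719, 223.81552124023438))
(array([458.2, 160.3,  10. ]), np.float64(-8.50029272512198), np.float64(97.28608936815913), np.float64(47.52200281596447), (224.66604614257812, 220.7811279296875))
[170 159   9  20  56] [173.8 168.2] [614.4 321.7  10. ]
```

View pics/m1.png

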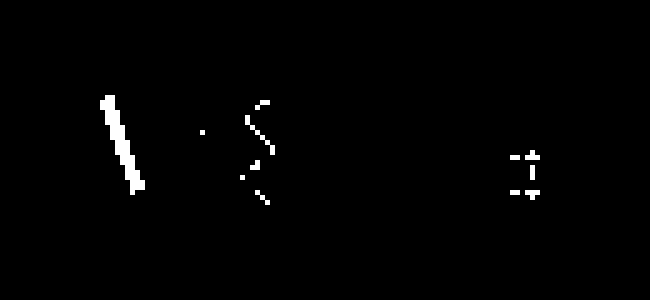

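```bash
sed -i 's/m=cv2.morphologyEx(m,cv2.MORPH_OPEN,np.ones((2,2)))/m=cv2.morphologyEx(m,cv2.MORPH_CLOSE,np.ones((3,3)))/' h.py; python3 - <<'E'
from h import *
np.set_printoptions(precision=1,suppress=True)
s=optics.snapshot("top"); g=s["frame"].max(2)
for o in inserts(s,th=52): print(o)
# local-contrast print mask
bh=cv2.morphologyEx(g,cv2.MORPH_BLACKHAT,np.ones((7,7)))
cv2.imwrite("pics/bh.png",cv2.resize(np.hstack([g[140:200,150:280],bh[140:200,150:280]]),None,fx=3,fy=3,interpolation=0))
m=np.zeros(g.shape,np.uint8); m[145:196,155:275]=(g[145:196,155:275]<76)*255
m=cv2.morphologyEx(m,cv2.MORPH_CLOSE,np.ones((9,9)))
m=cv2.morphologyEx(m,cv2.MORPH_OPEN,np.ones((5,5)))
cv2.imwrite("pics/m2.png",cv2.resize(m[140:200,150:280],None,fx=5,fy=5,interpolation=0))
c=max(cv2.findContours(m,0,1)[0],key=cv2.contourArea)
r=cv2.minAreaRect(c);b=cv2.boxPoints(r);W=cast(s,b,5);print(r,W,np.linalg.norm(W[0]-W[1]),np.linalg.norm(W[1]-W[2]),W.mean(0))
E
```

```text
(array([ 452.6, -167.9,   10. ]), np.float64(5.870120441552909), np.float64(47.52194570733006), np.float64(98.49700014393082), (333.01727294921875, 225.7069091796875))
(array([455.,  54.,  10.]), np.float64(4.905090705687214), np.float64(45.97220340367876), np.float64(98.24006033655085), (259.6846008300781, 222.82305908203125))
(array([461.1, 163.5,  10. ]), np.float64(-8.656090158455036), np.float64(97.47993417071582), np.float64(47.59699594038001), (223.65867614746094, 219.7921600341797))
((260.5, 172.5), (37.0, 19.0), 90.0) [[665.6  87.5   5. ]
 [667.1  29.2   5. ]
 [553.1  25.8   5. ]
 [551.5  83.8   5. ]] 58.34405777806263 114.058609745961 [609.3  56.5   5. ]
```

View pics/bh.png

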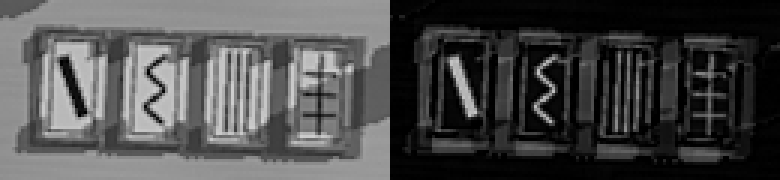

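View pics/m2.png

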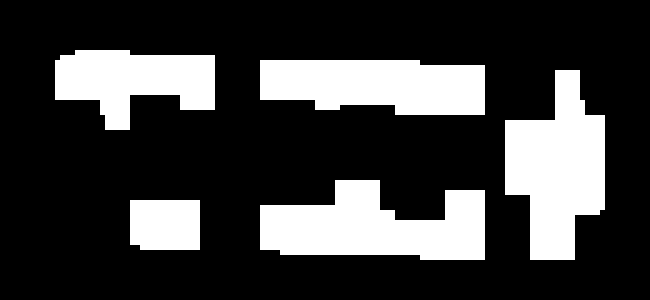

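```bash
python3 - <<'E'
from h import *
np.set_printoptions(precision=1,suppress=True)
s=optics.snapshot("top"); g=s["frame"].max(2)
bh=cv2.morphologyEx(g,cv2.MORPH_BLACKHAT,np.ones((7,7)))
C=[]
for n,(x0,x1,y0,y1) in dict(slice=(167,182,156,182),wave=(195,210,154,184),stick=(222,237,155,185),dice=(250,265,156,187)).items():
    m=np.zeros(g.shape,np.uint8); m[y0:y1,x0:x1]=(bh[y0:y1,x0:x1]>(40 if n=='dice' else 70))*255
    k,lab,st,ce=cv2.connectedComponentsWithStats(m,connectivity=8)
    for i in range(1,k):
        if st[i,4]<8: m[lab==i]=0
    p=cv2.findNonZero(m); r=cv2.minAreaRect(p); w=bh*(m>0); M=cv2.moments(w.astype(np.float32)); ce=(M['m10']/M['m00'],M['m01']/M['m00'])
    cv2.imwrite(f"pics/p_{n}.png",cv2.resize(m[140:200,150:280],None,fx=4,fy=4,interpolation=0))
    print(n,r,cast(s,r[0],10)[0],ce,cast(s,ce,10)[0])
sc=optics.snapshot("scene"); crop(sc,300,440,195,275,5,"sc1.png")
E
cd pics; python3 -c "
import cv2,numpy as np
cv2.imwrite('pp.png',np.vstack([np.hstack([cv2.imread('p_slice.png')[:,:350],cv2.imread('p_wave.png')[:,:350]]),np.hstack([cv2.imread('p_stick.png')[:,170:],cv2.imread('p_dice.png')[:,170:]])]))"
```

```text
slice ((173.75148010253906, 168.39645385742188), (20.99563217163086, 5.0041399002075195), 67.61986541748047) [613.9 321.9  10. ] (173.88834628190898, 168.39422863485018) [613.9 321.5  10. ]
wave ((201.97866821289062, 168.8683319091797), (10.499279975891113, 22.549589157104492), 17.354022979736328) [614.8 235.4  10. ] (201.74583963691376, 168.76492493890376) [615.1 236.2  10. ]
stick ((228.9713134765625, 170.31558227539062), (8.3292875289917, 25.9837589263916), 5.194429397583008) [612.6 152.7  10. ] (228.67407161803715, 170.55581343943413) [611.8 153.6  10. ]
dice ((257.0, 171.0), (30.0, 14.0), 90.0) [612.8  67.1  10. ] (256.41628162816284, 169.54829482948296) [617.2  69.   10. ]
```

View pics/pp.png

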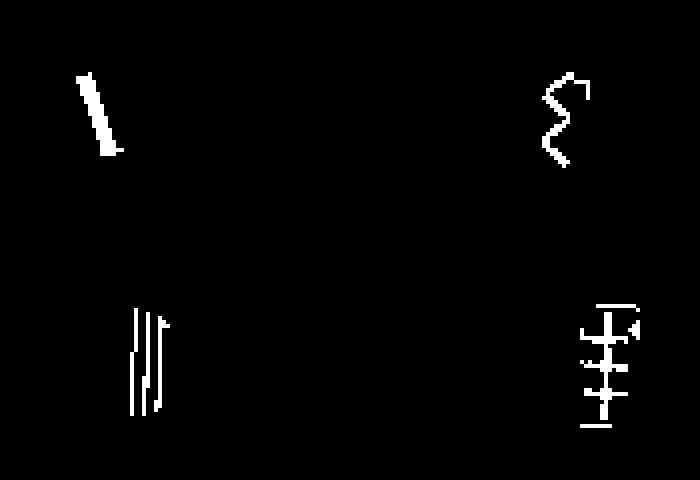

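View pics/sc1.png

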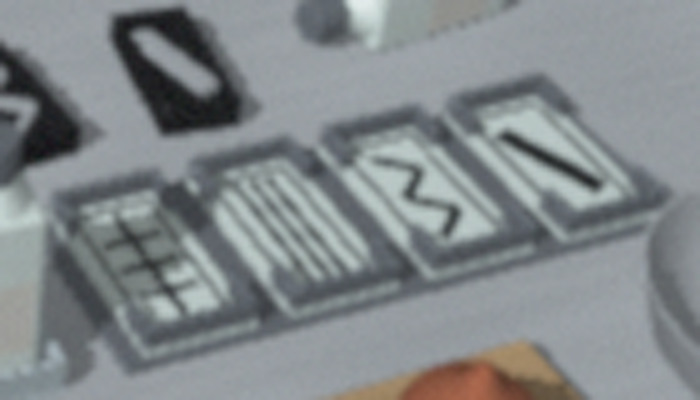

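```bash
cat >> h.py <<'E'
def Rdown(yaw_deg,sgn=1):
    a=np.radians(yaw_deg); x=np.array([0,0,-1.]); z=sgn*np.array([-np.sin(a),np.cos(a),0]); return np.c_[x,np.cross(z,x),z]
def step(goal,R,st=None):
    st=st or env.get_state()
    R0=Ro.from_quat(st["tcp_rot"]).as_matrix()
    t=R0.T@(np.asarray(goal,float)-st["eef_pos"])/1000
    w=Ro.from_matrix(R0.T@R).as_rotvec()
    return np.round(t,4),np.round(w,3)
def near(yaw):
    R0=Ro.from_quat(env.get_state()["tcp_rot"]).as_matrix()
    return min((Rdown(yaw,1),Rdown(yaw,-1)),key=lambda R:Ro.from_matrix(R0.T@R).magnitude())
def st():
    s=env.get_state(); R0=Ro.from_quat(s["tcp_rot"]).as_matrix()
    print("t",s["clock"],"q",s["joint_positions"].round(3),"p",s["eef_pos"].round(1),"F",s["contact_force"].round(1),"w",round(s["width"],1)); print(R0.round(3))
np.set_printoptions(precision=4,suppress=True)
E
python3 - <<'E'
from h import *
st()
for sg in(1,-1):
  R=Rdown(0,sg)
  for g in([600,-250,230],[460,163,150]): print(sg,step(g,R))
E
```

```text
t 0.4 q [-1.467  0.286  1.577  0.     1.279 -0.15 ] p [ 169.5 -653.3  231.1] F [0.6 0.3 0.1] w 85.7
[[-0.     0.968  0.251]
 [ 0.     0.251 -0.968]
 [-1.     0.    -0.   ]]
1 (array([ 0.0012,  0.518 , -0.2823]), array([-2.888,  0.   , -0.001]))
1 (array([ 0.0814,  0.4861, -0.7172]), array([-2.888,  0.   , -0.001]))
-1 (array([ 0.0012,  0.518 , -0.2823]), array([ 0.254, -0.   , -0.   ]))
-1 (array([ 0.0814,  0.4861, -0.7172]), array([ 0.254, -0.   , -0.   ]))
```

Emit:
drive_tool(moves=[[0, 0.325, -0.332, 0.254, 0, 0, 1], [0, 0.325, -0.332, 0.254, 0, 0, 1], [0, 0.325, -0.332, 0.254, 0, 0, 1], [0, 0.325, -0.332, 0.254, 0, 0, 1], [0, 0.325, -0.332, 0.254, 0, 0, 1]])

```text
clock: 1.02
eef_pos: [325.8, -380.6, 231.6]
tcp_rot: [-0.5, -0.499, 0.5, -0.5]
contact_force: [1.4, -0.4, 0.0]
width: 85.6
```

Emit:
drive_tool(moves=[[0, 0, 0, 0, 0, 0, 1], [0, 0, 0, 0, 0, 0, 1]])

```text
clock: 1.27
eef_pos: [325.2, -382.5, 231.8]
tcp_rot: [0.5, 0.5, -0.5, 0.5]
contact_force: [-0.2, -0.1, 1.3]
width: 85.3
```

```bash
python3 - <<'E'
from h import *
st()
print(step([500,-50,200],near(0)));print(step([461,163,120],near(-8.6)))
E
```

```text
t 1.275 q [-1.068 -0.102  1.994 -0.     1.249  0.502] p [ 325.2 -382.5  231.8] F [-0.2 -0.1  1.3] w 85.3
[[ 0.     1.     0.001]
 [-0.001  0.001 -1.   ]
 [-1.     0.     0.001]]
(array([ 0.0314,  0.175 , -0.3325]), array([ 0.001,  0.001, -0.   ]))
(array([ 0.1111,  0.1361, -0.5456]), array([ 0.151,  0.001, -0.   ]))
```

Emit:
drive_tool(moves=[[0.03, 0.175, -0.3, 0, 0, 0, 1], [0.03, 0.175, -0.3, 0, 0, 0, 1], [0.03, 0.175, -0.3, 0, 0, 0, 1], [0.03, 0.175, -0.3, 0, 0, 0, 1], [0.03, 0.175, -0.3, 0, 0, 0, 1]])

```text
clock: 1.9
eef_pos: [483.1, -113.5, 204.6]
tcp_rot: [0.501, 0.499, -0.501, 0.5]
contact_force: [0.2, -0.4, -0.3]
width: 85.2
```

Emit:
drive_tool(moves=[[0.08, 0, -0.275, 0.15, 0, 0, 1], [0.08, -0.02, -0.275, 0.15, 0, 0, 1], [0.08, -0.03, -0.275, 0.15, 0, 0, 1], [0.08, -0.03, -0.275, 0.15, 0, 0, 1], [0.08, -0.03, -0.275, 0.15, 0, 0, 1]])

```text
clock: 2.52
eef_pos: [452.1, 162.5, 123.6]
tcp_rot: [-0.536, -0.461, 0.536, -0.461]
contact_force: [0.4, -0.3, -0.7]
width: 85.1
```

```bash
python3 - <<'E'
from h import *
st()
print(step([461,163.5,60],near(-8.6)))
s=optics.snapshot("top"); crop(s,100,290,130,280,4,"c3.png")
E
```

```text
t 2.525 q [ 0.134 -0.026  2.134 -0.     1.035  1.855] p [452.1 162.5 123.6] F [ 0.4 -0.3 -0.7] w 85.1
[[-0.001  0.989 -0.15 ]
 [-0.    -0.15  -0.989]
 [-1.    -0.001  0.   ]]
(array([ 0.0636,  0.0087, -0.0023]), array([-0.001,  0.   ,  0.001]))
```

View pics/c3.png

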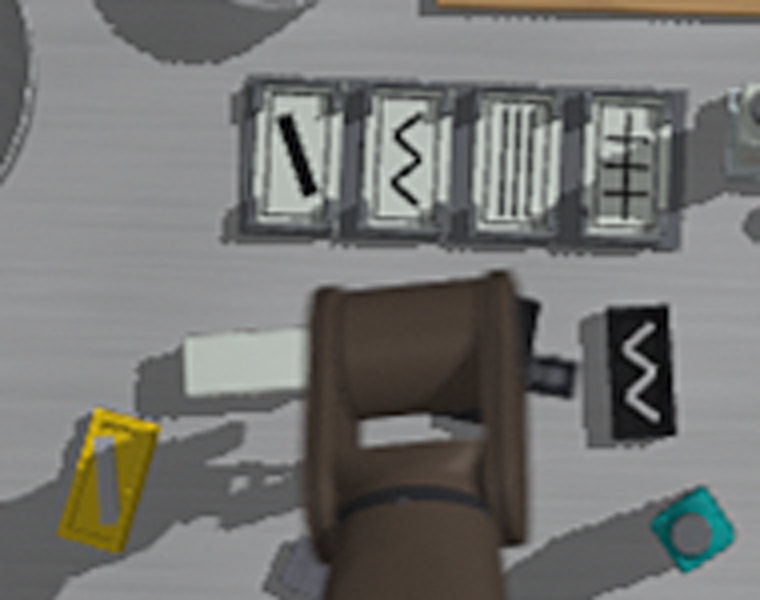

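Emit:
drive_tool(moves=[[0.04, 0.0087, -0.001, 0, 0, 0, 0.82], [0.064, 0.0087, -0.001, 0, 0, 0, 0.82], [0.1, 0.0087, -0.001, 0, 0, 0, 0.82], [0.115, 0.0087, -0.001, 0, 0, 0, 0.82], [0.115, 0.0087, -0.001, 0, 0, 0, 0.82]])

```text
clock: 3.2
eef_pos: [460.6, 160.4, 8.6]
tcp_rot: [-0.536, -0.461, 0.537, -0.46]
contact_force: [0.3, -0.8, 0.2]
width: 69.7
```

```bash
python3 - <<'E'
from h import *
st()
s=optics.snapshot("scene"); crop(s,250,420,150,270,4,"d1.png")
E
```

```text
t 3.2 q [ 0.127  0.194  2.157 -0.     0.793  1.849] p [460.6 160.4   8.6] F [ 0.3 -0.8  0.2] w 69.7
[[-0.002  0.989 -0.151]
 [-0.    -0.151 -0.989]
 [-1.    -0.002  0.001]]
```

View pics/d1.png

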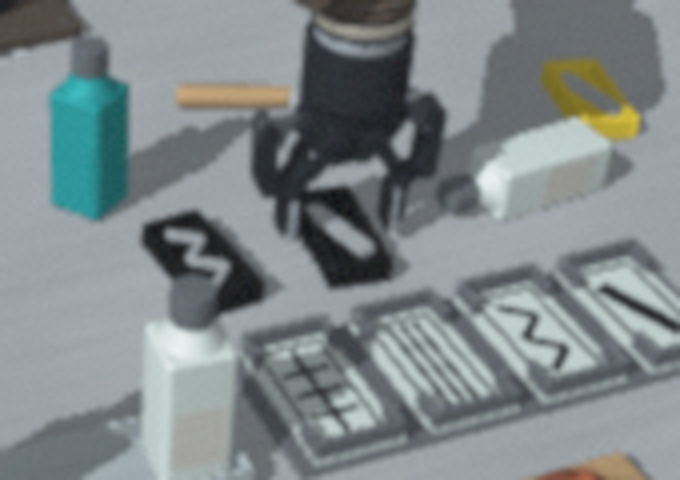

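Emit:
drive_tool(moves=[[0.004, 0, -0.003, 0, 0, 0, 0.82], [0.004, 0, -0.003, 0, 0, 0, 0.3], [0.004, 0, -0.003, 0, 0, 0, 0.3], [0.004, 0, -0.003, 0, 0, 0, 0.3], [0.004, 0, -0.003, 0, 0, 0, 0.3]], squeeze=50)

```text
clock: 3.88
eef_pos: [462.2, 164.5, 6.6]
tcp_rot: [0.537, 0.461, -0.535, 0.462]
contact_force: [-1.1, 1.2, 5.5]
width: 46.9
```

Emit:
drive_tool(moves=[[0, 0, 0, 0, 0, 0, 0.3], [0, 0, 0, 0, 0, 0, 0.3]])

```text
clock: 4.12
eef_pos: [462.3, 164.5, 6.6]
tcp_rot: [0.537, 0.461, -0.535, 0.462]
contact_force: [-0.6, -0.0, 5.8]
width: 46.6
```

Emit:
drive_tool(moves=[[-0.03, 0, 0, 0, 0, 0, 0.3], [-0.06, 0, 0, 0, 0, 0, 0.3], [-0.06, 0, 0, 0, 0, 0, 0.3]])

```text
clock: 4.5
eef_pos: [462.8, 164.5, 67.2]
tcp_rot: [0.538, 0.46, -0.535, 0.462]
contact_force: [0.2, 0.8, -2.4]
width: 46.2
```

```bash
python3 - <<'E'
from h import *
st()
print(step([613.9,321.5,90],near(-0.5)))
E
```

```text
t 4.5 q [0.135 0.086 2.14  0.    0.911 1.856] p [462.8 164.5  67.2] F [ 0.2  0.8 -2.4] w 46.2
[[ 0.005  0.989 -0.15 ]
 [ 0.001 -0.15  -0.989]
 [-1.     0.005 -0.001]]
(array([-0.022 ,  0.1261, -0.1779]), array([-0.141, -0.001, -0.005]))
```

Emit:
drive_tool(moves=[[-0.03, 0.126, -0.178, -0.141, 0, 0, 0.3], [-0.03, 0.126, -0.178, -0.141, 0, 0, 0.3], [-0.03, 0.126, -0.178, -0.141, 0, 0, 0.3], [-0.03, 0.126, -0.178, -0.141, 0, 0, 0.3], [-0.03, 0.126, -0.178, -0.141, 0, 0, 0.3]])

```text
clock: 5.12
eef_pos: [612.7, 322.5, 93.0]
tcp_rot: [-0.501, -0.498, 0.502, -0.498]
contact_force: [0.0, -0.9, -1.3]
width: 46.6
```

```bash
python3 - <<'E'
from h import *
st()
s=optics.snapshot("scene"); crop(s,300,470,170,290,4,"d2.png")
s=optics.snapshot("top"); crop(s,130,270,120,220,5,"d3.png")
print(step([613.9,321.5,50],near(-0.5)))
E
```

```text
t 5.125 q [0.338 0.455 1.622 0.    1.066 1.917] p [612.7 322.5  93. ] F [ 0.  -0.9 -1.3] w 46.6
[[-0.002  1.    -0.008]
 [-0.001 -0.008 -1.   ]
 [-1.    -0.002  0.001]]
(array([ 0.0425,  0.0034, -0.0009]), array([-0.   ,  0.002,  0.005]))
```

View pics/d2.png

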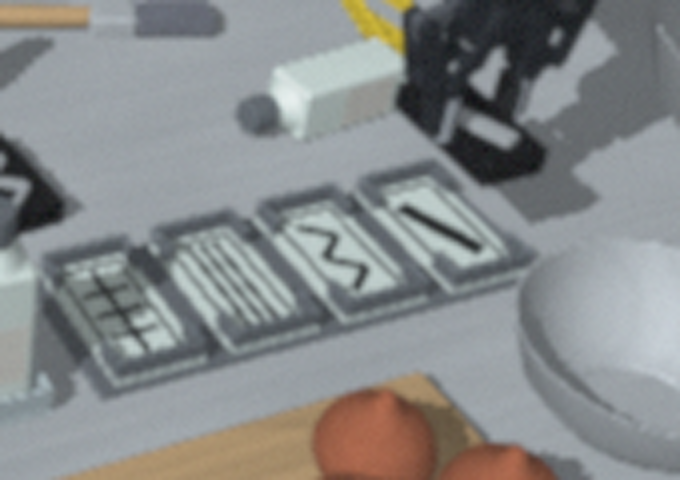

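View pics/d3.png

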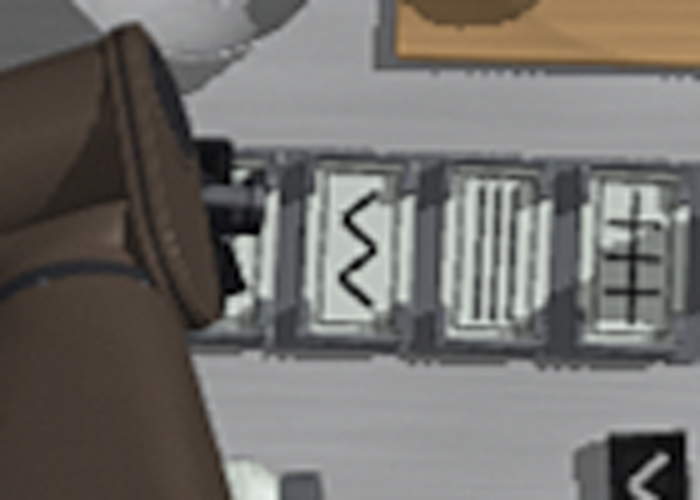

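```bash
cat >> h.py <<'E'
def draw(s,boxes,roi,f,name):
    x0,x1,y0,y1=roi
    im=cv2.resize(s["frame"][y0:y1,x0:x1,::-1],None,fx=f,fy=f,interpolation=cv2.INTER_CUBIC)
    for (c,yaw,dx,dy,z,col) in boxes:
        a=np.radians(yaw);R=np.array([[np.cos(a),-np.sin(a)],[np.sin(a),np.cos(a)]])
        P=np.array([[dx,dy],[-dx,dy],[-dx,-dy],[dx,-dy]])/2@R.T+np.array(c)
        p=proj(s,np.c_[P,np.full(4,z)]); p=((p-[x0,y0]+.5)*f).astype(int)
        cv2.polylines(im,[p],True,col,1)
    cv2.imwrite("pics/"+name,im)
E
python3 - <<'E'
from h import *
s=optics.snapshot("scene")
B=[((613.9,321.5),-.5,106,54,10,(0,0,255)),((613.9,321.5),-.5,116,64,24,(255,0,0)),((611.7,153.4),-.5,106,54,10,(0,0,255)),((611,69.3),-.5,116,64,24,(255,0,0)),
 ((612.7,322.5),-.5,100,48,86.4,(0,255,255)),((612.7,322.5),-.5,100,48,106.4,(0,255,0))]
draw(s,B,(310,450,180,290),5,"e1.png")
t=optics.snapshot("top"); draw(t,B,(140,280,120,220),5,"e2.png")
E
```

```text
(no output)
```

View pics/e1.png

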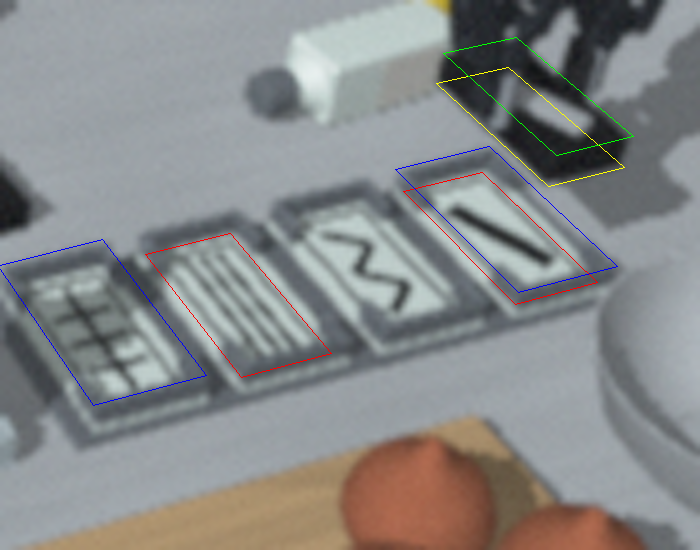

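View pics/e2.png

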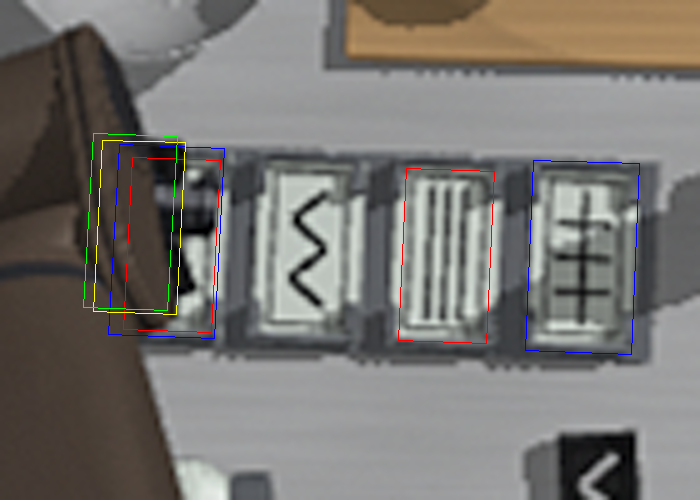

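```bash
python3 - <<'E'
from h import *
s=optics.snapshot("scene"); g=s["frame"].max(2)
bh=cv2.morphologyEx(g,cv2.MORPH_BLACKHAT,np.ones((9,9)))
x0,x1,y0,y1=397,424,219,236
m=np.zeros(g.shape,np.uint8); m[y0:y1,x0:x1]=(bh[y0:y1,x0:x1]>60)*255
r=cv2.minAreaRect(cv2.findNonZero(m)); M=cv2.moments(m,True); c=(M['m10']/M['m00'],M['m01']/M['m00'])
print(r,c,cast(s,r[0],10),cast(s,c,10)); print(cast(s,cv2.boxPoints(r),10))
print(proj(s,[613.9,321.5,10]))
draw(s,[((613.9,321.5),-.5,106,54,10,(0,0,255)),((613.9,321.5),-.5,116,64,24,(255,0,0)),((613.9-84*.009,321.5-84),-.5,116,64,24,(255,0,0)),((613.9-84*.009,321.5-84),-.5,106,54,10,(0,0,255))],(355,440,200,265),9,"e3.png")
E
```

```text
((407.10003662109375, 231.3000030517578), (22.807889938354492, 13.86362075805664), 26.56505012512207) (406.4466019417476, 228.76699029126215) [[629.1297 303.7256  10.    ]] [[619.1744 308.7477  10.    ]]
[[620.1166 266.2103  10.    ]
 [579.1954 315.4281  10.    ]
 [638.2147 341.5398  10.    ]
 [675.6502 292.8232  10.    ]]
[[409.0977 226.6461]]
```

View pics/e3.png

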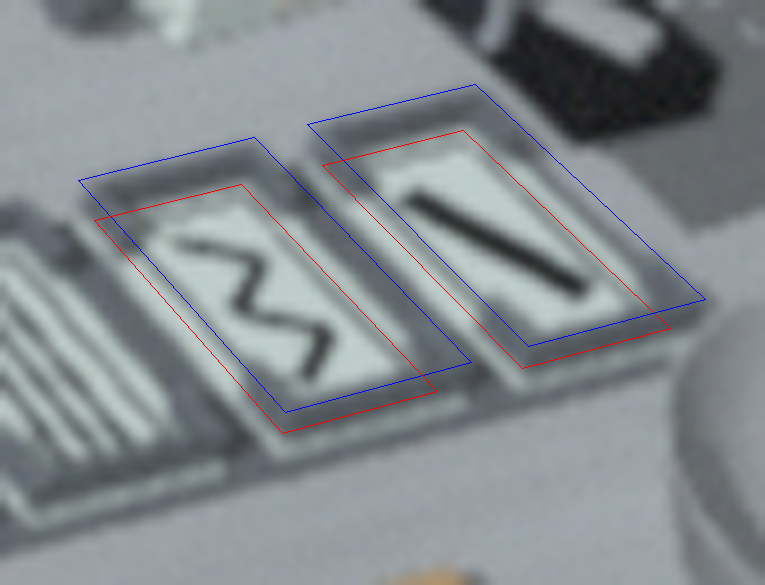

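Emit:
drive_tool(moves=[[0.03, 0.002, 0, 0, 0, 0, 0.3], [0.055, 0.002, 0, 0, 0, 0, 0.3], [0.068, 0.002, 0, 0, 0, 0, 0.3], [0.068, 0.002, 0, 0, 0, 0, 0.3]])

```text
clock: 5.88
eef_pos: [613.4, 320.6, 26.2]
tcp_rot: [-0.502, -0.498, 0.503, -0.497]
contact_force: [0.1, -0.0, -0.8]
width: 46.7
```

```bash
python3 - <<'E'
from h import *
st()
print(step([614.7,322.2,16],near(-0.5)))
s=optics.snapshot("scene"); draw(s,[],(355,440,180,265),8,"e4.png")
E
```

```text
t 5.875 q [ 0.335  0.54   1.64  -0.     0.964  1.916] p [613.4 320.6  26.2] F [ 0.1 -0.  -0.8] w 46.7
[[-0.003  1.    -0.01 ]
 [-0.001 -0.01  -1.   ]
 [-1.    -0.003  0.001]]
(array([ 0.0102,  0.0013, -0.0016]), array([-0.001,  0.001,  0.003]))
```

View pics/e4.png

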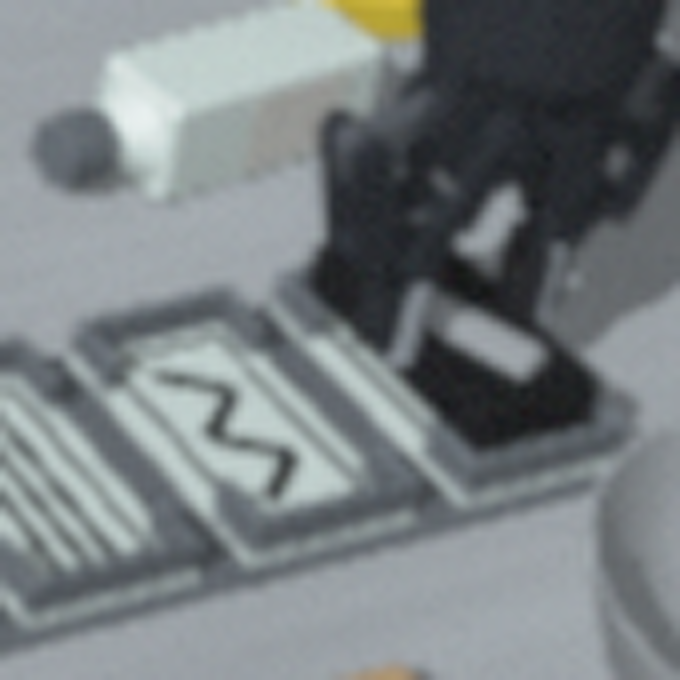

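Emit:
drive_tool(moves=[[0.005, 0.001, -0.001, 0, 0, 0, 0.3], [0.009, 0.001, -0.001, 0, 0, 0, 0.3], [0.009, 0.001, -0.001, 0, 0, 0, 0.3]])

```text
clock: 6.3
eef_pos: [615.3, 322.4, 18.3]
tcp_rot: [-0.502, -0.498, 0.502, -0.498]
contact_force: [0.0, -0.2, -2.2]
width: 47.0
```

```bash
python3 - <<'E'
from h import *
st()
s=optics.snapshot("scene"); draw(s,[],(355,440,180,265),8,"e5.png")
E
```

```text
t 6.3 q [0.337 0.555 1.636 0.    0.951 1.917] p [615.3 322.4  18.3] F [ 0.  -0.2 -2.2] w 47.0
[[-0.     1.    -0.009]
 [-0.    -0.009 -1.   ]
 [-1.    -0.     0.   ]]
```

View pics/e5.png

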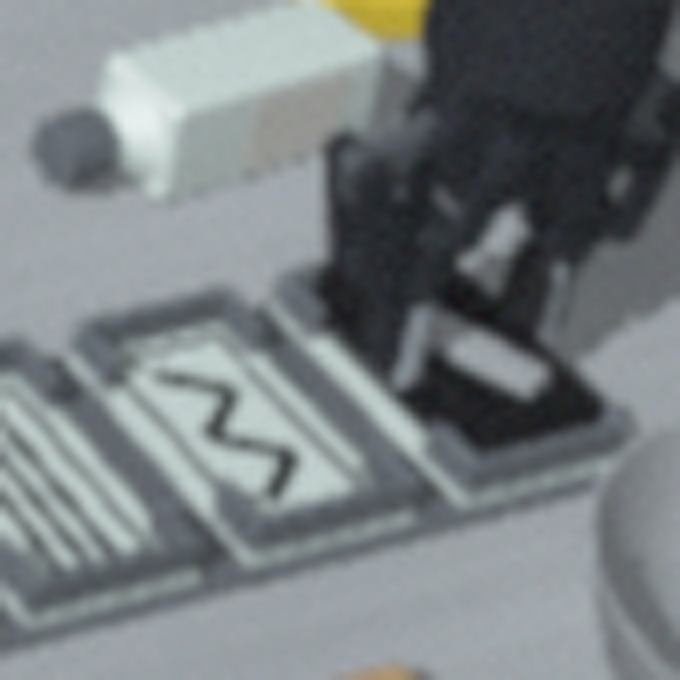

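Emit:
drive_tool(moves=[[0.003, 0, 0, 0, 0, 0, 0.3], [0.003, 0, 0, 0, 0, 0, 0.3]])

```text
clock: 6.6
eef_pos: [616.0, 322.6, 16.7]
tcp_rot: [0.503, 0.498, -0.502, 0.498]
contact_force: [-1.4, 0.4, 3.6]
width: 46.4
```

Emit:
drive_tool(moves=[[0, 0, 0, 0, 0, 0, 0.72], [0, 0, 0, 0, 0, 0, 0.72], [0, 0, 0, 0, 0, 0, 0.72], [-0.03, 0, 0, 0, 0, 0, 0.72], [-0.08, 0, 0, 0, 0, 0, 0.72]])

```text
clock: 7.22
eef_pos: [613.5, 321.6, 93.1]
tcp_rot: [-0.5, -0.499, 0.504, -0.497]
contact_force: [0.7, 0.5, -0.3]
width: 61.5
```

Emit:
drive_tool(moves=[[-0.1, -0.1, 0.1, 0, 0, 0, 0.8], [-0.1, -0.15, 0.15, 0, 0, 0, 0.8], [-0.1, -0.16, 0.25, 0, 0, 0, 0.8], [-0.1, -0.16, 0.265, 0, 0, 0, 0.8], [-0.1, -0.16, 0.265, 0, 0, 0, 0.8]])

```text
clock: 7.85
eef_pos: [460.6, 77.1, 191.9]
tcp_rot: [0.502, 0.498, -0.502, 0.498]
contact_force: [1.7, -0.7, 0.7]
width: 68.2
```

```bash
python3 - <<'E'
from h import *
st()
s=optics.snapshot("scene"); crop(s,290,450,150,270,5,"f1.png")
t=optics.snapshot("top"); crop(t,100,290,130,280,4,"f2.png")
for o in inserts(t): print(o)
E
```

```text
t 7.85 q [-0.052 -0.149  2.111 -0.     1.179  1.528] p [460.6  77.1 191.9] F [ 1.7 -0.7  0.7] w 68.2
[[ 0.001  1.    -0.008]
 [-0.    -0.008 -1.   ]
 [-1.     0.001  0.   ]]
(array([ 452.5896, -168.0307,   10.    ]), np.float64(5.870120441552909), np.float64(47.27045686995793), np.float64(98.49700014393082), (333.05865478515625, 225.70346069335938))
(array([443.8596, 114.9238,  10.    ]), np.float64(-4.640968026032106), np.float64(186.177522545777), np.float64(134.46090560200426), (239.455810546875, 225.9439239501953))
```

View pics/f1.png

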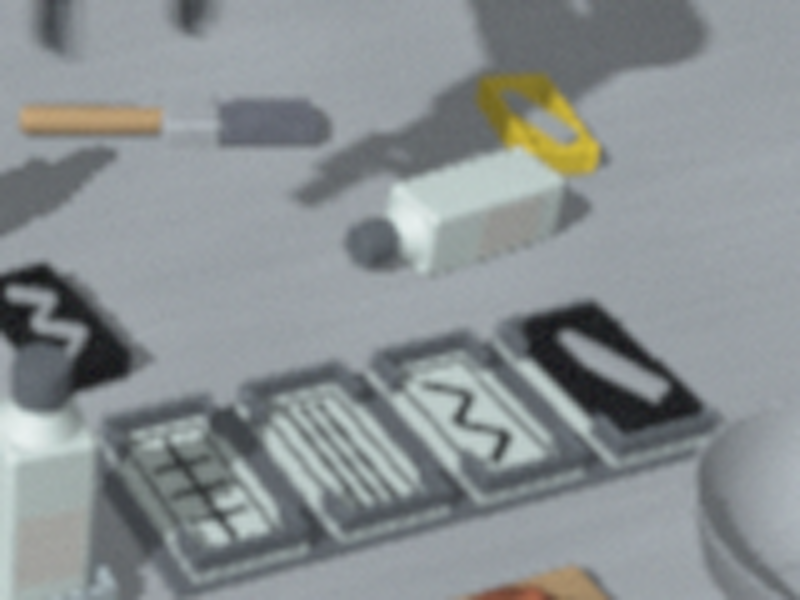

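View pics/f2.png

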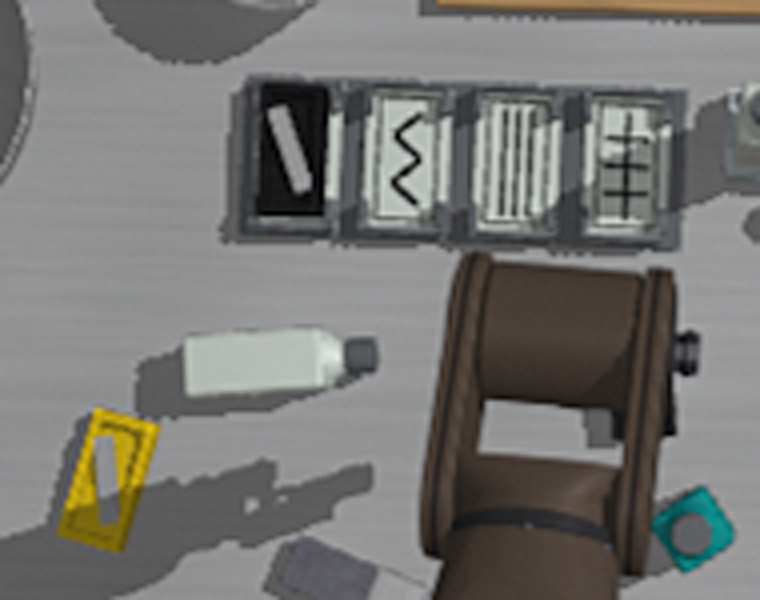

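```bash
python3 - <<'E'
from h import *
print(step([456,54,70],near(4.9)))
E
```

```text
(array([ 0.1226, -0.0046,  0.0208]), array([-0.1  ,  0.002, -0.002]))
```

Emit:
drive_tool(moves=[[0.06, -0.005, 0.021, -0.1, 0, 0, 0.82], [0.12, -0.005, 0.021, -0.1, 0, 0, 0.82], [0.12, -0.005, 0.021, -0.1, 0, 0, 0.82], [0.12, -0.005, 0.021, -0.1, 0, 0, 0.82]])

```text
clock: 8.45
eef_pos: [458.0, 57.9, 73.1]
tcp_rot: [0.477, 0.522, -0.476, 0.523]
contact_force: [0.5, -0.5, 0.6]
width: 69.9
```

```bash
python3 - <<'E'
from h import *
st()
s=optics.snapshot("scene");  draw(s,[((455,54),4.9,100,48,20,(0,0,255)),((455,54),4.9,100,48,0,(0,0,255))],(230,350,140,250),6,"g1.png")
print(step([456,54,9],near(4.9)))
E
```

```text
t 8.45 q [-0.095  0.011  2.205  0.     0.923  1.385] p [458.   57.9  73.1] F [ 0.5 -0.5  0.6] w 69.9
[[ 0.003  0.996  0.091]
 [-0.     0.091 -0.996]
 [-1.     0.003  0.   ]]
(array([ 0.0651, -0.0035,  0.0035]), array([ 0.006,  0.001, -0.005]))
```

View pics/g1.png

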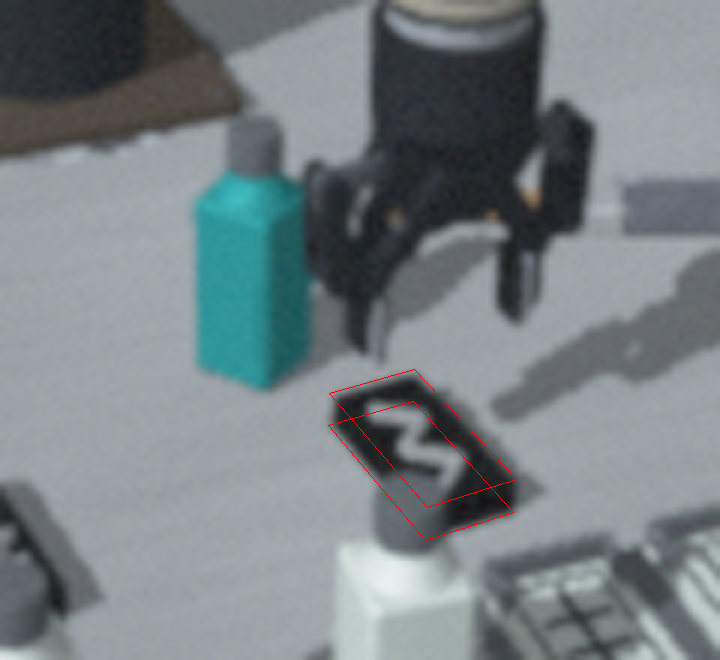

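Emit:
drive_tool(moves=[[0.03, -0.002, 0.0035, 0, 0, 0, 0.82], [0.06, -0.002, 0.0035, 0, 0, 0, 0.82], [0.065, -0.002, 0.0035, 0, 0, 0, 0.82], [0.065, -0.002, 0.0035, 0, 0, 0, 0.82]])

```text
clock: 9.0
eef_pos: [456.5, 54.0, 8.2]
tcp_rot: [0.477, 0.521, -0.476, 0.523]
contact_force: [-0.3, 0.7, -0.5]
width: 70.3
```

```bash
python3 - <<'E'
from h import *
st()
s=optics.snapshot("scene");st()
print(step([456,54,7],near(4.9)))
E
```

```text
t 9.0 q [-0.104  0.136  2.227  0.     0.776  1.376] p [456.5  54.    8.2] F [-0.3  0.7 -0.5] w 70.3
[[ 0.003  0.996  0.091]
 [-0.     0.091 -0.996]
 [-1.     0.003  0.001]]
t 9.05 q [-0.104  0.135  2.227  0.     0.776  1.376] p [456.7  53.9   8.4] F [ 0.6  0.2 -0.6] w 69.4
[[ 0.004  0.996  0.091]
 [-0.     0.091 -0.996]
 [-1.     0.004  0.001]]
(array([ 0.0014, -0.0007, -0.0002]), array([ 0.006,  0.001, -0.004]))
```

Emit:
drive_tool(moves=[[0.001, 0, 0, 0, 0, 0, 0.3], [0.001, 0, 0, 0, 0, 0, 0.3], [0.001, 0, 0, 0, 0, 0, 0.3], [0.001, 0, 0, 0, 0, 0, 0.3], [0.001, 0, 0, 0, 0, 0, 0.3]], squeeze=50)

```text
clock: 9.68
eef_pos: [456.3, 53.9, 7.0]
tcp_rot: [0.477, 0.521, -0.476, 0.523]
contact_force: [-1.1, -0.1, 5.7]
width: 47.0
```

Emit:
drive_tool(moves=[[0, 0, 0, 0, 0, 0, 0.3], [-0.03, 0, 0, 0, 0, 0, 0.3], [-0.08, 0, 0, 0, 0, 0, 0.3], [-0.08, 0, 0, 0, 0, 0, 0.3]])

```text
clock: 10.18
eef_pos: [458.2, 53.6, 89.6]
tcp_rot: [0.479, 0.519, -0.475, 0.525]
contact_force: [0.2, -0.6, -1.1]
width: 46.4
```

```bash
python3 - <<'E'
from h import *
st()
print(step([614,238,90],near(-0.5)))
E
```

```text
t 10.175 q [-0.104 -0.023  2.203 -0.     0.952  1.376] p [458.2  53.6  89.6] F [ 0.2 -0.6 -1.1] w 46.4
[[ 0.01   0.996  0.091]
 [-0.001  0.091 -0.996]
 [-1.     0.01   0.002]]
(array([ 0.001 ,  0.1719, -0.1695]), array([ 0.1  ,  0.001, -0.01 ]))
```

Emit:
drive_tool(moves=[[0, 0.173, -0.169, 0.1, 0, 0, 0.3], [0, 0.173, -0.169, 0.1, 0, 0, 0.3], [0, 0.173, -0.169, 0.1, 0, 0, 0.3], [0, 0.173, -0.169, 0.1, 0, -0.005, 0.3], [0, 0.173, -0.169, 0.1, 0, -0.005, 0.3]])

```text
clock: 10.8
eef_pos: [612.4, 240.4, 82.9]
tcp_rot: [-0.5, -0.5, 0.503, -0.497]
contact_force: [-0.7, -0.9, -1.0]
width: 46.6
```

Emit:
drive_tool(moves=[[0.05, 0, 0, 0, 0, 0, 0.3], [0.06, 0, 0, 0, 0, 0, 0.3], [0.06, 0, 0, 0, 0, 0, 0.3]])

```text
clock: 11.18
eef_pos: [610.4, 236.8, 23.4]
tcp_rot: [-0.5, -0.499, 0.504, -0.496]
contact_force: [1.5, -1.4, -3.1]
width: 46.8
```

```bash
python3 - <<'E'
from h import *
s=optics.snapshot("scene"); crop(s,340,430,180,260,7,"h1.png")
st()
print(step([614,238,17],near(-0.5)))
E
```

```text
t 11.225 q [0.215 0.477 1.738 0.001 0.934 1.795] p [610.4 236.9  24.2] F [ 1.6 -0.5 -1.9] w 46.3
[[-0.007  1.    -0.01 ]
 [-0.001 -0.01  -1.   ]
 [-1.    -0.007  0.001]]
(array([ 0.0071,  0.0036, -0.0011]), array([-0.001,  0.001,  0.007]))
```

View pics/h1.png

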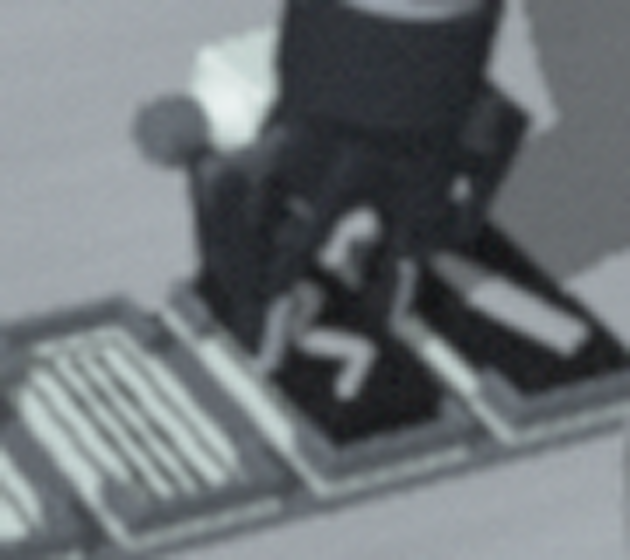

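Emit:
drive_tool(moves=[[-0.004, 0.003, -0.001, 0, 0, 0.007, 0.3], [-0.004, 0.0035, -0.001, 0, 0, 0.007, 0.3], [-0.004, 0.0035, -0.001, 0, 0, 0.007, 0.3]])

```text
clock: 11.6
eef_pos: [614.8, 238.9, 29.7]
tcp_rot: [0.503, 0.497, -0.502, 0.498]
contact_force: [-0.3, 0.7, -1.4]
width: 46.5
```

```bash
python3 - <<'E'
from h import *
s=optics.snapshot("scene"); crop(s,340,430,180,260,7,"h2.png")
st()
print(step([614,238,17],near(-0.5)))
E
```

```text
t 11.65 q [ 0.217  0.474  1.73  -0.001  0.935  1.798] p [614.8 238.9  29.5] F [ 0.   0.1 -1.9] w 46.4
[[ 0.002  1.    -0.009]
 [-0.    -0.009 -1.   ]
 [-1.     0.002  0.   ]]
(array([ 0.0125, -0.0008,  0.0009]), array([-0.   ,  0.   , -0.002]))
```

View pics/h2.png

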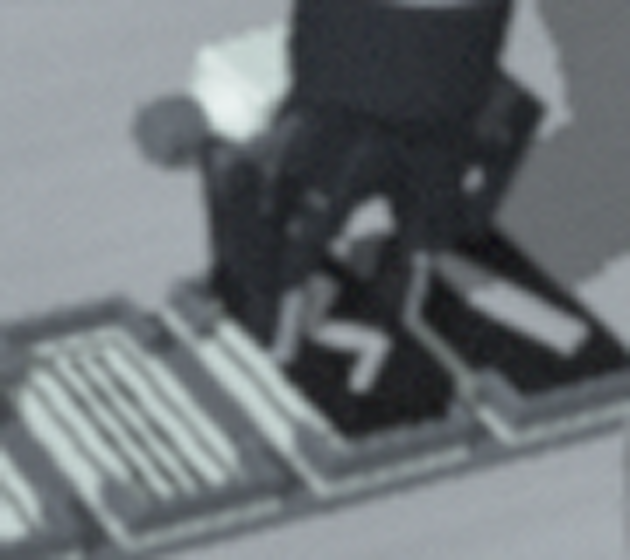

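Emit:
drive_tool(moves=[[0.006, -0.0005, 0.001, 0, 0, 0, 0.3], [0.011, -0.0005, 0.001, 0, 0, 0, 0.3], [0.014, -0.0005, 0.001, 0, 0, 0, 0.3], [0.014, -0.0005, 0.001, 0, 0, 0, 0.3]])

```text
clock: 12.15
eef_pos: [614.4, 237.9, 16.9]
tcp_rot: [-0.502, -0.497, 0.502, -0.498]
contact_force: [-4.2, -2.0, 8.0]
width: 47.3
```

Emit:
drive_tool(moves=[[0, 0, 0, 0, 0, 0, 0.72], [0, 0, 0, 0, 0, 0, 0.72], [0, 0, 0, 0, 0, 0, 0.72], [-0.03, 0, 0, 0, 0, 0, 0.72], [-0.09, 0, 0, 0, 0, 0, 0.72]])

```text
clock: 12.78
eef_pos: [611.6, 237.2, 102.1]
tcp_rot: [-0.5, -0.499, 0.504, -0.497]
contact_force: [1.4, 0.9, -0.0]
width: 61.8
```

Emit:
drive_tool(moves=[[-0.1, -0.05, 0.06, 0, 0, 0, 0.8], [-0.1, -0.1, 0.2, 0, 0, 0, 0.8], [-0.1, -0.1, 0.24, 0, 0, 0, 0.8], [-0.1, -0.1, 0.3, 0, 0, 0, 0.8], [-0.1, -0.1, 0.3, 0, 0, 0, 0.8]])

```text
clock: 13.4
eef_pos: [518.2, -27.1, 200.8]
tcp_rot: [0.503, 0.497, -0.502, 0.499]
contact_force: [0.4, -1.5, 0.5]
width: 67.7
```

```bash
python3 - <<'E'
from h import *
st()
s=optics.snapshot("scene"); crop(s,290,450,150,270,5,"i1.png")
t=optics.snapshot("top"); crop(t,100,440,130,280,2,"i2.png")
for o in inserts(t): print(o)
E
```

```text
t 13.4 q [-0.248 -0.034  1.988  0.     1.185  1.331] p [518.2 -27.1 200.8] F [ 0.4 -1.5  0.5] w 67.7
[[ 0.003  1.    -0.009]
 [-0.001 -0.009 -1.   ]
 [-1.     0.003  0.001]]
(array([ 452.774, -168.15 ,   10.   ]), np.float64(6.076107428497286), np.float64(47.21388831292272), np.float64(98.30270568241819), (333.09942626953125, 225.64353942871094))
(array([519.1373, -31.5611,  10.    ]), np.float64(-88.41708666999378), np.float64(130.62423758505707), np.float64(45.63181285540515), (288.5, 202.5))
(array([427.7468,  33.748 ,  10.    ]), np.float64(-19.99558911636409), np.float64(200.84786186598387), np.float64(100.99087621287164), (266.0862121582031, 232.03448486328125))
```

View pics/i1.png

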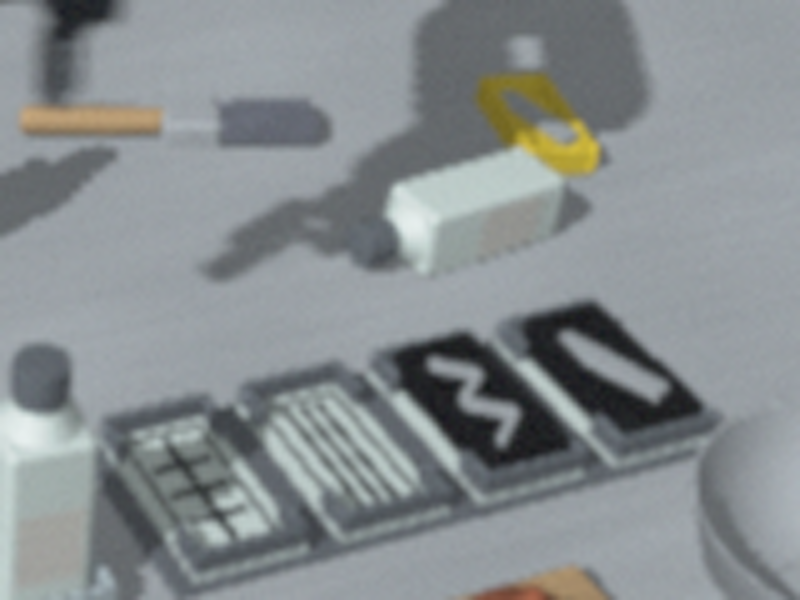

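View pics/i2.png

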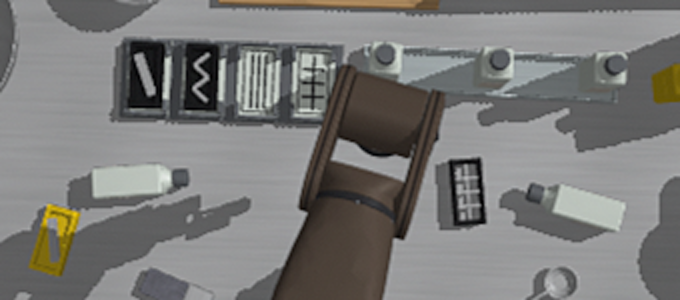

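```bash
python3 - <<'E'
from h import *
print(step([453.7,-168,70],near(5.9)))
E
```

```text
(array([ 0.1316, -0.0633,  0.1382]), array([-0.119,  0.003, -0.004]))
```

Emit:
drive_tool(moves=[[0.05, -0.063, 0.138, -0.118, 0, 0, 0.82], [0.05, -0.063, 0.138, -0.118, 0, 0, 0.82], [0.1, -0.063, 0.138, -0.118, 0, 0, 0.82], [0.13, -0.063, 0.138, -0.118, 0, 0, 0.82], [0.13, -0.063, 0.138, -0.118, 0, 0, 0.82]])

```text
clock: 14.12
eef_pos: [452.4, -161.5, 67.0]
tcp_rot: [0.472, 0.528, -0.472, 0.524]
contact_force: [-1.0, -0.2, 0.8]
width: 70.3
```

Emit:
drive_tool(moves=[[0, 0, 0, 0, 0, 0, 0.82]])

```text
clock: 14.25
eef_pos: [456.1, -162.9, 71.5]
tcp_rot: [0.472, 0.525, -0.471, 0.528]
contact_force: [0.3, 0.3, 0.1]
width: 70.2
```

```bash
python3 - <<'E'
from h import *
s=optics.snapshot("scene");  draw(s,[((452.8,-168),5.9,100,48,20,(0,0,255)),((452.8,-168),5.9,100,48,0,(0,0,255))],(180,300,140,250),6,"j1.png")
st(); print(step([453.7,-168,8],near(5.9)))
E
```

```text
t 14.3 q [-0.553  0.063  2.153  0.001  0.92   0.907] p [ 456.6 -163.1   72.1] F [1.  0.2 0.5] w 69.8
[[ 0.005  0.994  0.11 ]
 [-0.002  0.11  -0.994]
 [-1.     0.005  0.003]]
(array([ 0.0641, -0.0037,  0.0043]), array([ 0.007,  0.003, -0.005]))
```

View pics/j1.png

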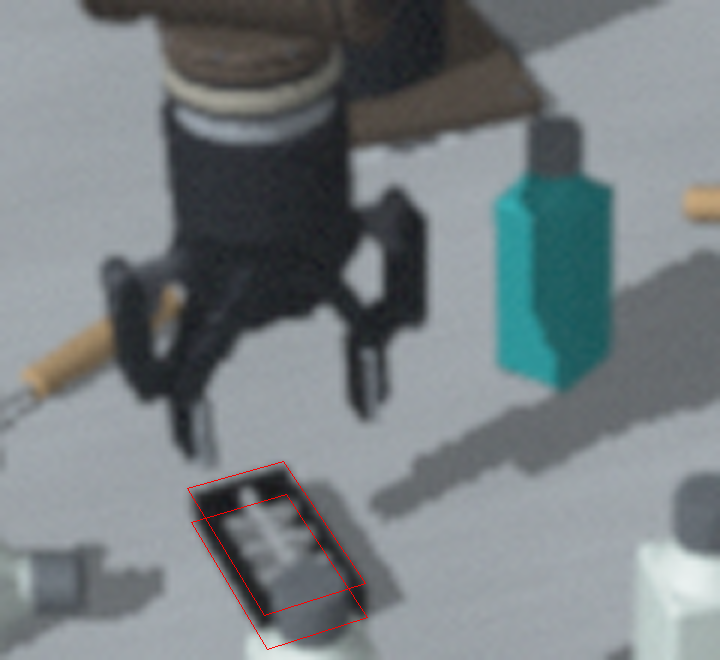

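Emit:
drive_tool(moves=[[0.03, -0.002, 0.004, 0, 0, 0, 0.82], [0.055, -0.002, 0.004, 0, 0, 0, 0.82], [0.063, -0.002, 0.004, 0, 0, 0, 0.82], [0.063, -0.002, 0.004, 0, 0, 0, 0.82], [0.063, -0.002, 0.004, 0, 0, 0, 0.82]])

```text
clock: 14.92
eef_pos: [454.7, -167.6, 8.7]
tcp_rot: [0.473, 0.525, -0.471, 0.528]
contact_force: [0.6, -1.1, -0.0]
width: 69.7
```

```bash
python3 - <<'E'
from h import *
st(); print(step([453.7,-168,7],near(5.9)))
E
```

```text
t 14.925 q [-0.563  0.184  2.169  0.001  0.784  0.897] p [ 454.7 -167.6    8.7] F [ 0.6 -1.1 -0. ] w 69.7
[[ 0.004  0.994  0.109]
 [-0.002  0.109 -0.994]
 [-1.     0.004  0.002]]
(array([ 0.0017, -0.001 ,  0.0003]), array([ 0.006,  0.002, -0.004]))
```

Emit:
drive_tool(moves=[[0.0015, -0.001, 0, 0, 0, 0, 0.3], [0.0015, -0.001, 0, 0, 0, 0, 0.3], [0.0015, -0.001, 0, 0, 0, 0, 0.3], [0.0015, -0.001, 0, 0, 0, 0, 0.3], [0.0015, -0.001, 0, 0, 0, 0, 0.3]], squeeze=50)

```text
clock: 15.55
eef_pos: [453.3, -167.8, 6.7]
tcp_rot: [0.473, 0.525, -0.472, 0.528]
contact_force: [-0.9, 0.5, 5.8]
width: 46.6
```

Emit:
drive_tool(moves=[[0, 0, 0, 0, 0, 0, 0.3], [-0.04, 0, 0, 0, 0, 0, 0.3], [-0.1, 0, 0, 0, 0, 0, 0.3], [-0.1, 0, 0, 0, 0, 0, 0.3]])

```text
clock: 16.05
eef_pos: [455.4, -169.1, 110.7]
tcp_rot: [0.473, 0.522, -0.471, 0.531]
contact_force: [-0.1, -0.8, -1.2]
width: 46.0
```

```bash
python3 - <<'E'
from h import *
st()
print(step([612.7,70,110],near(-0.5)))
t=optics.snapshot("top"); c=[cast(t,p,146)[0] for p in ((292,157),)]
print(c)
E
```

```text
t 16.05 q [-0.565 -0.002  2.137  0.001  0.994  0.896] p [ 455.4 -169.1  110.7] F [-0.1 -0.8 -1.2] w 46.0
[[ 0.011  0.994  0.109]
 [-0.006  0.109 -0.994]
 [-1.     0.011  0.007]]
(array([ 0.001 ,  0.1823, -0.2206]), array([ 0.118,  0.007, -0.011]))
[array([634.9554, -36.3446, 146.    ])]
```

Emit:
drive_tool(moves=[[0, 0, -0.22, 0.118, 0.003, -0.011, 0.3], [0, 0, -0.22, 0.118, 0.003, -0.011, 0.3], [0, 0.03, -0.22, 0.118, 0.003, -0.011, 0.3], [0, 0.08, -0.22, 0.118, 0.003, -0.011, 0.3], [0, 0.14, -0.22, 0.118, 0.003, -0.011, 0.3]])

```text
clock: 16.73
eef_pos: [561.4, 68.8, 102.9]
tcp_rot: [-0.498, -0.503, 0.504, -0.494]
contact_force: [1.5, -0.5, -0.3]
width: 46.7
```

```bash
python3 - <<'E'
from h import *
st()
print(step([612.7,70,50],near(-0.5)))
E
```

```text
t 16.725 q [-0.058  0.197  1.936  0.002  1.023  1.517] p [561.4  68.8 102.9] F [ 1.5 -0.5 -0.3] w 46.7
[[-0.014  1.    -0.006]
 [ 0.003 -0.006 -1.   ]
 [-1.    -0.014 -0.003]]
(array([ 0.0522,  0.052 , -0.0013]), array([ 0.003, -0.003,  0.014]))
```

Emit:
drive_tool(moves=[[0.02, 0.045, -0.001, 0, 0, 0.01, 0.3], [0.05, 0.045, -0.001, 0, 0, 0.01, 0.3], [0.06, 0.045, -0.001, 0, 0, 0.01, 0.3], [0.06, 0.045, -0.001, 0, 0, 0.01, 0.3]])

```text
clock: 17.23
eef_pos: [605.2, 66.7, 43.0]
tcp_rot: [-0.502, -0.499, 0.503, -0.496]
contact_force: [-0.3, -0.1, -0.9]
width: 46.7
```

```bash
python3 - <<'E'
from h import *
s=optics.snapshot("scene"); crop(s,300,400,180,270,7,"k1.png")
st()
print(step([612.4,69.9,30],near(-0.5)))
E
```

```text
t 17.275 q [-0.058  0.362  1.854  0.003  0.927  1.521] p [606.4  66.6  44.7] F [-0.3 -1.  -1.6] w 46.7
[[-0.001  1.    -0.009]
 [ 0.002 -0.009 -1.   ]
 [-1.    -0.001 -0.002]]
(array([ 0.0147,  0.006 , -0.0033]), array([-0.001, -0.002,  0.001]))
```

View pics/k1.png

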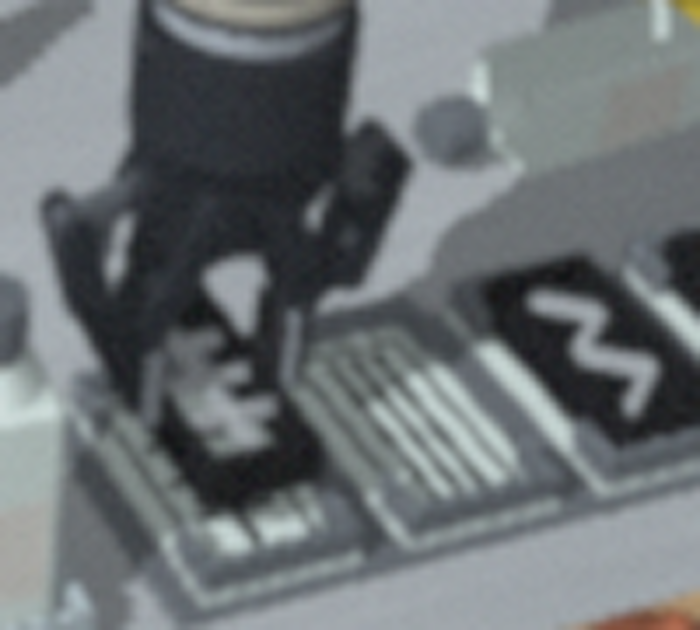

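Emit:
drive_tool(moves=[[0.005, 0.006, -0.003, 0, 0, 0, 0.3], [0.012, 0.006, -0.003, 0, 0, 0, 0.3], [0.015, 0.006, -0.003, 0, 0, 0, 0.3], [0.015, 0.006, -0.003, 0, 0, 0, 0.3]])

```text
clock: 17.77
eef_pos: [613.0, 69.6, 30.1]
tcp_rot: [0.503, 0.498, -0.502, 0.497]
contact_force: [0.0, -0.1, -1.0]
width: 46.4
```

```bash
python3 - <<'E'
from h import *
s=optics.snapshot("scene"); crop(s,300,400,180,270,7,"k2.png")
st()
print(step([612.4,69.9,17],near(-0.5)))
E
```

```text
t 17.825 q [-0.052  0.396  1.84   0.003  0.905  1.526] p [613.3  69.6  30.4] F [ 0.9  0.2 -1.3] w 46.4
[[ 0.001  1.    -0.009]
 [ 0.002 -0.009 -1.   ]
 [-1.     0.001 -0.002]]
(array([ 0.0134, -0.0009, -0.0003]), array([-0.001, -0.002, -0.001]))
```

View pics/k2.png

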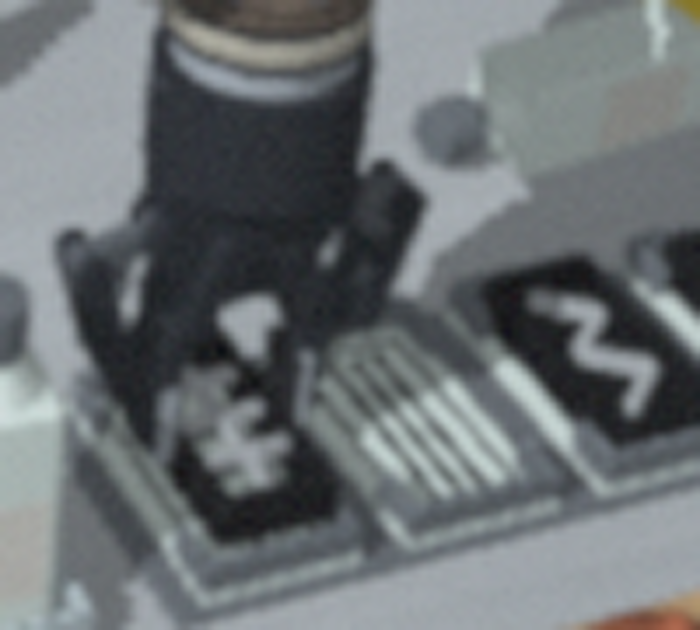

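Emit:
drive_tool(moves=[[0.006, -0.0005, 0, 0, 0, 0, 0.3], [0.011, -0.0005, 0, 0, 0, 0, 0.3], [0.014, -0.0005, 0, 0, 0, 0, 0.3], [0.014, -0.0005, 0, 0, 0, 0, 0.3]])

```text
clock: 18.32
eef_pos: [613.0, 69.6, 16.9]
tcp_rot: [0.503, 0.498, -0.502, 0.497]
contact_force: [-2.2, 0.2, 3.1]
width: 46.4
```

Seated height is the same as for the other two, so I release and move clear to measure the bottles.

Emit:
drive_tool(moves=[[0, 0, 0, 0, 0, 0, 0.72], [0, 0, 0, 0, 0, 0, 0.72], [0, 0, 0, 0, 0, 0, 0.72], [-0.03, 0, 0, 0, 0, 0, 0.72], [-0.09, 0, 0, 0, 0, 0, 0.72]])

```text
clock: 18.95
eef_pos: [610.3, 69.5, 103.8]
tcp_rot: [-0.501, -0.5, 0.503, -0.495]
contact_force: [1.5, 0.6, 0.3]
width: 61.4
```

Emit:
drive_tool(moves=[[-0.16, 0, 0, 0, 0, 0, 0.9], [-0.2, -0.06, 0, 0, 0, 0, 0.9], [-0.2, -0.12, 0, 0, 0, 0, 0.9], [-0.2, -0.12, 0, 0, 0, 0, 0.9]])

```text
clock: 19.45
eef_pos: [491.5, 70.1, 308.0]
tcp_rot: [0.503, 0.498, -0.501, 0.498]
contact_force: [0.1, -0.5, 0.7]
width: 76.6
```

```bash
python3 - <<'E'
from h import *
st()
s=optics.snapshot("scene"); crop(s,290,450,150,270,5,"l1.png"); cv2.imwrite("pics/l3.png",s["frame"][:,:,::-1])
t=optics.snapshot("top"); crop(t,100,440,130,280,2,"l2.png"); np.save("t_l.npy",t["frame"]); np.save("s_l.npy",s["frame"])
E
```

```text
t 19.45 q [-0.064 -0.17   1.915  0.002  1.394  1.516] p [491.5  70.1 308. ] F [ 0.1 -0.5  0.7] w 76.6
[[ 0.002  1.    -0.009]
 [ 0.002 -0.009 -1.   ]
 [-1.     0.002 -0.002]]
```

View pics/l1.png

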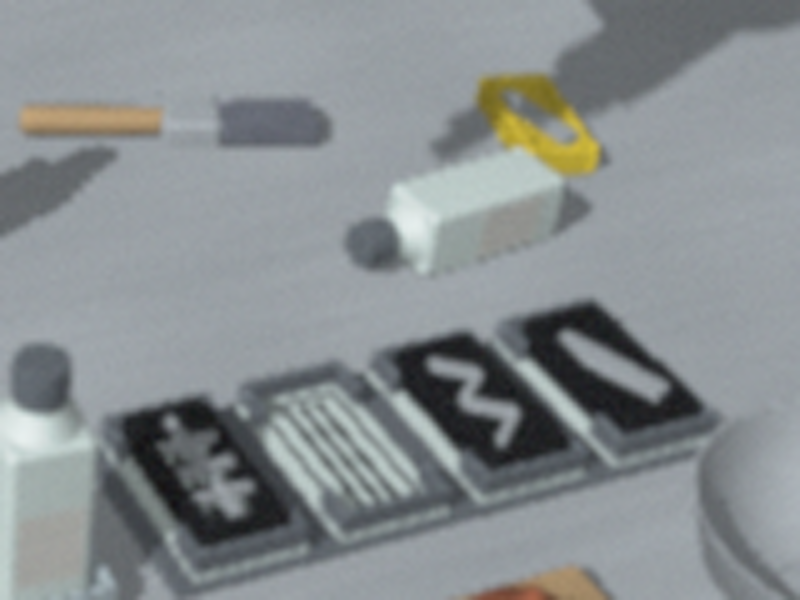

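View pics/l2.png

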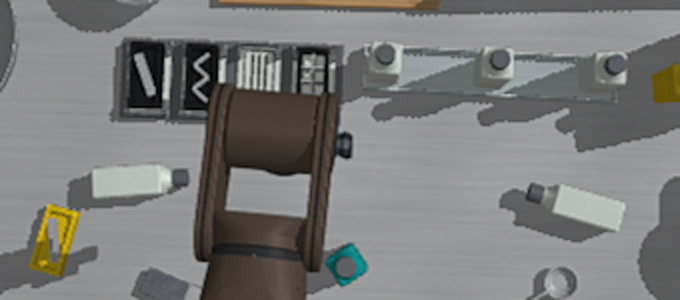

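View pics/l3.png

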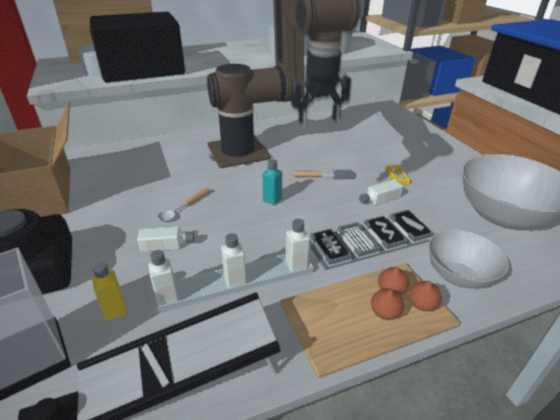

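```bash
python3 - <<'E'
from h import *
t=optics.snapshot("top"); g=t["frame"].astype(int); mx=t["frame"].max(2)
hsv=cv2.cvtColor(t["frame"],cv2.COLOR_RGB2HSV)
# caps standing
for n,(x0,x1,y0,y1) in dict(c=(283,303,147,168),d=(338,360,147,170),e=(395,418,150,173)).items():
    m=np.zeros(mx.shape,np.uint8); m[y0:y1,x0:x1]=(mx[y0:y1,x0:x1]<115)*255
    cs,_=cv2.findContours(m,0,1); c=max(cs,key=cv2.contourArea); (u,v),r=cv2.minEnclosingCircle(c); M=cv2.moments(c)
    uu=(M['m10']/M['m00'],M['m01']/M['m00'])
    print(n,(u,v),r,uu,cast(t,(u,v),143)[0],cast(t,uu,143)[0])
# lying: body white
for n,(x0,x1,y0,y1) in dict(a=(135,205,200,245),b=(355,425,205,265)).items():
    sub=mx[y0:y1,x0:x1]
    m=np.zeros(mx.shape,np.uint8); m[y0:y1,x0:x1]=(sub>180)*255
    c=max(cv2.findContours(m,0,1)[0],key=cv2.contourArea); r=cv2.minAreaRect(c); b=cv2.boxPoints(r)
    W=cast(t,b,46); print(n,r,W[:,:2].round(1).tolist(), [np.linalg.norm(W[i]-W[i-1]).round(1) for i in range(4)])
crop(t,135,215,195,255,9,"n1.png"); crop(t,350,430,205,265,9,"n2.png"); crop(t,275,425,140,195,5,"n3.png")
print(cast(t,[(282,153),(282,174.5),(408.75,181)],22))
E
```

```text
c (290.0, 160.85714721679688) 9.313250541687012 (290.06635802469134, 158.7716049382716) [624.5734 -31.152  143.    ] [630.3944 -31.1797 143.    ]
d (345.5, 162.5) 9.924817085266113 (345.66666666666663, 160.94244604316546) [ 624.1196 -184.3742  143.    ] [ 628.4689 -184.7526  143.    ]
e (406.0, 164.0) 13.601571083068848 (406.50809061488667, 163.69579288025886) [ 624.4347 -350.8991  143.    ] [ 625.318  -352.2869  143.    ]
a ((165.4276885986328, 219.69847106933594), (13.090925216674805, 37.608673095703125), 86.8201675415039) [[470.0, 388.7], [479.3, 277.6], [440.7, 273.8], [431.4, 384.7]] [np.float64(38.8), np.float64(111.5), np.float64(38.8), np.float64(111.3)]
b ((394.6418762207031, 233.2086944580078), (33.877532958984375, 13.74277400970459), 16.50436019897461) [[427.9, -292.0], [467.0, -302.9], [441.4, -398.4], [402.5, -387.4]] [np.float64(98.7), np.float64(40.5), np.float64(98.9), np.float64(40.4)]
[[ 668.1055   -7.6784   22.    ]
 [ 602.5018   -9.5114   22.    ]
 [ 593.1786 -391.5372   22.    ]]
```

View pics/n1.png

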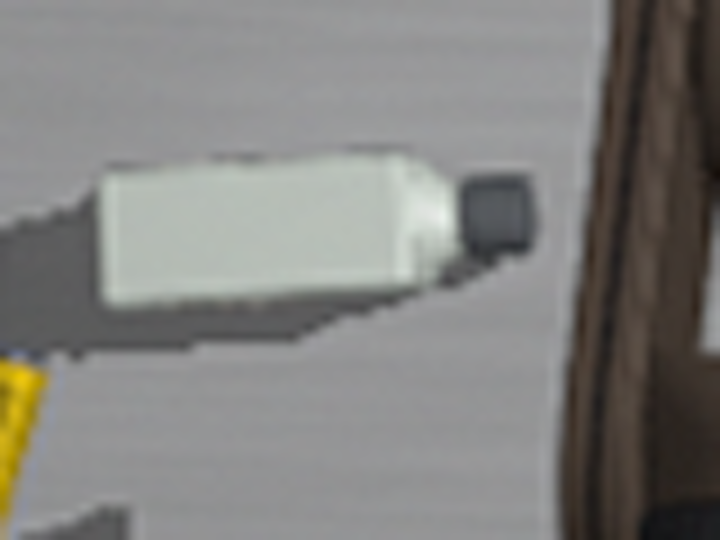

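View pics/n2.png

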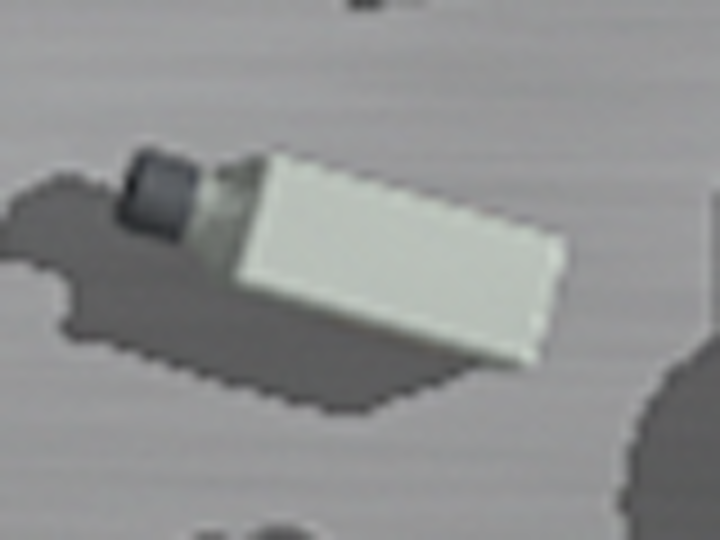

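View pics/n3.png

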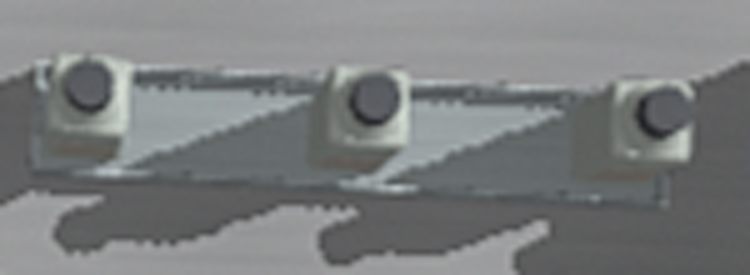

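```bash
cat > kin.py <<'E'
import numpy as np
from scipy.optimize import least_squares
from scipy.spatial.transform import Rotation as Ro
D=[([-1.467,.286,1.577,0,1.279,-.15],[169.5,-653.3,231.1]),([-1.068,-.102,1.994,0,1.249,.502],[325.2,-382.5,231.8]),
([.134,-.026,2.134,0,1.035,1.855],[452.1,162.5,123.6]),([.127,.194,2.157,0,.793,1.849],[460.6,160.4,8.6]),([.135,.086,2.14,0,.911,1.856],[462.8,164.5,67.2]),
([.338,.455,1.622,0,1.066,1.917],[612.7,322.5,93.0]),([.335,.54,1.64,0,.964,1.916],[613.4,320.6,26.2]),([-.052,-.149,2.111,0,1.179,1.528],[460.6,77.1,191.9]),
([-.248,-.034,1.988,0,1.185,1.331],[518.2,-27.1,200.8]),([-.553,.063,2.153,0,.92,.907],[456.6,-163.1,72.1]),([-.064,-.17,1.915,.002,1.394,1.516],[491.5,70.1,308.0])]
R=lambda ax,a: Ro.from_euler(ax,a).as_matrix()
def fk(p,q):
    h,a1,L1,a2,L2,Lt,d=p
    T=R('z',q[0]); P=np.array([0,0,h]); 
    P=P+T@np.array([a1,d,0]); T=T@R('y',q[1]); P=P+T@np.array([0,0,L1]); T=T@R('y',q[2]); P=P+T@np.array([a2,0,L2])
    T=T@R('z',q[3])@R('y',q[4]); P=P+T@np.array([0,0,Lt]); T=T@R('z',q[5])
    return P,T
if __name__=="__main__":
    f=lambda p:np.concatenate([fk(p,q)[0]-x for q,x in D]+[0.002*(p-np.array([250,0,400,0,400,250,100]))])
    r=least_squares(f,[250,0,400,0,400,250,100.]); print(r.x.round(1),np.abs(f(r.x)[:-7]).reshape(-1,3).max(0),np.linalg.svd(r.jac)[1].round(3))
E
python3 kin.py
```

```text
[236.7   0.  442.8  20.8 572.6 245.3 100.9] [0.25072968 0.2036686  0.41073226] [6.585e+00 4.679e+00 3.317e+00 6.130e-01 4.540e-01 4.110e-01 6.000e-03]
```

Emit:
drive_tool(moves=[[0, 0, 0, 0, 0, 0.3, 0.9], [0, 0, 0, 0, 0, 0.5, 0.9], [0, 0, 0, 0, 0, 0.5, 0.9], [0, 0, 0, 0, 0, 0.5, 0.9], [0, 0, 0, 0, 0, 0.5, 0.9]])

```text
clock: 20.23
eef_pos: [493.3, 70.0, 306.0]
tcp_rot: [0.61, 0.359, -0.364, 0.606]
contact_force: [0.2, -0.7, 1.2]
width: 76.6
```

```bash
python3 - <<'E'
from h import *
from kin import *
st()
s=env.get_state()
f=lambda p:np.concatenate([fk(p,q)[0]-x for q,x in D+[(s["joint_positions"],s["eef_pos"])]]+[0.002*(p-np.array([250,0,400,0,400,250,100]))])
r=least_squares(f,[250,0,400,0,400,250,100.]); print(r.x.round(1),np.abs(f(r.x)[:-7]).reshape(-1,3).max(0),np.linalg.svd(r.jac)[1].round(3))
P,T=fk(r.x,s["joint_positions"]);print(T.T@Ro.from_quat(s["tcp_rot"]).as_matrix()); np.save("kin.npy",r.x)
E
```

```text
t 20.225 q [-0.082 -0.455  2.189  0.046  0.911  1.48 ] p [493.3  70.  306. ] F [ 0.2 -0.7  1.2] w 76.6
[[ 0.478  0.878 -0.009]
 [-0.003 -0.009 -1.   ]
 [-0.878  0.478 -0.002]]
[240.2   0.  442.8  20.8 572.6 248.9 100.9] [0.2622 0.2047 0.4098] [6.87  4.883 3.464 0.673 0.466 0.453 0.302]
[[ 0.  0. -1.]
 [-0.  1. -0.]
 [ 1.  0.  0.]]
```

```bash
cat >> kin.py <<'E'
C=np.array([[0,0,-1.],[0,1,0],[1,0,0]])
LO=np.array([-2.77,-.9,.21,-1.53,.24,-2.84]);HI=np.array([2.77,2.22,2.48,4.67,2.81,2.84])
KP=np.load("kin.npy") if __name__!="__main__" else None
def ik(P,Rt,q0s):
    best=None
    for q0 in q0s:
        def f(q):
            p,T=fk(KP,q); return np.r_[(p-P)/100,Ro.from_matrix(Rt.T@T@C).as_rotvec()]
        r=least_squares(f,np.clip(q0,LO+1e-3,HI-1e-3),bounds=(LO,HI),max_nfev=200)
        if best is None or r.cost<best[1]-1e-6: best=(r.x,r.cost)
    return best
def Rtool(xt,z):
    xt=xt/np.linalg.norm(xt); z=z-xt*(z@xt); z/=np.linalg.norm(z); return np.c_[xt,np.cross(z,xt),z]
E
python3 - <<'E'
from h import *
from kin import *
t=optics.snapshot("top")
print(cast(t,[(292.6,156.8),(349.6,159.2),(407.2,161.6)],146))
rng=np.random.default_rng(0); Q=[LO+(HI-LO)*rng.random(6) for _ in range(12)]
for yg in(-117,-275):
  for opt in(1,-1):
    for th in (20,30,40,50):
      for sg in(1,-1):
        th_=np.radians(th); xt=np.array([opt*np.cos(th_),0,-np.sin(th_)]); R=Rtool(xt,np.array([0,sg*1.,0]))
        P=np.array([632,yg,66.])+xt*21
        res=[]
        for q0 in Q:
            q,c=ik(P,R,[q0])
            if c<1e-5 and not any(np.abs(q-r).max()<.1 for r in res): res.append(q)
        print(yg,opt,th,sg,[r.round(2).tolist() for r in res])
E
```

```text
[[ 635.5567  -37.9843  146.    ]
 [ 633.0932 -195.081   146.    ]
 [ 630.6817 -353.3339  146.    ]]
-117 1 20 1 [[-0.51, 0.37, 2.26, 2.45, 0.79, 1.91]]
-117 1 20 -1 [[-0.51, 0.37, 2.26, 2.45, 0.79, -1.23]]
-117 1 30 1 [[-0.49, 0.3, 2.24, 2.28, 0.56, 2.09]]
-117 1 30 -1 [[-0.49, 0.3, 2.24, 2.28, 0.56, -1.05]]
-117 1 40 1 [[-0.47, 0.26, 2.19, 1.91, 0.37, 2.47]]
-117 1 40 -1 [[-0.47, 0.26, 2.19, 1.91, 0.37, -0.67]]
-117 1 50 1 []
-117 1 50 -1 [[-0.44, 0.25, 2.13, 1.2, 0.3, 0.04]]
-117 -1 20 1 [[-0.26, 1.02, 1.12, -0.3, 2.19, -1.83]]
-117 -1 20 -1 [[-0.26, 1.02, 1.12, -0.3, 2.19, 1.31]]
-117 -1 30 1 [[-0.26, 0.94, 1.19, -0.25, 2.03, -1.82]]
-117 -1 30 -1 [[-0.26, 0.94, 1.19, -0.25, 2.03, 1.32]]
-117 -1 40 1 [[-0.27, 0.85, 1.27, -0.21, 1.86, -1.81]]
-117 -1 40 -1 [[-0.27, 0.85, 1.27, -0.21, 1.86, 1.33]]
-117 -1 50 1 [[-0.28, 0.76, 1.37, -0.18, 1.69, -1.81]]
-117 -1 50 -1 [[-0.28, 0.76, 1.37, -0.18, 1.69, 1.33]]
-275 1 20 1 [[-0.79, 0.46, 2.11, 2.08, 0.87, 2.1]]
-275 1 20 -1 [[-0.79, 0.46, 2.11, 2.08, 0.87, -1.04]]
-275 1 30 1 [[-0.76, 0.4, 2.09, 1.89, 0.68, 2.3]]
-275 1 30 -1 [[-0.76, 0.4, 2.09, 1.89, 0.68, -0.84]]
-275 1 40 1 [[-0.73, 0.37, 2.05, 1.57, 0.54, 2.62]]
-275 1 40 -1 [[-0.73, 0.37, 2.05, 1.57, 0.54, -0.52]]
-275 1 50 1 []
-275 1 50 -1 [[-0.7, 0.35, 1.99, 1.11, 0.48, -0.06]]
-275 -1 20 1 [[-0.43, 1.1, 0.98, -0.5, 2.19, -2.03]]
-275 -1 20 -1 [[-0.43, 1.1, 0.98, -0.5, 2.19, 1.11]]
-275 -1 30 1 [[-0.44, 1.01, 1.06, -0.42, 2.03, -2.0]]
-275 -1 30 -1 [[-0.44, 1.01, 1.06, -0.42, 2.03, 1.14]]
-275 -1 40 1 [[-0.45, 0.93, 1.15, -0.35, 1.87, -1.98]]
-275 -1 40 -1 [[-0.45, 0.93, 1.15, -0.35, 1.87, 1.16]]
-275 -1 50 1 [[-0.46, 0.84, 1.24, -0.29, 1.7, -1.97]]
-275 -1 50 -1 [[-0.46, 0.84, 1.24, -0.29, 1.7, 1.17]]
```

```bash
cat > bot.py <<'E'
from h import *
from kin import *
def poses(base,ax,hz,th,lane,yg,xl,lift=0):
    a=np.r_[ax,0]/np.linalg.norm(ax); th=np.radians(th)
    up=np.array([0,0,1.])
    pin=np.r_[base,0]+a*hz+up*23
    out={}
    xt=-np.cos(th)*up-np.sin(th)*a
    return a,pin,xt
E
python3 - <<'E'
from bot import *
t=optics.snapshot("top")
px=lambda z,o,p:(np.array(p)/z-.5+np.array(o))
A=cast(t,[px(9,(135,195),p) for p in((102,234),(405,220))],46); B=cast(t,[px(9,(350,205),p) for p in((547.5,301.5),(260,215.5))],46)
Cc=cast(t,[px(9,(350,205),p) for p in((280,153),(565,238),(530,365),(240,278))],46); print(Cc[:,:2])
for n,X in(("a",A),("b",B)):
    d=(X[1]-X[0])[:2]; print(n,X[:,:2],np.linalg.norm(d),d/np.linalg.norm(d))
rng=np.random.default_rng(0); Q=[LO+(HI-LO)*rng.random(6) for _ in range(10)]+[np.array([0,.3,2,0,1,1]),np.array([0,.3,2,0,1,-1])]
for n,X in(("a",A),("b",B)):
    a,pin,xt=poses(X[0][:2],(X[1]-X[0])[:2],60,30,0,0,0)
    print(n,pin)
    for sg in(1,-1):
        # jaw = sg * (up x a)
        z=sg*np.cross([0,0,1.],a); R=Rtool(xt,z)
        for lift in(0,120):
          res=[]
          for q0 in Q:
            q,c=ik(pin+xt*21+[0,0,lift],R,[q0])
            if c<1e-5 and not any(np.abs(q-r).max()<.1 for r in res): res.append(q)
          print(n,sg,lift,(pin+xt*21).round(1),[r.round(2).tolist() for r in res])
        # place jaw: up x a' , a'=-x => up x -x = -y
        print("  place jaw y sign",-sg)
E
```

```text
[[ 467.8876 -303.6293]
 [ 442.7627 -396.7816]
 [ 401.1259 -385.7853]
 [ 426.7213 -291.1578]]
a [[451.3152 389.1755]
 [458.7219 289.6122]] 99.83833179312636 [ 0.0742 -0.9972]
b [[ 421.9237 -391.278 ]
 [ 447.2845 -297.3876]] 97.25526621140833 [0.2608 0.9654]
a [455.7664 329.3408  23.    ]
a 1 0 [455.  339.8   4.8] [[0.24, 0.31, 2.1, 0.76, 0.8, -0.4]]
a 1 120 [455.  339.8   4.8] [[0.24, 0.09, 2.08, 0.64, 0.98, -0.2]]
  place jaw y sign -1
a -1 0 [455.  339.8   4.8] [[0.24, 0.31, 2.1, 0.76, 0.8, 2.74]]
a -1 120 [455.  339.8   4.8] []
  place jaw y sign 1
b [ 437.5696 -333.3539   23.    ]
b 1 0 [ 434.8 -343.5    4.8] []
b 1 120 [ 434.8 -343.5    4.8] []
  place jaw y sign -1
b -1 0 [ 434.8 -343.5    4.8] [[-0.64, 0.32, 2.09, -0.81, 0.7, 0.25]]
b -1 120 [ 434.8 -343.5    4.8] [[-0.64, 0.11, 2.06, -0.65, 0.87, 0.02]]
  place jaw y sign 1
```

```bash
cat >> bot.py <<'E'
BA=(np.array([451.3,389.2]),np.array([.0742,-.9972])); BB=(np.array([421.9,-391.3]),np.array([.2608,.9654]))
def pick(b,sg,hz=60,th=30,lift=0,depth=21):
    a,pin,xt=poses(b[0],b[1],hz,th,0,0,0)
    return pin+xt*depth+[0,0,lift],Rtool(xt,sg*np.cross([0,0,1.],a))
def tilt(R,b,sg):pass
E
python3 - <<'E'
from bot import *
P,R=pick(BA,1,lift=150); st(); print(P,step(P,R))
E
```

```text
t 20.325 q [-0.082 -0.454  2.188  0.046  0.91   1.48 ] p [493.6  69.9 306.6] F [-1.1 -0.9 -0.5] w 77.0
[[ 0.479  0.878 -0.009]
 [-0.003 -0.009 -1.   ]
 [-0.878  0.479 -0.002]]
[454.9731 339.8365 154.8135] (array([ 0.114 , -0.1092, -0.2692]), array([-1.443,  0.809,  0.016]))
```

Emit:
drive_tool(moves=[[0.06, -0.05, -0.13, -0.72, 0.4, 0.01, 0.9], [0.06, -0.05, -0.13, -0.72, 0.4, 0.01, 0.9], [0.06, -0.05, -0.13, -0.72, 0.4, 0.01, 0.9], [0.06, -0.05, -0.13, -0.72, 0.4, 0.01, 0.9], [0.06, -0.05, -0.13, -0.72, 0.4, 0.01, 0.9]])

```text
clock: 20.95
eef_pos: [479.8, 200.5, 229.8]
tcp_rot: [0.419, 0.571, -0.085, 0.701]
contact_force: [0.0, -0.7, 0.4]
width: 77.1
```

```bash
python3 - <<'E'
from bot import *
P,R=pick(BA,1,lift=120); st(); print(P,step(P,R))
E
```

```text
t 20.95 q [ 0.025 -0.301  2.223  0.465  0.9    0.545] p [479.8 200.5 229.8] F [ 0.  -0.7  0.4] w 77.1
[[ 0.333  0.597  0.73 ]
 [ 0.36   0.635 -0.684]
 [-0.871  0.49  -0.003]]
[454.9731 339.8365 124.8135] (array([ 0.1333,  0.0222, -0.1131]), array([-0.72 ,  0.407,  0.009]))
```

Emit:
drive_tool(moves=[[0.133, 0.022, -0.113, -0.72, 0.407, 0.009, 0.9], [0.133, 0.022, -0.113, -0.72, 0.407, 0.009, 0.9], [0.133, 0.022, -0.113, -0.72, 0.407, 0.009, 0.9], [0.133, 0.022, -0.113, -0.72, 0.407, 0.009, 0.9], [0.133, 0.022, -0.113, -0.72, 0.407, 0.009, 0.9]])

```text
clock: 21.58
eef_pos: [455.6, 340.2, 124.1]
tcp_rot: [0.157, 0.69, 0.208, 0.676]
contact_force: [-0.6, 0.4, 0.8]
width: 76.6
```

Emit:
drive_tool(moves=[[0, 0, 0, 0, 0, 0, 0.9]])

```text
clock: 21.7
eef_pos: [455.9, 339.8, 124.8]
tcp_rot: [0.159, 0.689, 0.207, 0.676]
contact_force: [-1.0, 0.2, 0.0]
width: 76.7
```

```bash
python3 - <<'E'
from bot import *
P,R=pick(BA,1,lift=50); st(); print(P,step(P,R))
s=optics.snapshot("scene"); crop(s,320,480,100,220,5,"o1.png")
E
```

```text
t 21.7 q [ 0.236  0.094  2.078  0.636  0.979 -0.199] p [455.9 339.8 124.8] F [-1.   0.2  0. ] w 76.7
[[-0.034 -0.061  0.998]
 [ 0.498  0.864  0.07 ]
 [-0.866  0.5    0.   ]]
[454.9731 339.8365  54.8135] (array([ 0.0607, -0.0348, -0.0009]), array([-0.004,  0.003,  0.001]))
```

View pics/o1.png

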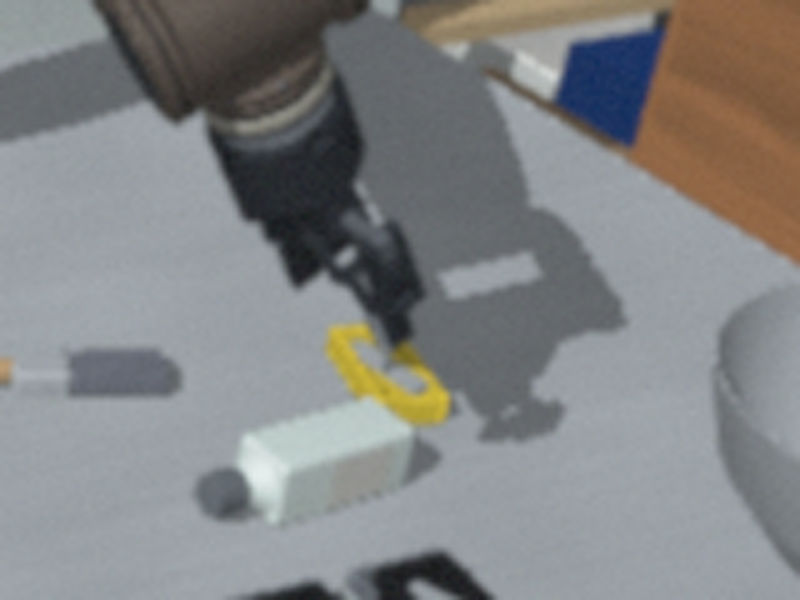

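Emit:
drive_tool(moves=[[0.05, -0.03, -0.001, 0, 0, 0, 0.9], [0.087, -0.05, -0.001, 0, 0, 0, 0.9], [0.087, -0.05, -0.001, 0, 0, 0, 0.9]])

```text
clock: 22.12
eef_pos: [450.4, 338.9, 21.4]
tcp_rot: [0.159, 0.692, 0.205, 0.674]
contact_force: [-1.0, -0.1, -0.2]
width: 76.8
```

```bash
python3 - <<'E'
from bot import *
P,R=pick(BA,1,lift=1); st(); print(P,step(P,R))
s=optics.snapshot("scene"); crop(s,340,450,120,220,7,"o2.png")
t=optics.snapshot("top"); crop(t,120,240,180,270,6,"o3.png")
E
```

```text
t 22.125 q [ 0.237  0.272  2.11   0.738  0.821 -0.363] p [450.4 338.9  21.4] F [-1.  -0.1 -0.2] w 76.8
[[-0.041 -0.057  0.998]
 [ 0.497  0.865  0.07 ]
 [-0.867  0.498 -0.007]]
[454.9731 339.8365   5.8135] (array([ 0.0138, -0.0072,  0.0047]), array([-0.007, -0.004,  0.002]))
```

View pics/o2.png

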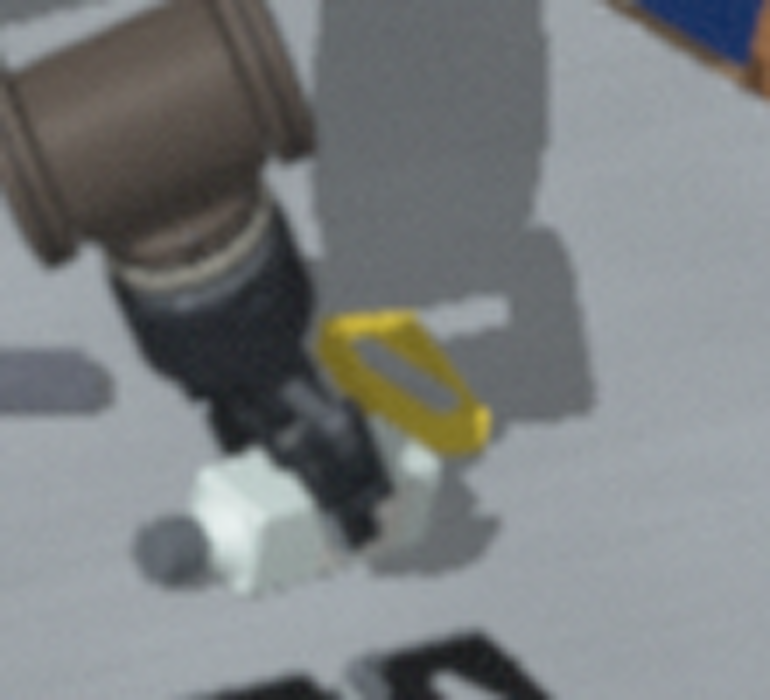

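View pics/o3.png

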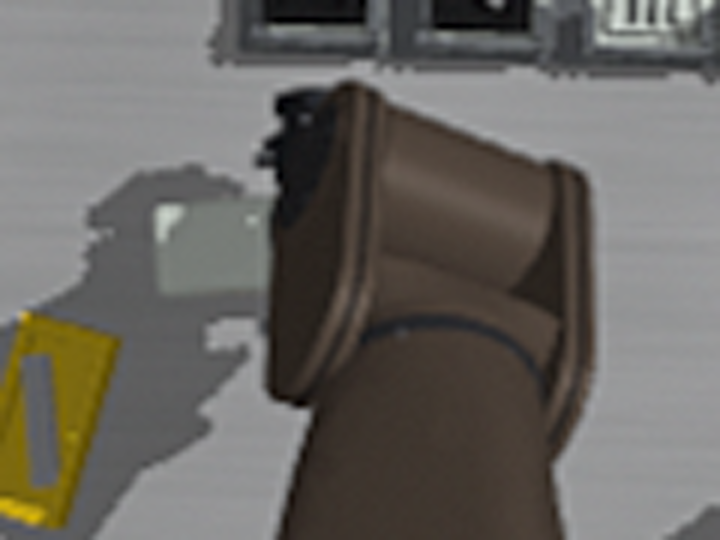

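Emit:
drive_tool(moves=[[0.007, -0.003, 0.003, 0, 0, 0, 0.9], [0.013, -0.007, 0.003, 0, 0, 0, 0.9], [0.013, -0.007, 0.003, 0, 0, 0, 0.9]])

```text
clock: 22.6
eef_pos: [456.5, 340.3, 10.0]
tcp_rot: [0.159, 0.689, 0.207, 0.676]
contact_force: [0.1, 0.5, 0.4]
width: 76.7
```

Emit:
drive_tool(moves=[[0, 0, 0, 0, 0, 0, 0.3], [0, 0, 0, 0, 0, 0, 0.3], [0, 0, 0, 0, 0, 0, 0.3], [0, 0, 0, 0, 0, 0, 0.3], [0, 0, 0, 0, 0, 0, 0.3]], squeeze=60)

```text
clock: 23.22
eef_pos: [457.0, 340.3, 10.5]
tcp_rot: [0.159, 0.688, 0.207, 0.677]
contact_force: [0.6, -0.9, 3.4]
width: 45.4
```

Emit:
drive_tool(moves=[[0, 0, 0, 0, 0, 0, 0.3]])

```text
clock: 23.35
eef_pos: [457.0, 340.3, 10.5]
tcp_rot: [0.159, 0.688, 0.207, 0.677]
contact_force: [-0.1, -3.0, 4.1]
width: 45.5
```

```bash
cat >> bot.py <<'E'
import json
def save_grasp(b,name,zc=23):
    s=env.get_state(); R0=Ro.from_quat(s["tcp_rot"]).as_matrix(); a=np.r_[b[1],0]/np.linalg.norm(b[1])
    rb=R0.T@(np.r_[b[0],zc]-s["eef_pos"]); rb[2]=0; ra=R0.T@a; ra[2]=0; ra/=np.linalg.norm(ra)
    json.dump([rb.tolist(),ra.tolist()],open(name,"w")); print("base in tool",rb,"axis",ra)
def place(name,base,jaw):
    rb,ra=map(np.array,json.load(open(name)))
    # tool frame triad: ra, z, ra x z -> world: up, jaw, up x jaw
    A=np.c_[ra,[0,0,1.],np.cross(ra,[0,0,1.])]; jaw=np.array(jaw,float)/np.linalg.norm(jaw); up=np.array([0,0,1.])
    B=np.c_[up,jaw,np.cross(up,jaw)]; R=B@A.T
    return np.asarray(base,float)-R@rb,R
def curbottle(name):
    rb,ra=map(np.array,json.load(open(name))); s=env.get_state(); R0=Ro.from_quat(s["tcp_rot"]).as_matrix()
    return s["eef_pos"]+R0@rb,R0@ra
E
python3 - <<'E'
from bot import *
save_grasp(BA,"ga.json")
ly=np.array([.0244,1,0]); ly/=np.linalg.norm(ly)
q0=env.get_state()["joint_positions"]
# lift, then
P,R=place("ga.json",[633.5,-117,7],-ly); q,c=ik(P,R,[np.array([-.26,.94,1.19,-.25,2.03,1.32])]); print("place",P.round(1),R.round(2).tolist(),q.round(2),c)
s=env.get_state();R0=Ro.from_quat(s["tcp_rot"]).as_matrix()
print("total rot",Ro.from_matrix(R0.T@R).as_rotvec(), "world",Ro.from_matrix(R@R0.T).as_rotvec())
# path: joint interp preview
for k in np.linspace(0,1,9):
    qq=q0+(q-q0)*k; p,T=fk(KP,qq); print(k,p.round(0),(T@C)[:,0].round(2))
E
```

```text
base in tool [13.7188 48.8547  0.    ] axis [-0.4999 -0.8661  0.    ]
place [ 621.  -116.7   56.2] [[-0.87, 0.5, -0.02], [0.02, -0.01, -1.0], [-0.5, -0.87, 0.0]] [-0.26  0.95  1.16 -0.23  2.05  1.34] 1.3217244203827852e-20
total rot [ 1.7467  0.4701 -1.1644] world [-1.2491  1.1952 -1.2802]
0.0 [457. 340.  10.] [-0.03  0.5  -0.87]
0.125 [489. 310.  10.] [-0.15  0.46 -0.87]
0.25 [519. 269.   9.] [-0.27  0.41 -0.87]
0.375 [545. 217.   9.] [-0.38  0.34 -0.86]
0.5 [568. 157.  11.] [-0.49  0.26 -0.83]
0.625 [588.  90.  17.] [-0.6   0.18 -0.78]
0.75 [603.  21.  26.] [-0.7   0.11 -0.71]
0.875 [614. -49.  39.] [-0.79  0.05 -0.61]
1.0 [ 621. -117.   56.] [-0.87  0.02 -0.5 ]
```

```bash
python3 - <<'E'
from bot import *
from scipy.spatial.transform import Slerp
ly=np.array([.0244,1,0]); ly/=np.linalg.norm(ly)
s=env.get_state();R0=Ro.from_quat(s["tcp_rot"]).as_matrix(); q=s["joint_positions"]
P1,R1=place("ga.json",[633.5,-117,187],-ly); P0=s["eef_pos"]+[0,0,240]
for z in (80,160,240):
    q,c=ik(s["eef_pos"]+[0,0,z],R0,[q]); print("lift",z,q.round(2),round(c,6))
sl=Slerp([0,1],Ro.from_matrix([R0,R1]))
rb,ra=map(np.array,json.load(open("ga.json")))
for k in np.linspace(0,1,13):
    R=sl(k).as_matrix(); P=P0+(P1-P0)*k; q2,c=ik(P,R,[q]); 
    print(round(k,2),q2.round(2),round(c,6),np.abs(q2-q).max().round(2),"base",(P+R@rb).round(0),"cap",(P+R@(rb+140*ra)).round(0)); q=q2
for dz in(180,120,60,0):
    q,c=ik(P1-[0,0,180-dz],R1,[q]); print(dz,q.round(2),round(c,6))
E
```

```text
lift 80 [ 0.24  0.15  2.09  0.67  0.92 -0.25] 0.0
lift 160 [ 0.24  0.03  2.05  0.6   1.05 -0.14] 0.0
lift 240 [ 0.24 -0.06  1.98  0.56  1.18 -0.04] 0.0
0.0 [ 0.24 -0.06  1.98  0.56  1.18 -0.04] 0.0 0.0 base [454. 389. 263.] cap [463. 250. 263.]
0.08 [ 0.2  -0.04  1.94  0.45  1.26  0.11] 0.0 0.15 base [473. 352. 257.] cap [469. 213. 271.]
0.17 [0.16 0.   1.89 0.36 1.34 0.25] 0.0 0.14 base [493. 314. 250.] cap [476. 178. 279.]
0.25 [0.12 0.05 1.84 0.27 1.42 0.38] 0.0 0.13 base [512. 275. 242.] cap [484. 145. 288.]
0.33 [0.08 0.11 1.78 0.19 1.51 0.49] 0.0 0.12 base [530. 234. 235.] cap [494. 114. 296.]
0.42 [0.04 0.18 1.71 0.12 1.6  0.6 ] 0.0 0.11 base [547. 192. 227.] cap [506.  83. 304.]
0.5 [-0.    0.25  1.65  0.05  1.69  0.71] 0.0 0.1 base [563. 150. 219.] cap [519.  54. 312.]
0.58 [-0.04  0.32  1.58 -0.02  1.78  0.81] 0.0 0.1 base [577. 106. 212.] cap [535.  25. 318.]
0.67 [-0.08  0.4   1.5  -0.07  1.87  0.9 ] 0.0 0.1 base [591.  62. 205.] cap [552.  -3. 323.]
0.75 [-0.13  0.49  1.42 -0.13  1.97  1.  ] 0.0 0.09 base [603.  17. 199.] cap [570. -31. 326.]
0.83 [-0.17  0.57  1.33 -0.18  2.06  1.09] 0.0 0.1 base [614. -27. 194.] cap [590. -59. 328.]
0.92 [-0.22  0.66  1.24 -0.23  2.16  1.18] 0.0 0.1 base [624. -72. 190.] cap [611. -88. 329.]
1.0 [-0.26  0.75  1.14 -0.27  2.26  1.27] 0.0 0.1 base [ 634. -117.  187.] cap [ 634. -117.  327.]
180 [-0.26  0.75  1.14 -0.27  2.26  1.27] 0.0
120 [-0.26  0.81  1.16 -0.25  2.19  1.3 ] 0.0
60 [-0.26  0.88  1.17 -0.24  2.11  1.32] 0.0
0 [-0.26  0.95  1.16 -0.23  2.05  1.34] 0.0
```

Emit:
drive_tool(moves=[[-0.02, 0.0115, 0, 0, 0, 0, 0.3], [-0.06, 0.035, 0, 0, 0, 0, 0.3], [-0.11, 0.0635, 0, 0, 0, 0, 0.3], [-0.16, 0.092, 0, 0, 0, 0, 0.3], [-0.208, 0.12, 0, 0, 0, 0, 0.3]])

```text
clock: 23.98
eef_pos: [455.3, 340.1, 250.7]
tcp_rot: [0.158, 0.689, 0.207, 0.676]
contact_force: [1.5, 1.1, -0.7]
width: 45.6
```

```bash
python3 - <<'E'
from bot import *
st(); s=optics.snapshot("scene"); crop(s,300,460,60,210,5,"p1.png")
ly=np.array([.0244,1,0]); P1,R1=place("ga.json",[633.5,-117,187],-ly); print(step(P1,R1)); print(curbottle("ga.json"))
E
```

```text
t 23.975 q [ 0.237 -0.065  1.986  0.559  1.187 -0.039] p [455.3 340.1 250.7] F [ 1.5  1.1 -0.7] w 45.6
[[-0.036 -0.061  0.997]
 [ 0.498  0.865  0.071]
 [-0.867  0.499 -0.001]]
(array([-0.2132, -0.4183,  0.1289]), array([ 1.748,  0.477, -1.176]))
(array([455.2883, 390.7298, 273.3815]), array([ 0.0707, -0.9975, -0.0038]))
```

View pics/p1.png

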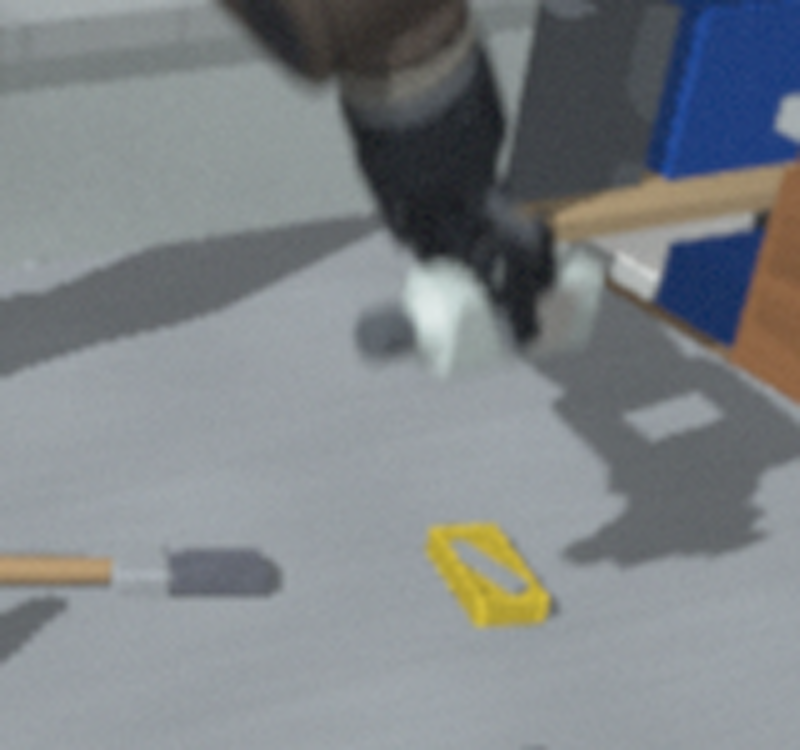

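Emit:
drive_tool(moves=[[-0.017, -0.033, 0.01, 0.14, 0.038, -0.094, 0.3], [-0.034, -0.067, 0.021, 0.28, 0.076, -0.188, 0.3], [-0.051, -0.1, 0.031, 0.42, 0.114, -0.282, 0.3], [-0.068, -0.134, 0.041, 0.559, 0.153, -0.376, 0.3], [-0.085, -0.167, 0.052, 0.699, 0.191, -0.47, 0.3]])

```text
clock: 24.65
eef_pos: [521.1, 156.4, 239.2]
tcp_rot: [0.197, 0.795, -0.187, 0.542]
contact_force: [-0.4, 0.2, -1.0]
width: 45.0
```

```bash
python3 - <<'E'
from bot import *
st()
ly=np.array([.0244,1,0]); P1,R1=place("ga.json",[633.5,-117,187],-ly); print(step(P1,R1)); print(curbottle("ga.json"))
E
```

```text
t 24.65 q [0.046 0.169 1.731 0.126 1.579 0.585] p [521.1 156.4 239.2] F [-0.4  0.2 -1. ] w 45.0
[[-0.334  0.516  0.789]
 [ 0.11   0.852 -0.511]
 [-0.936 -0.084 -0.341]]
(array([-0.0606, -0.181 ,  0.2194]), array([ 1.043,  0.281, -0.688]))
(array([541.759 , 199.5554, 222.2643]), array([-0.2802, -0.7932,  0.5406]))
```

Emit:
drive_tool(moves=[[-0.008, -0.024, 0.029, 0.136, 0.037, -0.089, 0.3], [-0.016, -0.047, 0.057, 0.271, 0.073, -0.179, 0.3], [-0.024, -0.071, 0.086, 0.407, 0.11, -0.268, 0.3], [-0.032, -0.094, 0.114, 0.542, 0.146, -0.358, 0.3], [-0.04, -0.118, 0.143, 0.678, 0.183, -0.447, 0.3]])

```text
clock: 25.28
eef_pos: [587.3, -21.1, 237.1]
tcp_rot: [0.203, 0.757, -0.533, 0.32]
contact_force: [1.0, 0.4, -0.7]
width: 45.4
```

```bash
python3 - <<'E'
from bot import *
st()
ly=np.array([.0244,1,0]); P1,R1=place("ga.json",[633.5,-117,187],-ly); print(step(P1,R1)); print(curbottle("ga.json"))
E
```

```text
t 25.275 q [-0.149  0.534  1.376 -0.155  2.012  1.041] p [587.3 -21.1 237.1] F [ 1.   0.4 -0.7] w 45.4
[[-0.713  0.648  0.268]
 [-0.034  0.35  -0.936]
 [-0.701 -0.676 -0.227]]
(array([-0.0201, -0.011 ,  0.0988]), array([ 0.366,  0.098, -0.242]))
(array([609.1436,  -4.4375, 194.4256]), array([-0.2052, -0.2863,  0.9359]))
```

Emit:
drive_tool(moves=[[-0.007, -0.004, 0.033, 0.122, 0.033, -0.081, 0.3], [-0.013, -0.007, 0.066, 0.244, 0.065, -0.161, 0.3], [-0.02, -0.011, 0.099, 0.366, 0.098, -0.242, 0.3], [-0.02, -0.011, 0.099, 0.366, 0.098, -0.242, 0.3], [-0.02, -0.011, 0.099, 0.366, 0.098, -0.242, 0.3]])

```text
clock: 25.9
eef_pos: [620.7, -115.9, 236.1]
tcp_rot: [-0.191, -0.682, 0.683, -0.176]
contact_force: [-0.4, 0.5, -0.3]
width: 45.3
```

```bash
python3 - <<'E'
from bot import *
st()
ly=np.array([.0244,1,0]); P1,R1=place("ga.json",[633.5,-117,100],-ly); print(step(P1,R1)); print(curbottle("ga.json"))
s=optics.snapshot("scene"); crop(s,120,400,60,310,2.8,"q1.png")
t=optics.snapshot("top"); crop(t,250,430,80,200,4,"q2.png")
E
```

```text
t 25.9 q [-0.263  0.753  1.142 -0.269  2.26   1.27 ] p [ 620.7 -115.9  236.1] F [-0.4  0.5 -0.3] w 45.3
[[-0.865  0.502 -0.021]
 [ 0.02  -0.007 -1.   ]
 [-0.502 -0.865 -0.004]]
(array([0.0434, 0.0753, 0.0012]), array([ 0.005,  0.001, -0.002]))
(array([ 633.3839, -115.9517,  186.975 ]), array([-0.0023, -0.0043,  1.    ]))
```

View pics/q1.png

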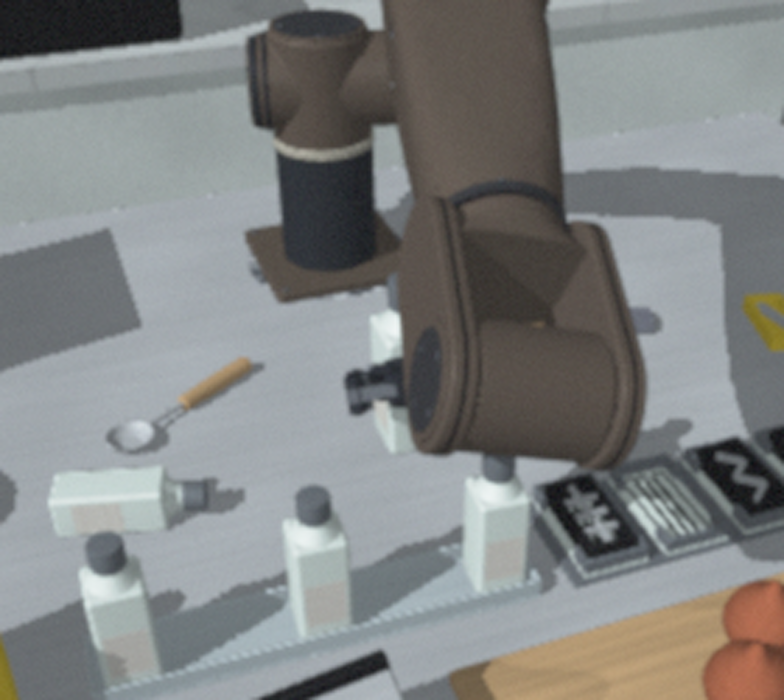

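View pics/q2.png

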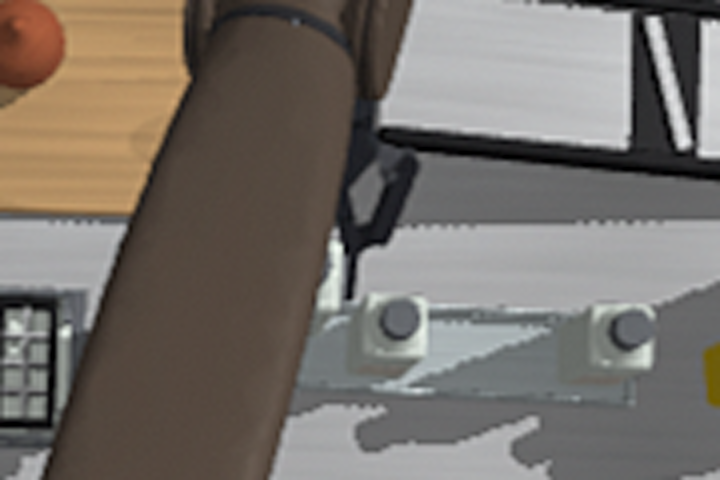

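```bash
python3 - <<'E'
from bot import *
t=optics.snapshot("top")
for z in(255,275,295): print(z,cast(t,[(250+405/4,80+150/4),(250+390/4,80+235/4),(250+352/4,80+295/4)],z).round(0).tolist())
ly=np.array([.0213,1,0]); P1,R1=place("ga.json",[633,-116.5,30],-ly); print(step(P1,R1))
E
```

```text
255 [[721.0, -182.0, 255.0], [666.0, -173.0, 255.0], [627.0, -150.0, 255.0]]
275 [[716.0, -179.0, 275.0], [662.0, -171.0, 275.0], [624.0, -148.0, 275.0]]
295 [[710.0, -176.0, 295.0], [657.0, -168.0, 295.0], [620.0, -146.0, 295.0]]
(array([0.0806, 0.1371, 0.0016]), array([ 0.003, -0.   , -0.005]))
```

```bash
python3 - <<'E'
from bot import *
ly=np.array([.0213,1,0]); P1,R1=place("ga.json",[637,-116.5,80],-ly); print(step(P1,R1))
E
```

```text
(array([0.052 , 0.0959, 0.0014]), array([ 0.003, -0.   , -0.005]))
```

Emit:
drive_tool(moves=[[0.014, 0.024, 0.001, 0, 0, -0.004, 0.3], [0.03, 0.055, 0.001, 0, 0, -0.004, 0.3], [0.052, 0.095, 0.001, 0, 0, -0.004, 0.3], [0.052, 0.095, 0.001, 0, 0, -0.004, 0.3]])

```text
clock: 26.55
eef_pos: [620.8, -115.9, 122.9]
tcp_rot: [0.187, 0.684, -0.684, 0.171]
contact_force: [-1.0, 0.1, -1.4]
width: 45.7
```

```bash
python3 - <<'E'
from bot import *
st()
ly=np.array([.0213,1,0]); P1,R1=place("ga.json",[637,-116.5,8],-ly); print(step(P1,R1)); print(curbottle("ga.json"))
s=optics.snapshot("scene"); crop(s,180,340,140,310,4,"q3.png")
t=optics.snapshot("top"); crop(t,280,400,90,200,6,"q4.png")
E
```

```text
t 26.55 q [-0.263  0.876  1.167 -0.246  2.131  1.313] p [ 620.8 -115.9  122.9] F [-1.   0.1 -1.4] w 45.7
[[-0.871  0.49  -0.021]
 [ 0.021 -0.005 -1.   ]
 [-0.49  -0.872 -0.006]]
(array([0.029 , 0.0591, 0.0007]), array([ 0.005, -0.003,  0.011]))
(array([ 632.7839, -115.846 ,   73.5765]), array([ 0.0112, -0.0061,  0.9999]))
```

View pics/q3.png

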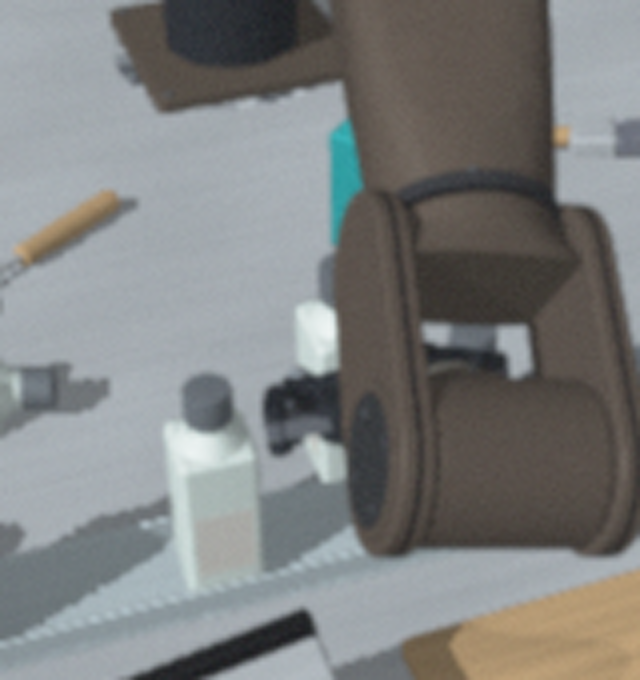

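View pics/q4.png

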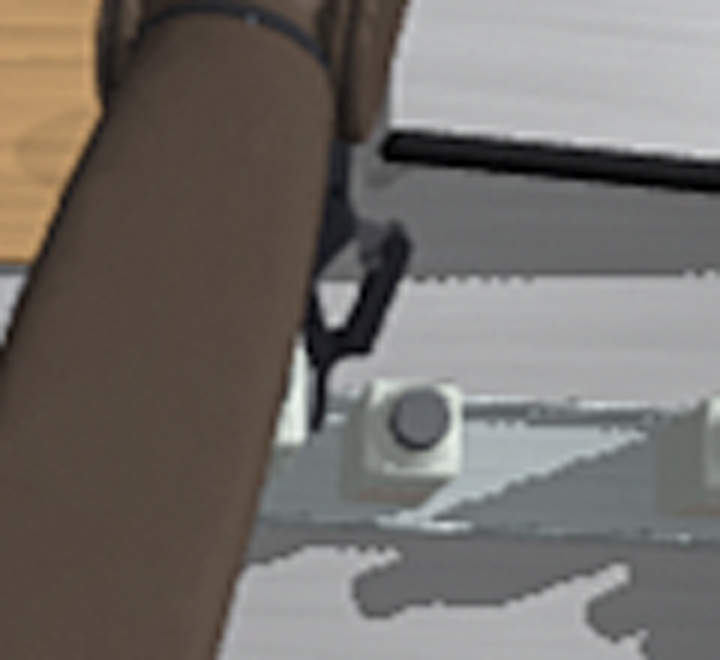

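Emit:
drive_tool(moves=[[0.008, 0.021, 0.0007, 0, 0, 0.011, 0.3], [0.018, 0.041, 0.0007, 0, 0, 0.011, 0.3], [0.024, 0.051, 0.0007, 0, 0, 0.011, 0.3], [0.024, 0.051, 0.0007, 0, 0, 0.011, 0.3]])

```text
clock: 27.15
eef_pos: [627.5, -117.6, 71.0]
tcp_rot: [-0.193, -0.682, 0.683, -0.178]
contact_force: [0.2, 1.2, -1.4]
width: 45.2
```

```bash
python3 - <<'E'
from bot import *
st()
ly=np.array([.0213,1,0]); P1,R1=place("ga.json",[637,-116.5,8],-ly); print(step(P1,R1)); print(curbottle("ga.json"))
s=optics.snapshot("scene"); crop(s,180,340,140,310,4,"q5.png")
t=optics.snapshot("top"); crop(t,280,400,90,200,6,"q6.png")
E
```

```text
t 27.15 q [-0.263  0.945  1.147 -0.235  2.066  1.331] p [ 627.5 -117.6   71. ] F [ 0.2  1.2 -1.4] w 45.2
[[-0.862  0.506 -0.022]
 [ 0.02  -0.008 -1.   ]
 [-0.506 -0.863 -0.003]]
(array([ 0.0097,  0.0104, -0.0012]), array([ 0.003, -0.002, -0.007]))
(array([ 640.3692, -117.6754,   21.9464]), array([-0.0069, -0.0033,  1.    ]))
```

View pics/q5.png

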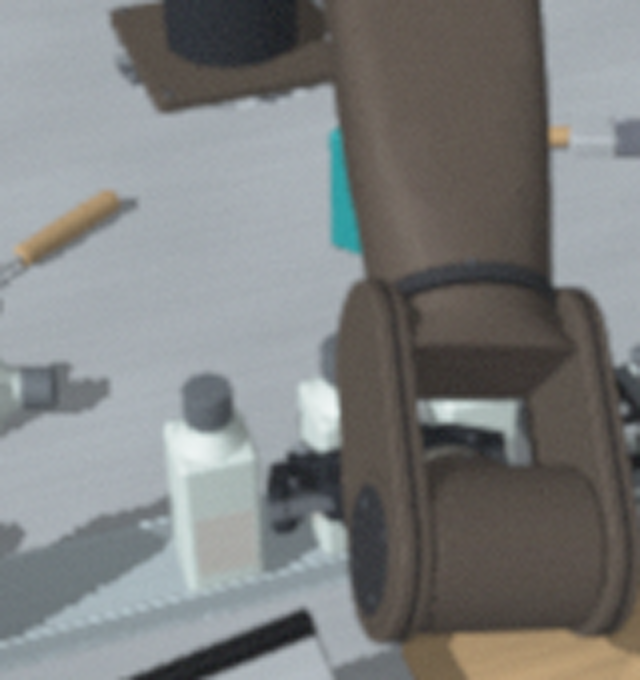

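View pics/q6.png

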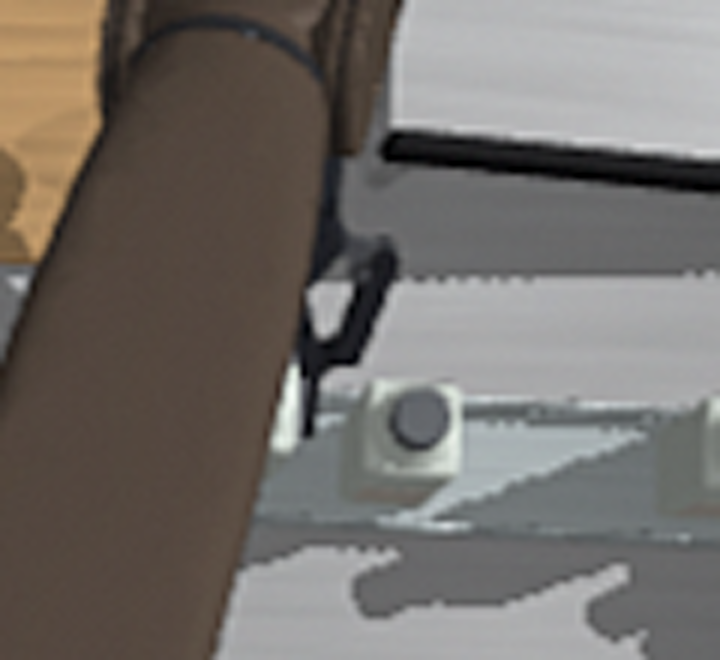

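Emit:
drive_tool(moves=[[0.0035, -0.002, -0.001, 0, 0, -0.004, 0.3], [0.006, 0.002, -0.001, 0, 0, -0.004, 0.3], [0.0075, 0.005, -0.001, 0, 0, -0.004, 0.3], [0.0075, 0.005, -0.001, 0, 0, -0.004, 0.3]])

```text
clock: 27.75
eef_pos: [624.4, -116.6, 64.4]
tcp_rot: [-0.193, -0.681, 0.684, -0.177]
contact_force: [0.9, -0.5, -1.6]
width: 45.3
```

```bash
python3 - <<'E'
from bot import *
st()
ly=np.array([.0213,1,0]); P1,R1=place("ga.json",[636,-116.5,6],-ly); print(step(P1,R1)); print(curbottle("ga.json"))
E
```

```text
t 27.75 q [-0.263  0.947  1.157 -0.234  2.055  1.334] p [ 624.4 -116.6   64.4] F [ 0.9 -0.5 -1.6] w 45.3
[[-0.863  0.505 -0.022]
 [ 0.02  -0.009 -1.   ]
 [-0.505 -0.863 -0.003]]
(array([ 0.0055,  0.0075, -0.0004]), array([ 0.002, -0.002, -0.006]))
(array([ 637.1959, -116.7945,   15.3333]), array([-0.0058, -0.0026,  1.    ]))
```

Emit:
drive_tool(moves=[[0.003, 0.003, 0, 0, 0, -0.005, 0.3], [0.0045, 0.0055, 0, 0, 0, -0.005, 0.3], [0.005, 0.007, 0, 0, 0, -0.005, 0.3]])

```text
clock: 28.12
eef_pos: [623.7, -116.6, 58.5]
tcp_rot: [-0.19, -0.682, 0.685, -0.174]
contact_force: [-3.2, 0.8, 7.2]
width: 45.4
```

```bash
python3 - <<'E'
from bot import *
st(); print(curbottle("ga.json"))
s=optics.snapshot("scene"); crop(s,180,340,140,310,4,"q7.png"); print(env.get_state()["contact_force"])
E
```

```text
t 28.125 q [-0.263  0.958  1.154 -0.235  2.055  1.337] p [ 623.7 -116.6   58.5] F [-3.2  0.8  7.2] w 45.4
[[-0.867  0.498 -0.022]
 [ 0.02  -0.01  -1.   ]
 [-0.498 -0.867 -0.002]]
(array([ 636.1233, -116.7897,    9.3297]), array([ 0.0023, -0.0017,  1.    ]))
[-2.9187  0.9777  5.2164]
```

View pics/q7.png

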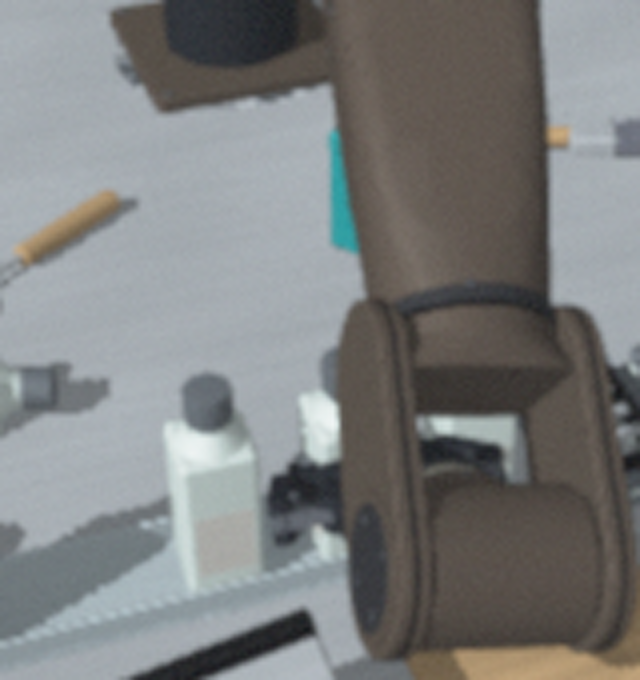

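Emit:
drive_tool(moves=[[0, 0, 0, 0, 0, 0, 0.58], [0, 0, 0, 0, 0, 0, 0.64], [0, 0, 0, 0, 0, 0, 0.64], [0, 0, 0, 0, 0, 0, 0.64]])

```text
clock: 28.68
eef_pos: [623.8, -116.7, 56.2]
tcp_rot: [-0.191, -0.682, 0.684, -0.176]
contact_force: [0.5, -0.1, -0.4]
width: 54.5
```

```bash
python3 - <<'E'
from bot import *
st()
s=optics.snapshot("scene"); crop(s,180,340,140,310,4,"q8.png")
t=optics.snapshot("top"); crop(t,280,400,90,200,6,"q9.png")
E
```

```text
t 28.675 q [-0.263  0.959  1.155 -0.234  2.049  1.336] p [ 623.8 -116.7   56.2] F [ 0.5 -0.1 -0.4] w 54.5
[[-0.865  0.501 -0.022]
 [ 0.02  -0.009 -1.   ]
 [-0.501 -0.865 -0.003]]
```

View pics/q8.png

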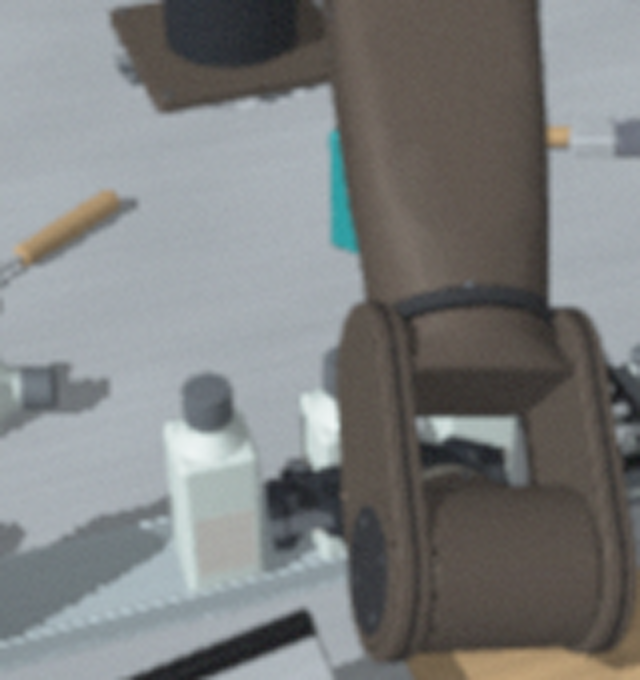

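View pics/q9.png

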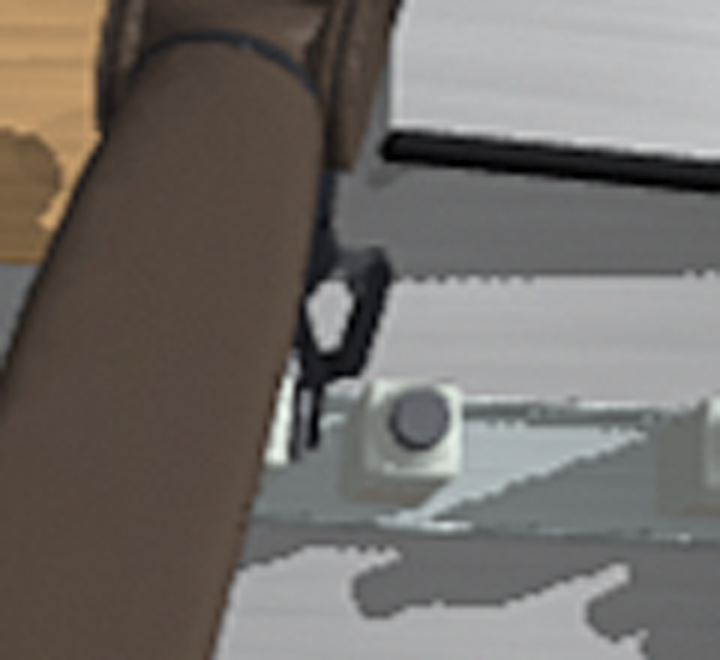

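Emit:
drive_tool(moves=[[-0.02, 0, 0, 0, 0, 0, 0.64], [-0.045, 0, 0, 0, 0, 0, 0.64], [-0.075, 0, 0, 0, 0, 0, 0.64], [-0.085, 0, 0, 0, 0, 0, 0.64], [-0.085, 0, 0, 0, 0, 0, 0.64]])

```text
clock: 29.4
eef_pos: [698.0, -118.4, 99.3]
tcp_rot: [-0.192, -0.681, 0.684, -0.177]
contact_force: [-0.2, 0.2, 0.2]
width: 55.1
```

```bash
python3 - <<'E'
from bot import *
st()
s=optics.snapshot("scene"); crop(s,180,340,140,310,4,"r1.png")
t=optics.snapshot("top"); crop(t,280,400,90,200,6,"r2.png")
q,c=ik(env.get_state()["eef_pos"]+[0,0,170],Ro.from_quat(env.get_state()["tcp_rot"]).as_matrix(),[env.get_state()["joint_positions"]]); print(q.round(2),c)
E
```

```text
t 29.4 q [-0.244  1.076  0.865 -0.24   2.22   1.309] p [ 698.  -118.4   99.3] F [-0.2  0.2  0.2] w 55.1
[[-0.864  0.503 -0.021]
 [ 0.02  -0.009 -1.   ]
 [-0.503 -0.864 -0.002]]
[-0.24  0.92  0.81 -0.29  2.42  1.23] 2.182990612112843e-30
```

View pics/r1.png

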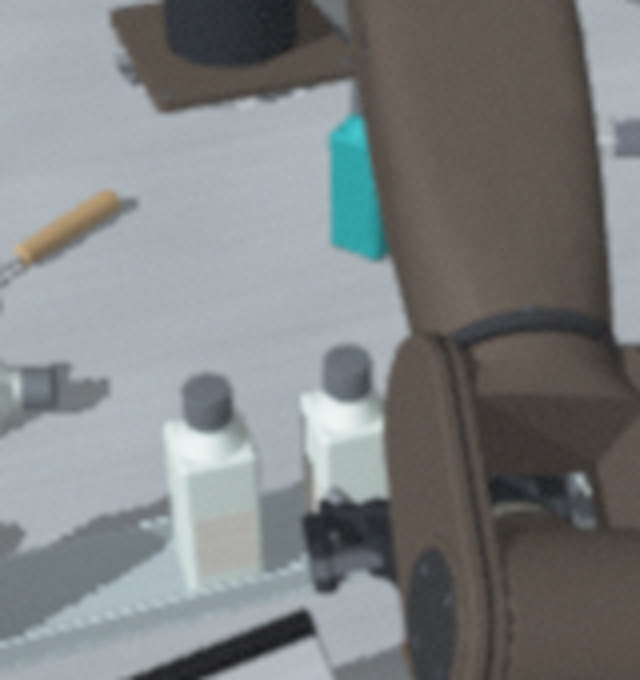

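View pics/r2.png

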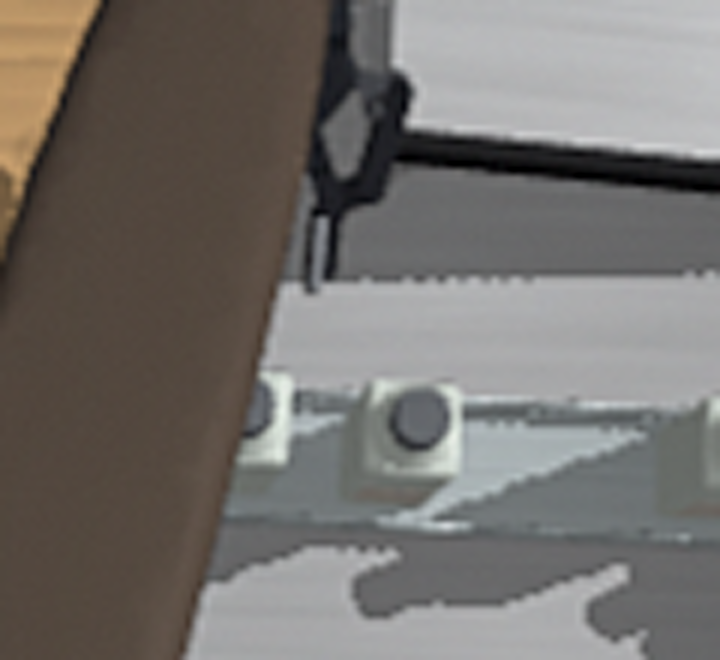

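Emit:
drive_tool(moves=[[-0.025, -0.043, 0, 0, 0, 0, 0.9], [-0.055, -0.095, 0, 0, 0, 0, 0.9], [-0.086, -0.147, 0, 0, 0, 0, 0.9], [-0.086, -0.147, 0, 0, 0, 0, 0.9]])

```text
clock: 30.0
eef_pos: [699.0, -119.1, 277.7]
tcp_rot: [-0.195, -0.679, 0.684, -0.18]
contact_force: [0.5, 0.0, 0.0]
width: 76.9
```

```bash
python3 - <<'E'
from bot import *
from scipy.spatial.transform import Slerp
st()
s=env.get_state();R0=Ro.from_quat(s["tcp_rot"]).as_matrix(); q=s["joint_positions"]
P1,R1=pick(BB,-1,lift=260); P0=s["eef_pos"]
print(step(P1,R1))
sl=Slerp([0,1],Ro.from_matrix([R0,R1]))
for k in np.linspace(0,1,13):
    R=sl(k).as_matrix(); P=P0+(P1-P0)*k; q2,c=ik(P,R,[q]); print(round(k,2),P.round(0),q2.round(2),round(c,6),np.abs(q2-q).max().round(2)); q=q2
for qg in ([-0.64,.11,2.06,-.65,.87,.02],):
  print(ik(P1,R1,[np.array(qg)]))
E
```

```text
t 30.0 q [-0.244  0.92   0.796 -0.294  2.426  1.232] p [ 699.  -119.1  277.7] F [0.5 0.  0. ] w 76.9
[[-0.859  0.512 -0.022]
 [ 0.019 -0.012 -1.   ]
 [-0.512 -0.859  0.001]]
(array([ 0.2294, -0.1214,  0.2302]), array([-0.956, -0.942,  0.432]))
0.0 [ 699. -119.  278.] [-0.24  0.92  0.8  -0.29  2.43  1.23] 0.0 0.0
0.08 [ 677. -138.  277.] [-0.25  0.84  0.92 -0.37  2.32  1.1 ] 0.0 0.13
0.17 [ 655. -156.  276.] [-0.26  0.76  1.03 -0.43  2.22  0.99] 0.0 0.12
0.25 [ 633. -175.  275.] [-0.27  0.68  1.14 -0.49  2.11  0.88] 0.0 0.11
0.33 [ 611. -194.  273.] [-0.29  0.59  1.25 -0.53  2.    0.78] 0.0 0.11
0.42 [ 589. -213.  272.] [-0.31  0.51  1.35 -0.56  1.89  0.69] 0.0 0.11
0.5 [ 567. -231.  271.] [-0.33  0.43  1.45 -0.59  1.78  0.59] 0.0 0.11
0.58 [ 545. -250.  270.] [-0.36  0.34  1.55 -0.61  1.67  0.5 ] 0.0 0.11
0.67 [ 523. -269.  269.] [-0.4   0.26  1.64 -0.63  1.55  0.39] 0.0 0.11
0.75 [ 501. -287.  268.] [-0.44  0.18  1.73 -0.63  1.44  0.28] 0.0 0.11
0.83 [ 479. -306.  267.] [-0.5   0.09  1.82 -0.62  1.32  0.15] 0.0 0.13
0.92 [ 457. -325.  266.] [-0.56  0.01  1.89 -0.6   1.21  0.01] 0.0 0.15
1.0 [ 435. -344.  265.] [-0.64 -0.06  1.96 -0.55  1.1  -0.16] 0.0 0.17
(array([-0.642 , -0.064 ,  1.9585, -0.5474,  1.1035, -0.1621]), np.float64(2.910578818477552e-30))
```

Emit:
drive_tool(moves=[[0.027, -0.014, 0.027, -0.115, -0.113, 0.052, 0.9], [0.055, -0.029, 0.055, -0.229, -0.226, 0.104, 0.9], [0.082, -0.044, 0.083, -0.344, -0.339, 0.156, 0.9], [0.11, -0.058, 0.11, -0.459, -0.452, 0.207, 0.9], [0.137, -0.073, 0.138, -0.574, -0.565, 0.259, 0.9]])

```text
clock: 30.62
eef_pos: [538.1, -253.6, 261.6]
tcp_rot: [0.022, 0.741, -0.462, 0.487]
contact_force: [0.4, -0.6, 0.3]
width: 76.8
```

```bash
python3 - <<'E'
from bot import *
st()
P1,R1=pick(BB,-1,lift=200); print(step(P1,R1))
E
```

```text
t 30.625 q [-0.367  0.335  1.579 -0.619  1.64   0.472] p [ 538.1 -253.6  261.6] F [ 0.4 -0.6  0.3] w 76.8
[[-0.524  0.482  0.702]
 [-0.418  0.572 -0.705]
 [-0.742 -0.663 -0.098]]
(array([ 0.1339, -0.0636, -0.0035]), array([-0.368, -0.385,  0.175]))
```

Emit:
drive_tool(moves=[[0.04, -0.019, -0.001, -0.11, -0.116, 0.052, 0.9], [0.08, -0.038, -0.002, -0.221, -0.231, 0.105, 0.9], [0.12, -0.057, -0.003, -0.331, -0.347, 0.158, 0.9], [0.134, -0.064, -0.0035, -0.368, -0.385, 0.175, 0.9], [0.134, -0.064, -0.0035, -0.368, -0.385, 0.175, 0.9]])

```text
clock: 31.25
eef_pos: [433.4, -342.8, 205.0]
tcp_rot: [-0.089, 0.702, -0.274, 0.651]
contact_force: [0.5, 0.5, 0.2]
width: 76.8
```

```bash
python3 - <<'E'
from bot import *
st()
P1,R1=pick(BB,-1,lift=60); print(step(P1,R1))
s=optics.snapshot("scene"); crop(s,80,280,120,280,4,"s1.png")
t=optics.snapshot("top"); crop(t,275,435,130,260,5,"s2.png")
E
```

```text
t 31.25 q [-0.641 -0.003  2.014 -0.584  1.011 -0.081] p [ 433.4 -342.8  205. ] F [0.5 0.5 0.2] w 76.8
[[-0.136  0.233  0.963]
 [-0.482  0.834 -0.27 ]
 [-0.866 -0.501 -0.001]]
(array([0.1216, 0.0699, 0.0017]), array([-0.007, -0.006,  0.001]))
```

View pics/s1.png

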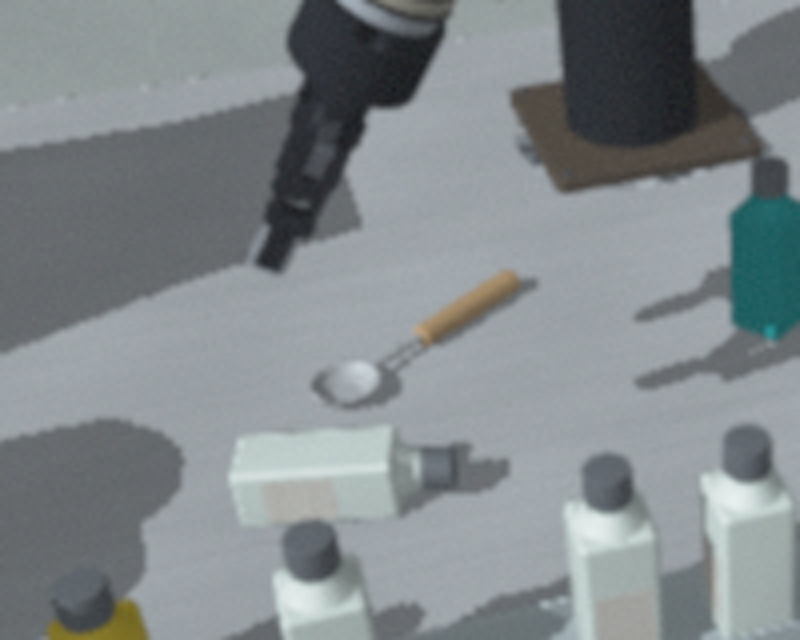

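View pics/s2.png

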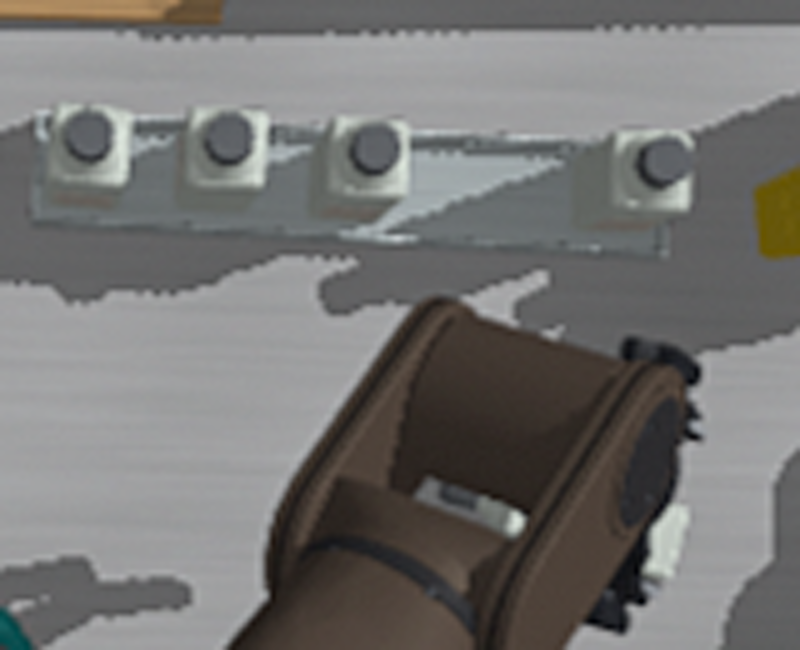

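Emit:
drive_tool(moves=[[0.04, 0.023, 0.001, 0, 0, 0, 0.9], [0.09, 0.052, 0.0015, 0, 0, 0, 0.9], [0.13, 0.075, 0.0015, 0, 0, 0, 0.9], [0.155, 0.0895, 0.0015, 0, 0, 0, 0.9], [0.155, 0.0895, 0.0015, 0, 0, 0, 0.9]])

```text
clock: 31.98
eef_pos: [436.9, -342.2, 24.9]
tcp_rot: [-0.09, 0.703, -0.272, 0.651]
contact_force: [0.5, 0.2, 0.6]
width: 76.7
```

```bash
python3 - <<'E'
from bot import *
st()
P1,R1=pick(BB,-1,lift=4); print(step(P1,R1))
s=optics.snapshot("scene"); crop(s,100,240,150,270,6,"s3.png")
E
```

```text
t 31.975 q [-0.636  0.288  2.081 -0.774  0.734  0.21 ] p [ 436.9 -342.2   24.9] F [0.5 0.2 0.6] w 76.7
[[-0.136  0.228  0.964]
 [-0.481  0.836 -0.266]
 [-0.866 -0.5   -0.004]]
(array([ 0.0149,  0.0064, -0.0016]), array([-0.002, -0.006, -0.   ]))
```

View pics/s3.png

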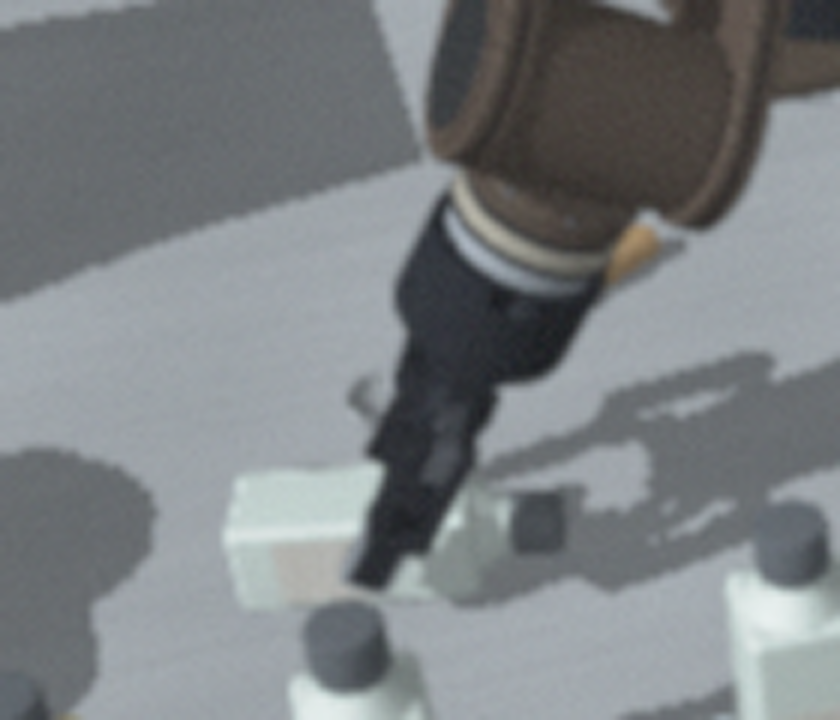

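Emit:
drive_tool(moves=[[0.008, 0.004, -0.0015, 0, 0, 0, 0.9], [0.014, 0.0065, -0.0015, 0, 0, 0, 0.9], [0.014, 0.0065, -0.0015, 0, 0, 0, 0.9]])

```text
clock: 32.4
eef_pos: [435.8, -345.0, 12.7]
tcp_rot: [-0.09, 0.701, -0.274, 0.652]
contact_force: [0.1, -1.1, 0.8]
width: 76.3
```

Emit:
drive_tool(moves=[[0, 0, 0, 0, 0, 0, 0.3], [0, 0, 0, 0, 0, 0, 0.3], [0, 0, 0, 0, 0, 0, 0.3], [0, 0, 0, 0, 0, 0, 0.3], [0, 0, 0, 0, 0, 0, 0.3]], squeeze=60)

```text
clock: 33.02
eef_pos: [436.2, -345.1, 13.2]
tcp_rot: [-0.09, 0.701, -0.274, 0.653]
contact_force: [1.1, 2.2, 5.6]
width: 45.6
```

Emit:
drive_tool(moves=[[0, 0, 0, 0, 0, 0, 0.3]])

```text
clock: 33.15
eef_pos: [436.3, -345.1, 13.2]
tcp_rot: [-0.09, 0.7, -0.274, 0.653]
contact_force: [1.3, 3.0, 4.9]
width: 45.2
```

```bash
python3 - <<'E'
from bot import *
from scipy.spatial.transform import Slerp
st()
a=BB[1]; save_grasp((BB[0]-3*a,a),"gb.json")
ly=np.array([.0213,1,0]); ly/=np.linalg.norm(ly)
s=env.get_state();R0=Ro.from_quat(s["tcp_rot"]).as_matrix(); q=s["joint_positions"]
P1,R1=place("gb.json",[633.5,-274,190],ly); P0=s["eef_pos"]+[0,0,240]
q,c=ik(P0,R0,[q]); print(q.round(2),c)
sl=Slerp([0,1],Ro.from_matrix([R0,R1]))
rb,ra=map(np.array,json.load(open("gb.json")))
for k in np.linspace(0,1,13):
    R=sl(k).as_matrix(); P=P0+(P1-P0)*k; q2,c=ik(P,R,[q]); 
    print(round(k,2),q2.round(2),round(c,6),np.abs(q2-q).max().round(2),"base",(P+R@rb).round(0),"cap",(P+R@(rb+140*ra)).round(0)); q=q2
for dz in(180,90,0):
    q,c=ik(P1-[0,0,180-dz],R1,[q]); print(dz,q.round(2),round(c,6))
E
```

```text
t 33.15 q [-0.641  0.311  2.082 -0.8    0.709  0.24 ] p [ 436.3 -345.1   13.2] F [1.3 3.  4.9] w 45.2
[[-0.132  0.232  0.964]
 [-0.485  0.833 -0.267]
 [-0.865 -0.502  0.002]]
base in tool [ 17.2857 -49.3199   0.    ] axis [-0.5023  0.8647  0.    ]
[-0.64 -0.05  1.97 -0.56  1.08 -0.14] 1.134244293810976e-18
0.0 [-0.64 -0.05  1.97 -0.56  1.08 -0.14] 0.0 0.0 base [ 423. -395.  263.] cap [ 460. -260.  263.]
0.08 [-0.64  0.01  1.9  -0.47  1.16 -0.34] 0.0 0.2 base [ 445. -391.  257.] cap [ 467. -253.  270.]
0.17 [-0.64  0.07  1.82 -0.4   1.25 -0.53] 0.0 0.18 base [ 467. -385.  250.] cap [ 474. -249.  279.]
0.25 [-0.63  0.14  1.74 -0.34  1.35 -0.7 ] 0.0 0.17 base [ 488. -379.  243.] cap [ 483. -246.  287.]
0.33 [-0.62  0.21  1.66 -0.31  1.45 -0.85] 0.0 0.16 base [ 508. -371.  235.] cap [ 493. -245.  296.]
0.42 [-0.6   0.29  1.57 -0.28  1.56 -1.  ] 0.0 0.15 base [ 528. -361.  228.] cap [ 505. -246.  304.]
0.5 [-0.59  0.37  1.49 -0.27  1.67 -1.15] 0.0 0.14 base [ 547. -351.  220.] cap [ 518. -249.  311.]
0.58 [-0.56  0.46  1.4  -0.27  1.78 -1.29] 0.0 0.14 base [ 564. -339.  213.] cap [ 533. -252.  318.]
0.67 [-0.54  0.54  1.31 -0.28  1.89 -1.43] 0.0 0.14 base [ 580. -327.  207.] cap [ 550. -256.  324.]
0.75 [-0.52  0.62  1.23 -0.31  1.99 -1.58] 0.0 0.15 base [ 595. -314.  201.] cap [ 569. -261.  328.]
0.83 [-0.49  0.7   1.15 -0.34  2.09 -1.74] 0.0 0.16 base [ 609. -301.  196.] cap [ 589. -266.  330.]
0.92 [-0.46  0.77  1.07 -0.4   2.18 -1.91] 0.0 0.17 base [ 622. -287.  192.] cap [ 611. -270.  331.]
1.0 [-0.43  0.84  0.99 -0.47  2.26 -2.1 ] 0.0 0.19 base [ 634. -274.  190.] cap [ 634. -274.  330.]
180 [-0.43  0.84  0.99 -0.47  2.26 -2.1 ] 0.0
90 [-0.43  0.92  1.02 -0.43  2.15 -2.03] 0.0
0 [-0.43  1.03  1.02 -0.4   2.06 -1.99] 0.0
```

Emit:
drive_tool(moves=[[-0.02, -0.0115, 0, 0, 0, 0, 0.3], [-0.06, -0.035, 0, 0, 0, 0, 0.3], [-0.11, -0.0635, 0, 0, 0, 0, 0.3], [-0.16, -0.092, 0, 0, 0, 0, 0.3], [-0.208, -0.12, 0, 0, 0, 0, 0.3]])

```text
clock: 33.78
eef_pos: [434.9, -343.7, 253.2]
tcp_rot: [-0.09, 0.701, -0.273, 0.652]
contact_force: [1.5, -0.9, -1.4]
width: 45.5
```

```bash
python3 - <<'E'
from bot import *
st(); s=optics.snapshot("scene"); crop(s,80,280,80,240,4,"u1.png")
ly=np.array([.0213,1,0]); P1,R1=place("gb.json",[633.5,-274,190],ly); print(step(P1,R1)); print(curbottle("gb.json"))
E
```

```text
t 33.775 q [-0.641 -0.051  1.968 -0.555  1.088 -0.142] p [ 434.9 -343.7  253.2] F [ 1.5 -0.9 -1.4] w 45.5
[[-0.133  0.231  0.964]
 [-0.482  0.834 -0.267]
 [-0.866 -0.501  0.   ]]
(array([-0.0396,  0.1152,  0.1593]), array([-1.902,  0.509,  1.096]))
(array([ 424.2929, -395.8462,  273.5808]), array([ 0.2658,  0.964 , -0.0057]))
```

View pics/u1.png

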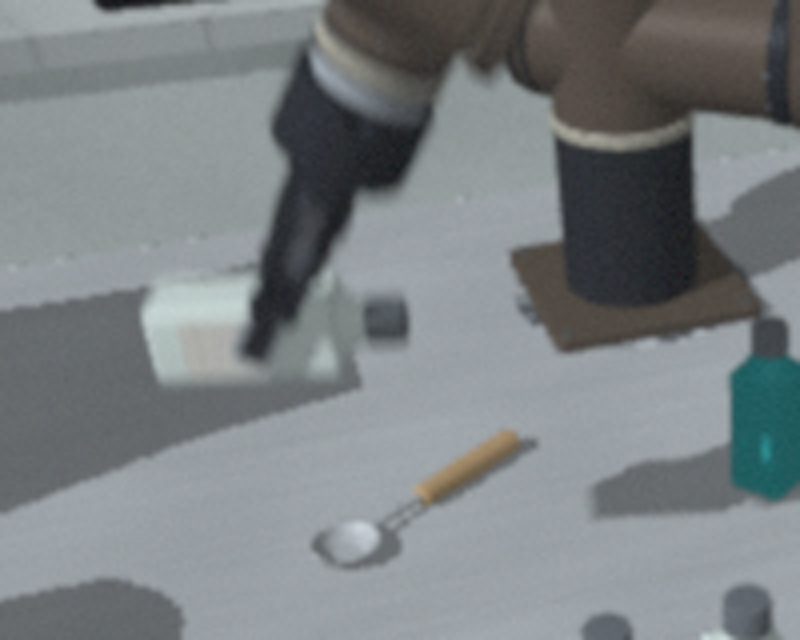

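Emit:
drive_tool(moves=[[-0.003, 0.009, 0.013, -0.152, 0.041, 0.088, 0.3], [-0.006, 0.018, 0.025, -0.304, 0.081, 0.175, 0.3], [-0.01, 0.028, 0.038, -0.456, 0.122, 0.263, 0.3], [-0.013, 0.037, 0.051, -0.609, 0.163, 0.351, 0.3], [-0.016, 0.046, 0.064, -0.761, 0.204, 0.438, 0.3]])

```text
clock: 34.45
eef_pos: [510.1, -315.2, 242.1]
tcp_rot: [-0.145, 0.815, 0.143, 0.542]
contact_force: [1.1, -1.1, -0.9]
width: 44.9
```

```bash
python3 - <<'E'
from bot import *
st()
ly=np.array([.0213,1,0]); P1,R1=place("gb.json",[633.5,-274,190],ly); print(step(P1,R1)); print(curbottle("gb.json"))
E
```

```text
t 34.45 q [-0.606  0.283  1.595 -0.282  1.537 -0.976] p [ 510.1 -315.2  242.1] F [ 1.1 -1.1 -0.9] w 44.9
[[-0.371 -0.392  0.842]
 [-0.082  0.917  0.391]
 [-0.925  0.076 -0.372]]
(array([-0.0448, -0.0067,  0.1121]), array([-1.132,  0.305,  0.64 ]))
(array([ 522.9987, -361.7886,  222.3556]), array([-0.1529,  0.8338,  0.5305]))
```

Emit:
drive_tool(moves=[[-0.006, -0.001, 0.015, -0.147, 0.04, 0.083, 0.3], [-0.012, -0.002, 0.029, -0.294, 0.079, 0.166, 0.3], [-0.017, -0.003, 0.044, -0.441, 0.119, 0.25, 0.3], [-0.023, -0.0035, 0.058, -0.589, 0.159, 0.333, 0.3], [-0.029, -0.004, 0.073, -0.736, 0.198, 0.416, 0.3]])

```text
clock: 35.08
eef_pos: [584.0, -288.5, 241.1]
tcp_rot: [-0.174, 0.77, 0.516, 0.332]
contact_force: [1.0, -0.1, -2.1]
width: 45.6
```

```bash
python3 - <<'E'
from bot import *
st()
ly=np.array([.0213,1,0]); P1,R1=place("gb.json",[633.5,-274,190],ly); print(step(P1,R1)); print(curbottle("gb.json"))
E
```

```text
t 35.075 q [-0.506  0.66   1.189 -0.322  2.037 -1.657] p [ 584.  -288.5  241.1] F [ 1.  -0.1 -2.1] w 45.6
[[-0.718 -0.611  0.332]
 [ 0.075  0.407  0.91 ]
 [-0.692  0.679 -0.247]]
(array([-0.0276, -0.0181,  0.0265]), array([-0.397,  0.107,  0.224]))
(array([ 601.7691, -307.2857,  195.6351]), array([-0.1679,  0.3147,  0.9342]))
```

Emit:
drive_tool(moves=[[-0.009, -0.006, 0.009, -0.132, 0.036, 0.075, 0.3], [-0.018, -0.012, 0.018, -0.265, 0.071, 0.149, 0.3], [-0.0276, -0.018, 0.0265, -0.397, 0.107, 0.224, 0.3], [-0.0276, -0.018, 0.0265, -0.397, 0.107, 0.224, 0.3], [-0.0276, -0.018, 0.0265, -0.397, 0.107, 0.224, 0.3]])

```text
clock: 35.7
eef_pos: [623.2, -274.0, 242.5]
tcp_rot: [-0.177, 0.687, 0.678, 0.193]
contact_force: [1.3, -0.1, -0.5]
width: 45.2
```

```bash
python3 - <<'E'
from bot import *
st()
ly=np.array([.0213,1,0]); P1,R1=place("gb.json",[633.5,-274,80],ly); print(step(P1,R1)); print(curbottle("gb.json"))
s=optics.snapshot("scene"); crop(s,120,400,60,310,2.8,"v1.png")
t=optics.snapshot("top"); crop(t,280,440,80,200,5,"v2.png")
E
```

```text
t 35.7 q [-0.435  0.84   0.992 -0.464  2.256 -2.09 ] p [ 623.2 -274.   242.5] F [ 1.3 -0.1 -0.5] w 45.2
[[-0.863 -0.505  0.025]
 [ 0.019  0.017  1.   ]
 [-0.506  0.863 -0.005]]
(array([ 0.0558, -0.0962,  0.0008]), array([-0.006,  0.   ,  0.004]))
(array([ 633.2116, -274.4802,  191.244 ]), array([-0.0037,  0.0055,  1.    ]))
```

View pics/v1.png

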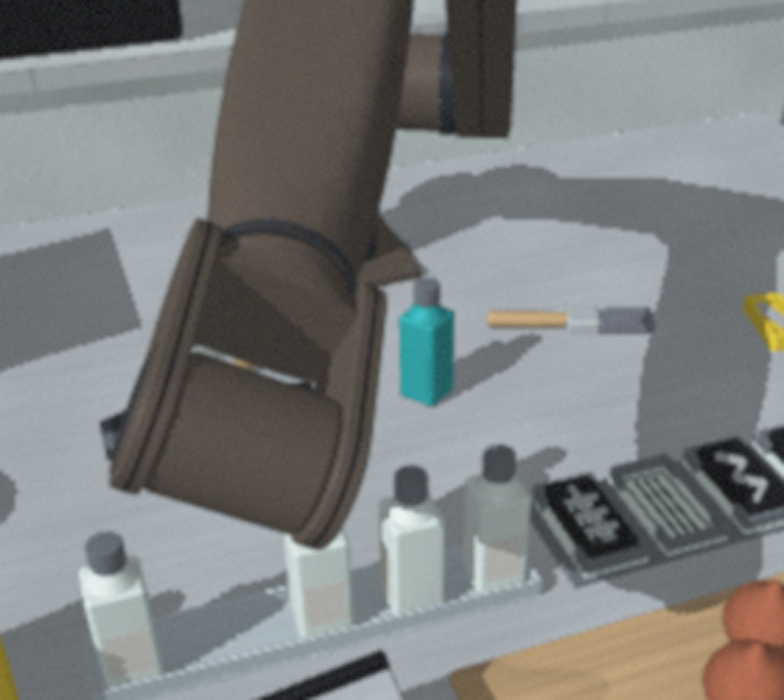

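View pics/v2.png

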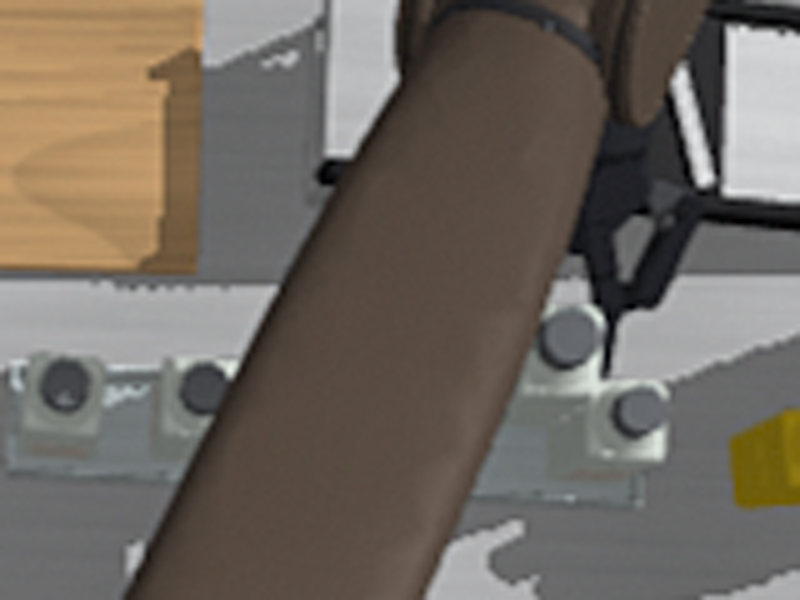

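```bash
python3 - <<'E'
from bot import *
t=optics.snapshot("top")
print(cast(t,(393.5,146.5),331),cast(t,(280+640/5-.5,80+413/5-.5),146), cast(t,[(280+640/5-.5,80+505/5-.5)],22))
E
```

```text
[[ 633.9012 -271.6196  331.    ]] [[ 629.3165 -354.1698  146.    ]] [[ 594.5908 -387.7706   22.    ]]
```

Emit:
drive_tool(moves=[[0.015, -0.026, 0, 0, 0, 0, 0.3], [0.035, -0.06, 0.0005, 0, 0, 0, 0.3], [0.056, -0.096, 0.0005, 0, 0, 0, 0.3], [0.056, -0.096, 0.0005, 0, 0, 0, 0.3]])

```text
clock: 36.35
eef_pos: [621.0, -272.5, 125.4]
tcp_rot: [-0.173, 0.685, 0.681, 0.19]
contact_force: [-0.4, 0.1, -1.3]
width: 45.5
```

```bash
python3 - <<'E'
from bot import *
st()
ly=np.array([.0213,1,0]); P1,R1=place("gb.json",[633.5,-274,20],ly); print(step(P1,R1)); print(curbottle("gb.json"))
s=optics.snapshot("scene"); crop(s,120,300,140,310,4,"v3.png")
t=optics.snapshot("top"); crop(t,300,440,90,200,5,"v4.png")
E
```

```text
t 36.35 q [-0.435  0.95   1.034 -0.42   2.129 -2.017] p [ 621.  -272.5  125.4] F [-0.4  0.1 -1.3] w 45.5
[[-0.868 -0.497  0.024]
 [ 0.021  0.011  1.   ]
 [-0.497  0.868  0.001]]
(array([ 0.0245, -0.0483, -0.0013]), array([-0.001,  0.003, -0.006]))
(array([ 630.4943, -272.6883,   74.0201]), array([ 0.0061, -0.0011,  1.    ]))
```

View pics/v3.png

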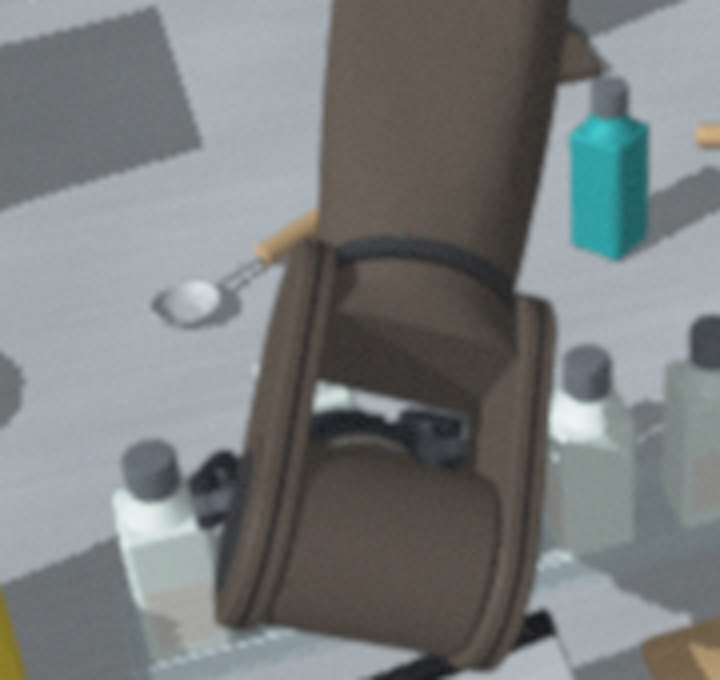

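View pics/v4.png

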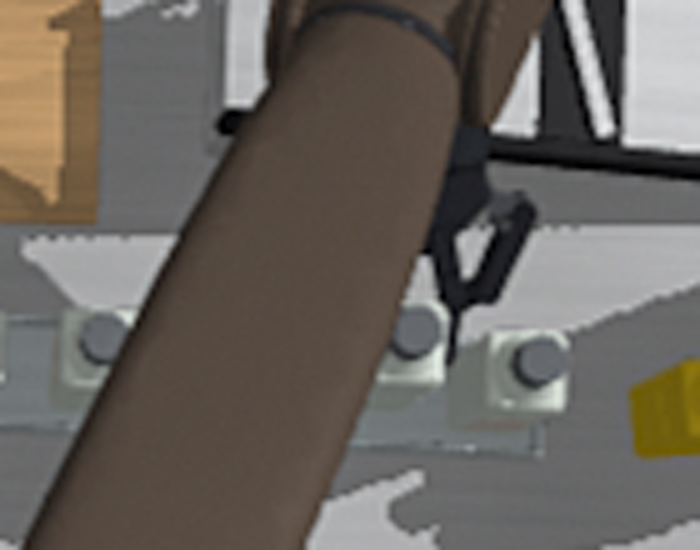

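Emit:
drive_tool(moves=[[0.008, -0.018, -0.001, 0, 0, -0.006, 0.3], [0.017, -0.036, -0.001, 0, 0, -0.006, 0.3], [0.023, -0.047, -0.001, 0, 0, -0.006, 0.3], [0.023, -0.047, -0.001, 0, 0, -0.006, 0.3]])

```text
clock: 36.95
eef_pos: [626.8, -274.4, 77.7]
tcp_rot: [-0.178, 0.685, 0.679, 0.194]
contact_force: [0.0, -0.4, -1.8]
width: 45.4
```

```bash
python3 - <<'E'
from bot import *
s=optics.snapshot("scene"); crop(s,120,300,140,310,4,"v5.png")
st()
ly=np.array([.0213,1,0]); P1,R1=place("gb.json",[633,-274,12],ly); print(step(P1,R1)); print(curbottle("gb.json"))
E
```

```text
t 37.0 q [-0.434  1.012  1.012 -0.406  2.078 -1.992] p [ 627.3 -274.7   79. ] F [-0.8  1.3 -1.4] w 45.4
[[-0.861 -0.509  0.024]
 [ 0.019  0.015  1.   ]
 [-0.509  0.861 -0.003]]
(array([ 0.0116, -0.0114,  0.0008]), array([-0.004,  0.   ,  0.008]))
(array([ 637.5299, -275.0936,   27.7613]), array([-0.0078,  0.0037,  1.    ]))
```

View pics/v5.png

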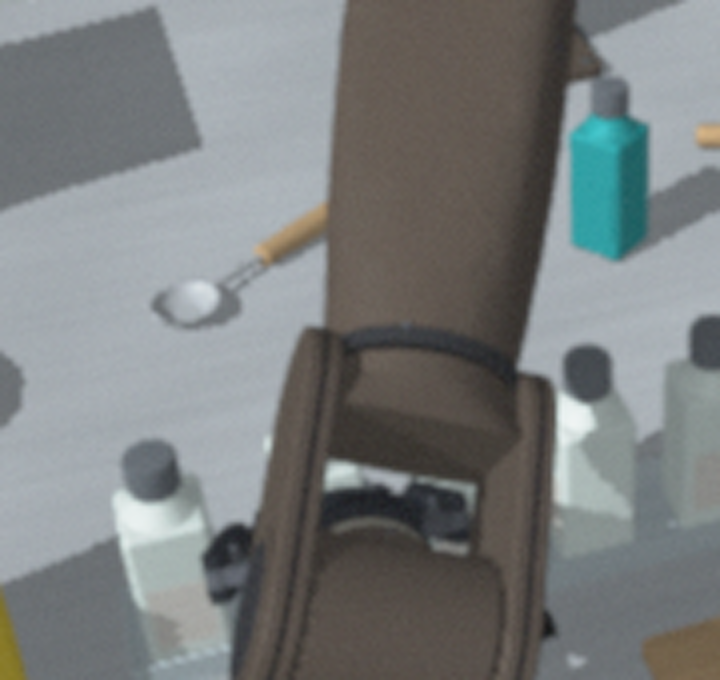

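Emit:
drive_tool(moves=[[0.0035, 0, 0.0005, 0, 0, 0.004, 0.3], [0.007, -0.005, 0.0005, 0, 0, 0.004, 0.3], [0.0095, -0.0085, 0.0005, 0, 0, 0.004, 0.3], [0.0095, -0.0085, 0.0005, 0, 0, 0.004, 0.3]])

```text
clock: 37.5
eef_pos: [623.6, -274.2, 67.3]
tcp_rot: [-0.178, 0.686, 0.679, 0.193]
contact_force: [-0.8, -0.3, -1.5]
width: 45.3
```

```bash
python3 - <<'E'
from bot import *
st()
ly=np.array([.0213,1,0]); P1,R1=place("gb.json",[633,-274,5],ly); print(step(P1,R1)); print(curbottle("gb.json"))
E
```

```text
t 37.5 q [-0.435  1.02   1.023 -0.405  2.063 -1.985] p [ 623.6 -274.2   67.3] F [-0.8 -0.3 -1.5] w 45.3
[[-0.862 -0.506  0.024]
 [ 0.018  0.015  1.   ]
 [-0.507  0.862 -0.004]]
(array([ 0.006 , -0.0093,  0.0005]), array([-0.004,  0.   ,  0.005]))
(array([ 633.6829, -274.6591,   16.0504]), array([-0.0049,  0.0039,  1.    ]))
```

Emit:
drive_tool(moves=[[0.003, -0.005, 0.0003, -0.003, 0, 0.004, 0.3], [0.0045, -0.0073, 0.0003, -0.003, 0, 0.004, 0.3], [0.0055, -0.0088, 0.0003, -0.003, 0, 0.004, 0.3]])

```text
clock: 37.88
eef_pos: [623.7, -274.0, 58.7]
tcp_rot: [-0.176, 0.685, 0.68, 0.192]
contact_force: [-1.3, 0.8, 3.9]
width: 45.2
```

```bash
python3 - <<'E'
from bot import *
t=optics.snapshot("top");crop(t,300,440,90,200,5,"v6.png"); st(); print(curbottle("gb.json"))
E
```

```text
t 37.925 q [-0.435  1.033  1.019 -0.404  2.059 -1.984] p [ 623.7 -274.    58.7] F [-1.1  1.1  2.9] w 45.2
[[-0.864 -0.503  0.023]
 [ 0.019  0.013  1.   ]
 [-0.503  0.864 -0.002]]
(array([ 633.5714, -274.2945,    7.3598]), array([-0.0004,  0.0017,  1.    ]))
```

View pics/v6.png

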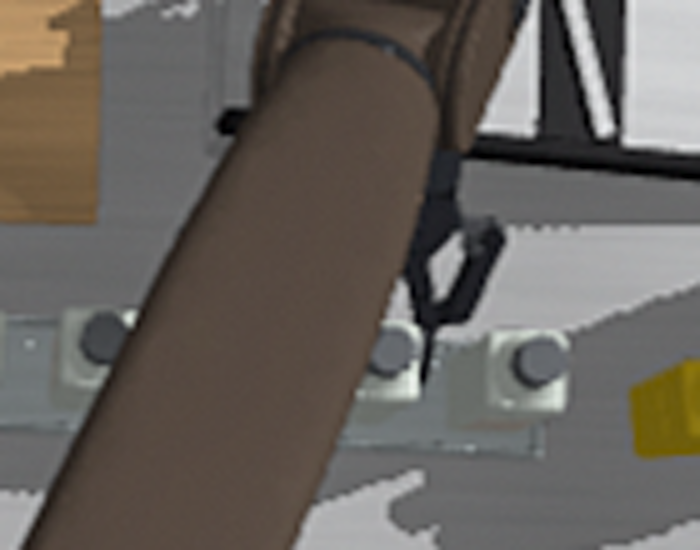

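Contact is light and at floor height, and the bottle sits inside the lane walls. Releasing.

Emit:
drive_tool(moves=[[0, 0, 0, 0, 0, 0, 0.58], [0, 0, 0, 0, 0, 0, 0.64], [0, 0, 0, 0, 0, 0, 0.64], [0, 0, 0, 0, 0, 0, 0.64]])

```text
clock: 38.42
eef_pos: [623.6, -274.1, 57.5]
tcp_rot: [-0.177, 0.685, 0.68, 0.192]
contact_force: [1.0, -0.8, 0.2]
width: 54.2
```

Emit:
drive_tool(moves=[[-0.02, 0, 0, 0, 0, 0, 0.64], [-0.045, 0, 0, 0, 0, 0, 0.64], [-0.075, 0, 0, 0, 0, 0, 0.64], [-0.085, 0, 0, 0, 0, 0, 0.64], [-0.085, 0, 0, 0, 0, 0, 0.64]])

```text
clock: 39.05
eef_pos: [697.7, -275.6, 100.7]
tcp_rot: [-0.178, 0.685, 0.68, 0.192]
contact_force: [0.6, 0.1, -0.5]
width: 55.0
```

```bash
python3 - <<'E'
from bot import *
s=optics.snapshot("scene"); crop(s,120,300,140,310,4,"v7.png"); st()
E
```

```text
t 39.1 q [-0.404  1.169  0.699 -0.423  2.237 -2.04 ] p [ 697.1 -275.6  100.1] F [ 0.4 -0.5 -1.3] w 54.8
[[-0.863 -0.504  0.022]
 [ 0.018  0.013  1.   ]
 [-0.504  0.864 -0.002]]
```

View pics/v7.png

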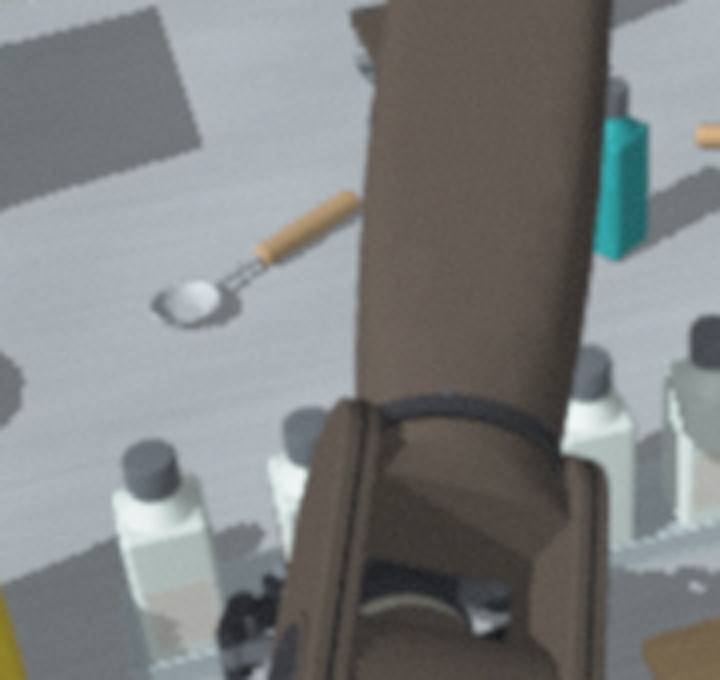

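Emit:
drive_tool(moves=[[-0.025, 0.043, 0, 0, 0, 0, 0.7], [-0.055, 0.095, 0, 0, 0, 0, 0.7], [-0.09, 0.155, 0, 0, 0, 0, 0.7], [-0.1, 0.172, 0, 0, 0, 0, 0.7], [-0.1, 0.172, 0, 0, 0, 0, 0.7]])

```text
clock: 39.72
eef_pos: [696.8, -275.5, 301.9]
tcp_rot: [-0.179, 0.685, 0.679, 0.193]
contact_force: [-0.1, -0.7, -0.9]
width: 60.0
```

```bash
python3 - <<'E'
from bot import *
from scipy.spatial.transform import Slerp
st()
s=env.get_state();R0=Ro.from_quat(s["tcp_rot"]).as_matrix(); q=s["joint_positions"]
P1,R1=pick(BB,-1,lift=270); P0=s["eef_pos"]; print(step(P1,R1))
sl=Slerp([0,1],Ro.from_matrix([R0,R1]))
for k in np.linspace(0,1,9):
    R=sl(k).as_matrix(); P=P0+(P1-P0)*k; q2,c=ik(P,R,[q]); print(round(k,2),P.round(0),q2.round(2),round(c,6)); q=q2
E
```

```text
t 39.725 q [-0.404  1.018  0.594 -0.538  2.46  -2.203] p [ 696.8 -275.5  301.9] F [-0.1 -0.7 -0.9] w 60.0
[[-0.861 -0.508  0.022]
 [ 0.017  0.014  1.   ]
 [-0.508  0.861 -0.004]]
(array([ 0.2382,  0.1088, -0.0737]), array([ 1.891, -0.5  , -1.076]))
0.0 [ 697. -276.  302.] [-0.4   1.02  0.6  -0.54  2.46 -2.2 ] 0.0
0.12 [ 664. -284.  298.] [-0.45  0.86  0.81 -0.39  2.3  -1.86] 0.0
0.25 [ 631. -293.  295.] [-0.49  0.71  1.   -0.31  2.12 -1.6 ] 0.0
0.38 [ 599. -301.  292.] [-0.52  0.56  1.18 -0.27  1.94 -1.36] 0.0
0.5 [ 566. -310.  288.] [-0.56  0.42  1.35 -0.26  1.76 -1.15] 0.0
0.62 [ 533. -318.  285.] [-0.59  0.28  1.52 -0.29  1.58 -0.93] 0.0
0.75 [ 500. -327.  282.] [-0.61  0.15  1.67 -0.34  1.41 -0.71] 0.0
0.88 [ 468. -335.  278.] [-0.63  0.03  1.82 -0.42  1.25 -0.46] 0.0
1.0 [ 435. -344.  275.] [-0.64 -0.07  1.95 -0.54  1.12 -0.17] 0.0
```

Emit:
drive_tool(moves=[[0.019, 0.009, -0.006, 0.151, -0.04, -0.086, 0.7], [0.038, 0.017, -0.012, 0.303, -0.08, -0.172, 0.7], [0.057, 0.026, -0.018, 0.454, -0.12, -0.258, 0.7], [0.076, 0.035, -0.024, 0.605, -0.16, -0.344, 0.7], [0.095, 0.044, -0.029, 0.756, -0.2, -0.43, 0.7]])

```text
clock: 40.35
eef_pos: [590.1, -301.8, 284.4]
tcp_rot: [-0.164, 0.812, 0.339, 0.445]
contact_force: [0.6, -0.2, 1.0]
width: 59.9
```

```bash
python3 - <<'E'
from bot import *
P1,R1=pick(BB,-1,lift=270);st(); print(step(P1,R1))
E
```

```text
t 40.35 q [-0.532  0.536  1.226 -0.265  1.902 -1.313] p [ 590.1 -301.8  284.4] F [ 0.6 -0.2  1. ] w 59.9
[[-0.55  -0.568  0.612]
 [ 0.036  0.716  0.697]
 [-0.835  0.406 -0.373]]
(array([ 0.0919,  0.0545, -0.1205]), array([ 1.132, -0.308, -0.652]))
```

Emit:
drive_tool(moves=[[0.012, 0.007, -0.016, 0.147, -0.04, -0.085, 0.7], [0.024, 0.014, -0.031, 0.294, -0.08, -0.17, 0.7], [0.036, 0.021, -0.047, 0.441, -0.12, -0.254, 0.7], [0.048, 0.028, -0.063, 0.588, -0.16, -0.339, 0.7], [0.06, 0.035, -0.078, 0.736, -0.2, -0.424, 0.7]])

```text
clock: 40.98
eef_pos: [489.5, -329.0, 277.7]
tcp_rot: [-0.124, 0.78, -0.057, 0.611]
contact_force: [0.0, -0.6, 0.4]
width: 60.2
```

Emit:
drive_tool(moves=[[0.02, 0.01, 0, 0.13, -0.04, -0.08, 0.7], [0.04, 0.02, 0, 0.26, -0.07, -0.15, 0.7], [0.04, 0.02, 0, 0.3, -0.08, -0.17, 0.7], [0.04, 0.02, 0, 0.3, -0.08, -0.17, 0.7]])

```text
clock: 41.48
eef_pos: [478.4, -319.4, 235.4]
tcp_rot: [-0.1, 0.726, -0.216, 0.645]
contact_force: [-0.4, 0.4, -0.6]
width: 59.9
```

```bash
python3 - <<'E'
from bot import *
st()
s=optics.snapshot("scene"); cv2.imwrite("pics/w1.png",s["frame"][:,:,::-1])
t=optics.snapshot("top"); crop(t,140,440,130,280,2.6,"w2.png"); crop(s,130,440,190,320,2.5,"w3.png")
E
```

```text
t 41.475 q [-0.575  0.049  1.889 -0.501  1.137 -0.207] p [ 478.4 -319.4  235.4] F [-0.4  0.4 -0.6] w 59.9
[[-0.148  0.134  0.98 ]
 [-0.424  0.887 -0.185]
 [-0.894 -0.443 -0.074]]
```

View pics/w2.png

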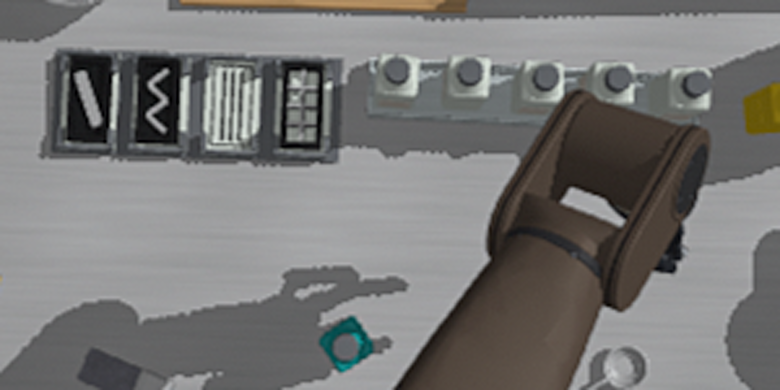

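View pics/w3.png

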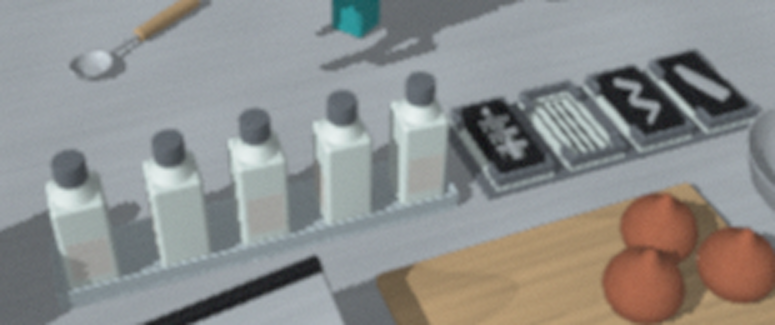

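View pics/w1.png

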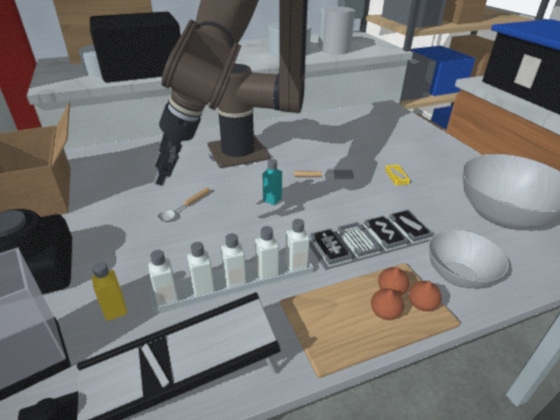

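```bash
python3 - <<'E'
from bot import *
s=optics.snapshot("scene"); t=optics.snapshot("top")
B=[((613.9,322.2),-.5,100,48,30,(0,0,255)),((613.2,238.2),-.5,100,48,30,(0,0,255)),((611.7,70.2),-.5,100,48,30,(0,0,255))]
draw(s,B,(305,440,200,275),5.8,"x1.png"); draw(t,B,(150,285,140,200),5.8,"x2.png")
# measured insert centres, cast at mid height z=20
g=t["frame"].max(2)
for n,(x0,x1,y0,y1) in dict(slice=(160,188,146,192),wave=(188,214,146,192),dice=(243,272,146,194)).items():
    m=np.zeros(g.shape,np.uint8); m[y0:y1,x0:x1]=(g[y0:y1,x0:x1]<42)*255
    m=cv2.morphologyEx(m,cv2.MORPH_CLOSE,np.ones((3,3)))
    c=max(cv2.findContours(m,0,1)[0],key=cv2.contourArea); r=cv2.minAreaRect(c); W=cast(t,cv2.boxPoints(r),30)
    print(n,cast(t,r[0],29)[0].round(1),r[2],[np.linalg.norm(W[i]-W[i-1]).round(1) for i in range(2)])
st()
E
```

```text
slice [613.5 316.7  29. ] 3.1798300743103027 [np.float64(47.7), np.float64(99.9)]
wave [614.3 237.1  29. ] 2.12109637260437 [np.float64(47.6), np.float64(98.3)]
dice [613.   70.6  29. ] 90.0 [np.float64(97.0), np.float64(45.3)]
t 41.675 q [-0.576  0.047  1.883 -0.501  1.138 -0.207] p [ 480.  -321.1  239.3] F [-0.1  0.1  0.6] w 59.9
[[-0.143  0.137  0.98 ]
 [-0.427  0.885 -0.186]
 [-0.893 -0.445 -0.068]]
```

View pics/x1.png

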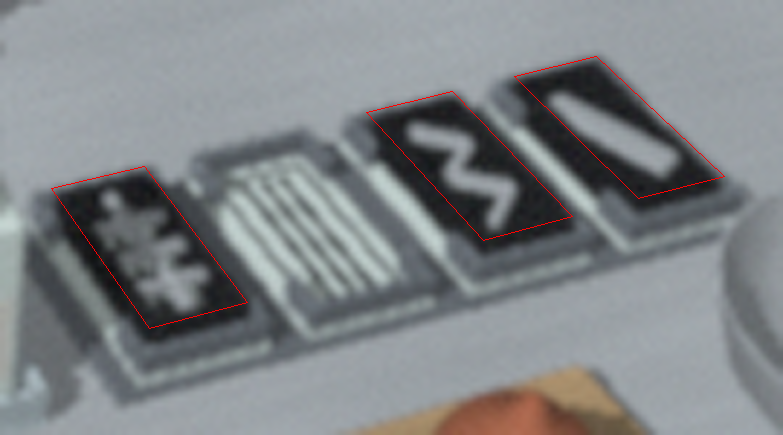

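View pics/x2.png

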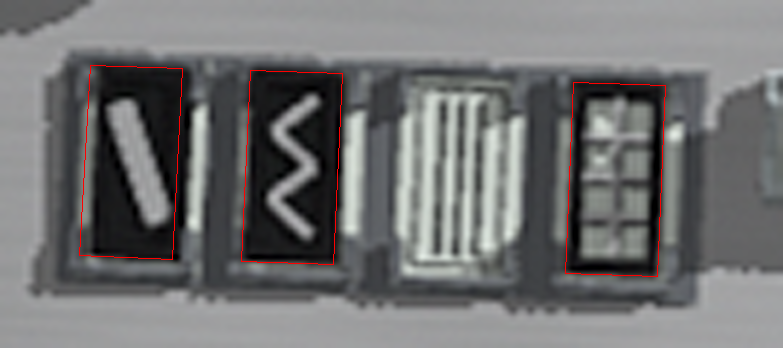

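```bash
python3 - <<'E'
from bot import *
s=optics.snapshot("scene"); t=optics.snapshot("top")
crop(s,360,440,202,252,9.5,"y1.png"); crop(t,155,220,142,198,10,"y2.png")
E
```

```text
(no output)
```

View pics/y1.png

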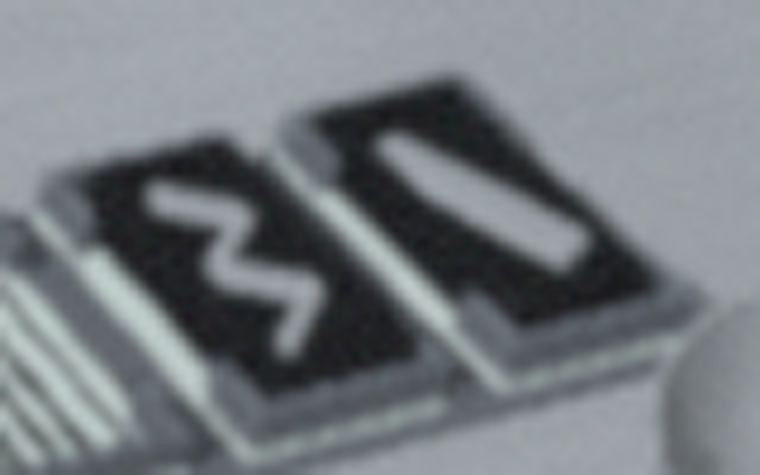

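View pics/y2.png

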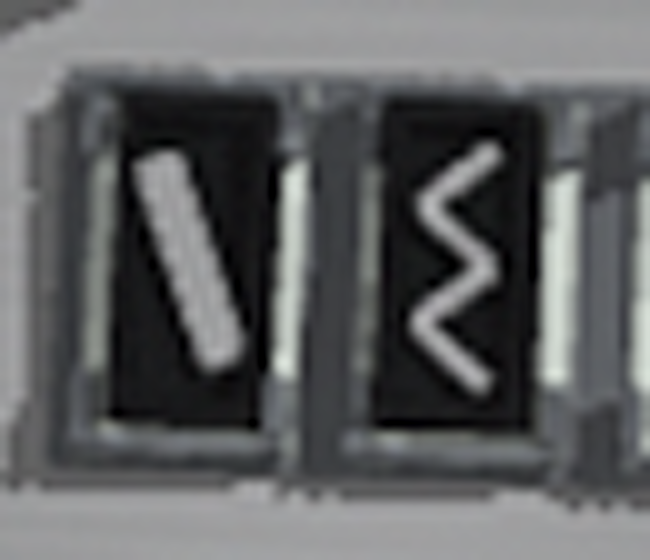

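```bash
python3 - <<'E'
from rig import env
s=env.get_state(); print(abs(s["joint_vel"]).max(),s["contact_force"],s["clock"]); print(env.hand_in())
E
```

```text
0.0050900140994153895 [-1.17830007  0.48661915 -0.14211508] 41.775
the job is handed in; nothing more can be done
None
```

I handed the job in at about 42 s. The slice, wave and dice inserts are face up in their own bays, and both lying bottles now stand in the gaps between the three already in the lane. I saw no stick insert in either view, so I took it as absent and left its bay empty. The yellow insert and the turquoise and yellow bottles were not touched.

**Last checks (both cameras):**
- **Bottles:** all five are upright inside the lane walls. The two I placed met the lane floor with light force, and the neighbouring bottles showed no visible shift.
- **Inserts:** all three lie between their bay walls. When released, each was at the height expected for an insert resting on the bay floor.
- **Robot:** it was clear of everything, with the gripper open and the arm at rest.

**One disagreement:** in the top view, slice measures about 3–5 mm to the right of (towards −y from) where I released it, so it probably rests against that side of its bay. It looks flat, and I did not press it down to confirm.

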